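# Feed the ring display into the showcase and bolt it in

### The job

The ring display has been set down loose on the open end of the showcase deck, near the guide rail. Take the push stick from its stand and, touching the display with the stick only and never shoving hard, bring it flat against the rail and then feed it along, keeping it against the rail all the way, under the glass until it is fully home against the end stop. Then slide the brass bolt fully across behind it and turn its handle right down into the notch, leaving the stick standing in its stand and all the other stock undisturbed.

Things in the scene. Friction and masses are not known exactly. Their poses are not given: they have to be found in the camera images.
- case: Fixed tabletop showcase with a white deck, its top 12 mm above the table. Origin on the table under the deck. Axes: x = feed direction (away from the robot), y = left, z up; all points of the case have these axes. In this frame (mm): deck x -190..165, y -145..185. The end towards the robot is open; the far part has a low glass top and glass sides.
- rail (a point): Guide rail: fixed aluminium bar 12 mm thick, 30 mm above the deck, 325 mm long along case x (-185..140). Point: middle of the top edge of its right-hand face (case y = 20 mm), the face the display slides along.
- end_stop (a point): End stop: fixed dark wooden bar across the far end of the deck, 22 mm high. Point: top edge of its near face (case x = 130 mm), in line with the display's path.
- glass_edge (a point): Glass top: fixed, 6 mm thick. Point: lower side of its near edge (case x = -5 mm) over the display's path, 100 mm above the deck. It covers case x -5..163, y -144..33. 10 mm posts at its corners. Home, the display's near face is 45 mm in under it: a stick must lean about 30 degrees or more there.
- home (a point): Where the ring display's centre is when fully home: flat to the rail and against the end stop (case x = 85, y = -12 mm, 16 mm above the deck). Its near end face is then at case x = 40 mm.
- ring_block_mid (a point): Centre of the ring display: loose wooden block 90 (x, along the feed) x 64 (y) x 32 mm high, dark velvet top, six rings standing 12 mm up from it; 0.15 to 0.31 kg. At the start it stands on the deck before the glass, 20 to 34 mm off the rail and up to 0.2 rad askew. Touch it with the stick only; 1 to 3 N slides it, over 30 N is too hard.
- push_stick_mid (a point): Centre of the push stick: loose straight beech stick, 190 mm long (its z axis, up at the start), section 20 (x) by 14 mm (y), 60 g; black rubber foot at the lower end, 95 mm below this point, red band near the top. Stands in the stand at the start, foot 10 mm above the table. Grip its 14 mm sides (close along its y) about 40 mm below the top, firmly: pushed, it creeps round in the grip.
- stand_mouth (a point): Mouth of the stick's stand: fixed dark wooden block 64 x 64 x 70 mm high with one upright socket. Point: centre of the mouth, 70 mm above the table, axes along the socket's sides. Socket 24 (x) by 18 (y) mm, bevelled at the mouth, 60 mm deep.
- bolt_knob (a point): Centre of the bolt's ball knob (18 mm across) on a 10 mm stem, 45 mm from the bolt's axis. The bolt lies on the open deck left of the rail, axis along case y at x = 31 mm, 26 mm above the table, in a slotted steel channel 18 mm wide, its top 40 mm (end straps 43) above the table. Knob at case y = 145 mm drawn, 100 fully across; 71 mm above the table while upright.
- bolt (a joint): Travel of the brass bolt, m: 0 drawn, 0.045 fully across towards case -y (the 10 mm rod then stands 35 mm out of the rail, 4 mm behind the home display; it fouls a display that is not home). Stays where it is left; about 2 N moves it.
- bolt_handle (a joint): Turn of the bolt's handle about the bolt's axis, rad: 0 upright, 1.5 lying level in the notch with the knob towards case -x, 26 mm above the table. The channel holds it upright unless the bolt is within 3 mm of fully across, where the notch lets it down. Stays where it is left; about 1 N at the knob turns it.
- egg: Bystander: orange egg on a brass foot, 70 mm tall, under the glass right of the feed path; origin under its base. Leave it where it stands.
- bell: Bystander: brass hand bell, 68 mm tall, 42 mm across, under the glass right of the feed path; origin under its base. Leave it.
- vase: Bystander: small blue vase, 66 mm tall, 42 mm across, just under the glass right of the feed path; origin under its base. Leave it.
- decanter: Bystander: amber glass decanter with a ball stopper, 143 mm tall, 68 mm across, on the table to the robot's right; origin under its base. It and the stand swap places. Leave it.
- trinket_box: Bystander: wooden trinket box 114 x 79 x 54 mm on the table to the robot's left; origin under its base. Leave it.
- figurine: Bystander: white porcelain figurine, 132 mm tall, 56 mm across, on the table to the robot's left; origin under its base. Leave it.
Things that resemble listed ones, but are neither listed nor needed, are in the scene too. There is more than one size of the part that bears push_stick_mid; the job needs the smallest.

How it is judged:
By the outcome, as a careful person would: the job done as asked, in the order asked, and still so for the second after the job is handed in, with the robot touching nothing.
It also fails if it takes over 72 s, if anything falls off the work surface, if the arm or the gripper's body presses on something with over 40 N, if the wrist force passes 120 N, or if a joint passes its speed limit or range.

### The arm

A 6-joint arm with a two-finger parallel gripper is mounted at the origin on the work surface. World frame = base frame: x ahead of the robot, y to its left, z up, the work surface at z = 0. Lengths are in mm, angles in rad, forces in N, time in s.
With the tool pointing down it reaches from about 400 to 925 mm from the base axis. Payload 12.5 kg.
Tool frame: the origin (TCP) lies midway between the tips of the shut fingers; the grasp point (between the pads) lies 19 mm behind it; x points along the fingers, y is the direction in which the jaws open and shut, and the axes are right-handed (so a half turn about x gives the same grasp; the last joint's range is limited). The gripper opens to 95 mm and grips with 3 to 60 N. Pads are 20 mm wide; open, the fingers measure 119 mm over their backs; the gripper's body (75 mm by 180 mm) begins 59 mm behind the grasp point.
Start: joints at [-1.368, 0.491, 1.559, -0, 1.092, -0.106], TCP at [189.971, -595.451, 178.061] pointing down, gripper open.
Joint ranges: [-3.1, 3.1], [-0.84, 2.19], [0.05, 2.79], [-1.13, 4.28], [0.06, 2.93], [-2.69, 2.69]. Speed limits (rad/s): [2.22, 2.22, 2.79, 3.14, 3.14, 3.14].

### API

Orientations are given as [roll, pitch, yaw] about the fixed x, y, z axes, in that order (R = Rz(yaw) Ry(pitch) Rx(roll)).
In Python, from cell import state, read_camera, job_done gives the robot as it stands.
- The arm moves only by the tool move_arm, never from a script. Its argument "targets" is a list of rows, each a list of 7 numbers: the shift along the world's x, y, z in m, then the turn, a rotation vector about the world's x, y, z in degrees, then the gripper's target within -1 to 1 (fully open at 1, half-way at 0, shut at -1). In form: [[dx, dy, dz, wx, wy, wz, hand], ...]. A call has 1 to 10 rows; each row is the pose to reach, as a shift and turn from the pose commanded when the call began; what a row does not reach only later rows make up. A row lasts 1/10 s, in which the tool goes at most 50 mm and 8.59 degrees, less where a joint would pass 70% of its speed; a pose out of reach is approached as far as the arm can. A call with a gripper value outside its range is refused whole. The fingers move at their own pace and stop on an object; the grip force is fixed at half the most. Time passes only in rows, so rows that repeat a pose let the fingers close. It gives the time, the measured TCP pose, the force and the opening at its end, in the units of the state.
- state(): the state, without advancing time (a new reading comes with each control period).
- read_camera(name): name is "scene" or "top" or "wrist"; returns a dict with "img" (400x640x3 uint8, blue, green, red), "mtx" (3x3 intrinsics, pixels), "cam_to_world" (4x4, takes a point from camera to world coordinates); the wrist camera has in their place "mount" (4x4, takes a point from camera to tool coordinates, whose origin is the TCP and whose axes are the tool frame's). Camera axes: x right, y up, looking along -z (the intrinsics and any distortion apply to the point x, -y, -z); pixel columns grow to the right and rows downward; lengths in mm; the calibration is good to about 2 mm. The wrist camera is an equidistant fisheye: a pixel r from the principal point sees the ray r / f radians off the axis. A picture is of the moment at which its call begins: read the wrist's pose just before it. There is no depth.
- job_done(): hands the job in, once; it reports no verdict.
The state is a dict: "t": time; "joints": joint angles; "qvel": joint speeds; "tau": joint torques, N m; "eef_pos": TCP position; "tcp_rot": TCP orientation; "ft_force": force on the tool from outside, world axes, zero at the start; "moment": the same for the moment, N m; "opening": opening from 0.0 (shut) to 1.0 (fully open).
Only numpy, scipy, OpenCV 4.12 (cv2) and the standard library are available. Lean on these libraries where they do the work, as an engineer would, in place of code of your own. Each camera call takes 0.05 s, during which the arm holds its last target.

## Working session

There is one attempt and no reset: what is moved stays moved. The work goes in short steps, Python scripts to look and compute and a tool call to move; the robot and the scene stay as the last step left them, time stands still between calls to the robot, and variables do not carry over. Pictures are saved under pics/ and viewed, and the job is handed in when it is done.

Besides the shell and the picture viewer there is one more tool, called after ">>>" by a JSON object that holds its "method" and its "body". move_arm: Moves the arm, as the interface text tells. Its arguments: {"type":"object","properties":{"targets":{"type":"array"}},"required":["targets"]}

```bash
ls -la; mkdir -p pics
python3 - <<'E'
from cell import state, read_camera
import cv2, numpy as np
s=state(); print(s)
for n in ["scene","top","wrist"]:
    r=read_camera(n); cv2.imwrite(f"pics/{n}0.png",r["img"]); print(n,{k:np.round(v,3).tolist() for k,v in r.items() if k!="img"})
E
```

```text
total 12
drwxr-xr-x  3 agent agent 4096 Dec  6 15:24 .
drwxr-xr-x 23 root  root  4096 Dec  6 15:24 ..
drwxr-xr-x  2 agent agent 4096 Dec  6 15:24 pics
{'t': 0.0, 'joints': array([-1.36759349e+00,  4.91546792e-01,  1.55946867e+00,  3.92708891e-05,
        1.09169161e+00, -1.05591263e-01]), 'qvel': array([-0.00042223, -0.00128823, -0.00142487, -0.00033991,  0.00072875,
        0.00066131]), 'tau': array([ 1.98044618e-04, -6.12655807e+01, -2.58183253e+01,  6.91563799e-02,
        4.81204432e-02, -6.84239831e-05]), 'eef_pos': array([ 189.92184825, -595.13952594,  177.46308594]), 'tcp_rot': array([-1.7076306 ,  1.56968136,  1.74273803]), 'ft_force': array([-0.23237584,  0.50103414, -0.46329762]), 'moment': array([ 0.03298629,  0.02254662, -0.03672264]), 'opening': 0.998782842672061}
scene {'mtx': [[419.746, 0.0, 315.873], [0.0, 419.746, 205.804], [0.0, 0.0, 1.0]], 'cam_to_world': [[-0.135, -0.642, 0.755, 1396.395], [0.991, -0.097, 0.095, 84.807], [0.012, 0.76, 0.649, 826.559], [0.0, 0.0, 0.0, 1.0]]}
top {'mtx': [[494.335, 0.0, 311.245], [0.0, 494.335, 194.117], [0.0, 0.0, 1.0]], 'cam_to_world': [[0.01, 0.98, -0.197, 253.694], [-1.0, 0.007, -0.015, -33.715], [-0.013, 0.197, 0.98, 1627.548], [0.0, 0.0, 0.0, 1.0]]}
wrist {'mtx': [[309.707, 0.0, 318.534], [0.0, 309.707, 201.666], [0.0, 0.0, 1.0]], 'mount': [[-0.0, 0.235, -0.972, -207.375], [1.0, -0.0, -0.0, -0.767], [-0.0, -0.972, -0.235, -64.34], [0.0, 0.0, 0.0, 1.0]]}
```

View pics/scene0.png

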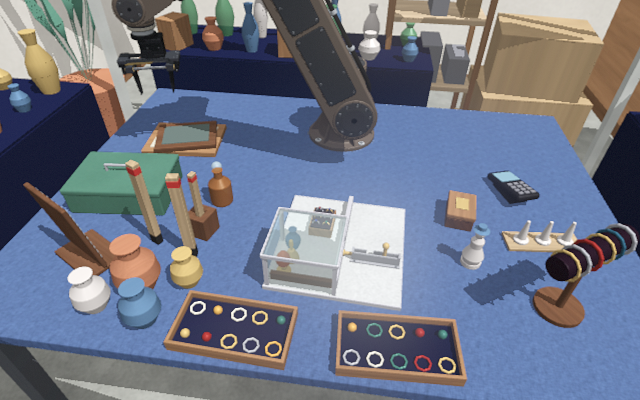

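View pics/top0.png

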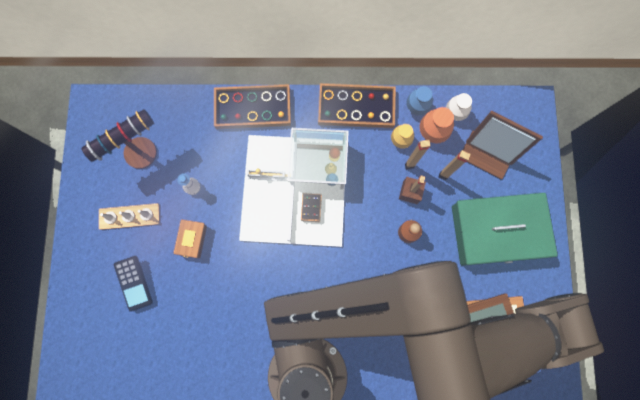

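View pics/wrist0.png

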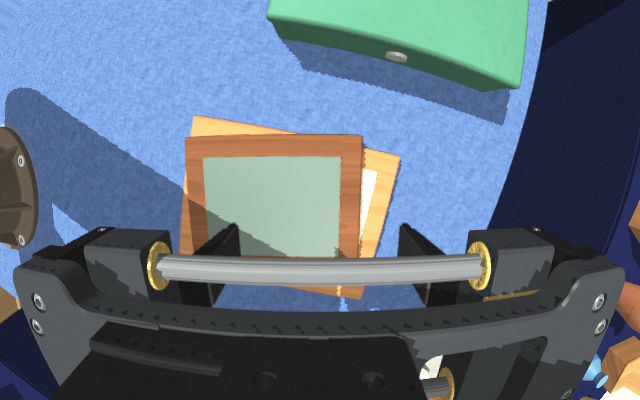

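```bash
cat > h.py <<'E'
import numpy as np, cv2
from scipy.spatial.transform import Rotation as R
C={}
C['scene']=None
def setup():
    from cell import read_camera
def ray(cam,px):
    K=cam['mtx'];T=cam['cam_to_world']
    d=np.array([(px[0]-K[0,2])/K[0,0],-(px[1]-K[1,2])/K[1,1],-1.])
    return T[:3,3],T[:3,:3]@d
def onz(cam,px,z):
    o,d=ray(cam,px); return o+d*(z-o[2])/d[2]
def proj(cam,P):
    K=cam['mtx'];T=cam['cam_to_world']
    p=(np.atleast_2d(P)-T[:3,3])@T[:3,:3]
    return np.c_[K[0,2]+K[0,0]*p[:,0]/-p[:,2],K[1,2]-K[1,1]*p[:,1]/-p[:,2]]
def tri(ca,pa,cb,pb):
    o1,d1=ray(ca,pa);o2,d2=ray(cb,pb)
    d1=d1/np.linalg.norm(d1);d2=d2/np.linalg.norm(d2)
    A=np.c_[d1,-d2];t=np.linalg.lstsq(A,o2-o1,rcond=None)[0]
    p=o1+t[0]*d1;q=o2+t[1]*d2
    return (p+q)/2,np.linalg.norm(p-q)
def wcam(cam,s):  # wrist tool->world
    T=np.eye(4);T[:3,:3]=R.from_euler('xyz',s['tcp_rot']).as_matrix();T[:3,3]=s['eef_pos']
    return T@cam['mount']
def wray(cam,T,px):
    K=cam['mtx'];u=np.array([px[0]-K[0,2],px[1]-K[1,2]]);r=np.hypot(*u);th=r/K[0,0]
    d=np.array([np.sin(th)*u[0]/r,-np.sin(th)*u[1]/r,-np.cos(th)])
    return T[:3,3],T[:3,:3]@d
def wonz(cam,T,px,z):
    o,d=wray(cam,T,px);return o+d*(z-o[2])/d[2]
def wproj(cam,T,P):
    K=cam['mtx'];p=(np.atleast_2d(P)-T[:3,3])@T[:3,:3]
    q=np.c_[p[:,0],-p[:,1]];z=-p[:,2];n=np.linalg.norm(q,axis=1);th=np.arctan2(n,z)
    return np.array([K[0,2],K[1,2]])+q/n[:,None]*(th*K[0,0])[:,None]
def crop(img,x0,y0,x1,y1,s,name):
    cv2.imwrite('pics/'+name,cv2.resize(img[y0:y1,x0:x1],None,fx=s,fy=s,interpolation=cv2.INTER_CUBIC))
def save(names):
    import pickle
    from cell import read_camera,state
    s=state();out={n:read_camera(n) for n in names};out['s']=s
    return out
E
python3 - <<'E'
from h import *
import pickle
o=save(['scene','top']);pickle.dump(o,open('c0.pkl','wb'))
crop(o['scene']['img'],255,185,415,305,5,'s_case.png')
crop(o['top']['img'],235,120,355,250,4.5,'t_case.png')
crop(o['scene']['img'],110,140,250,270,4.5,'s_st.png')
crop(o['top']['img'],385,120,485,250,4.5,'t_st.png')
E
```

```text
(no output)
```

View pics/s_case.png

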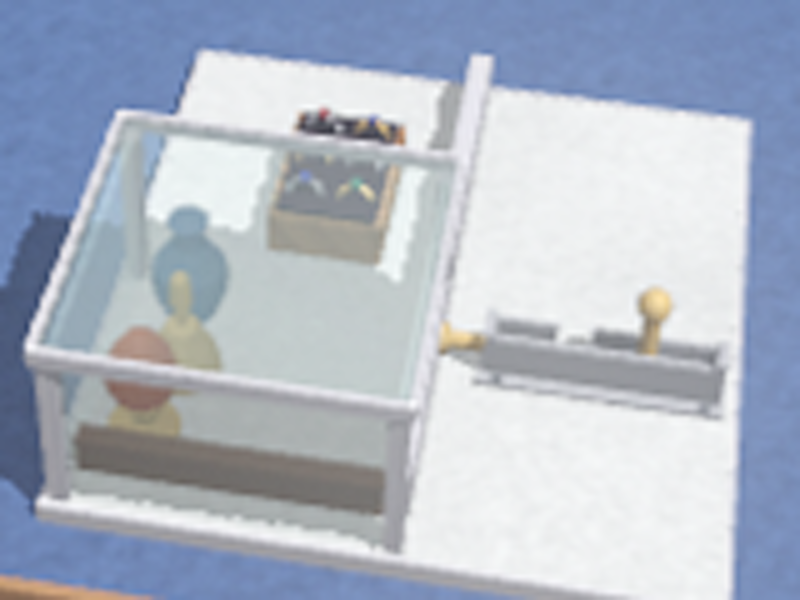

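View pics/t_case.png

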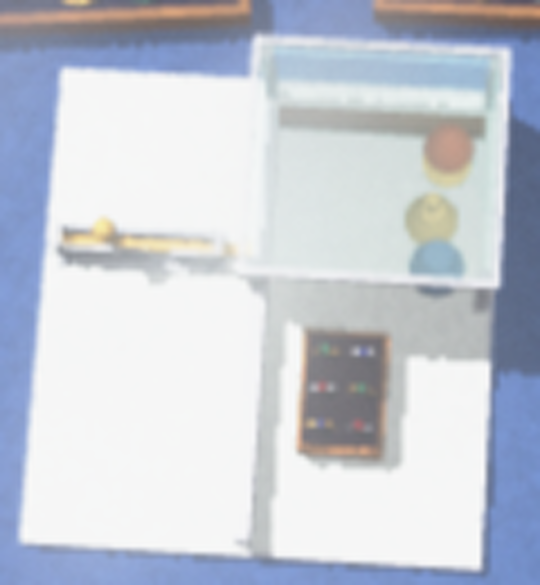

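View pics/s_st.png

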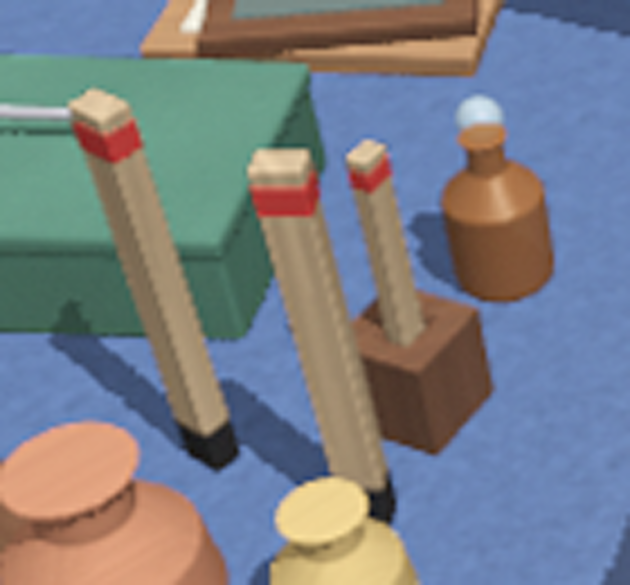

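View pics/t_st.png

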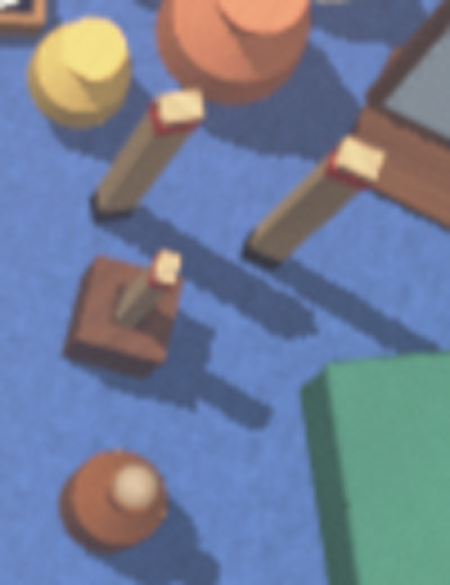

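Run:
```python
from h import *
import pickle
o=pickle.load(open('c0.pkl','rb'));s,t=o['scene'],o['top']
tc=lambda x,y:(235+(x+.5)/4.5-.5,120+(y+.5)/4.5-.5)
sc=lambda x,y:(255+(x+.5)/5-.5,185+(y+.5)/5-.5)
ts=lambda x,y:(385+(x+.5)/4.5-.5,120+(y+.5)/4.5-.5)
ss=lambda x,y:(110+(x+.5)/4.5-.5,140+(y+.5)/4.5-.5)
print('deck top: NL,NR,FL',[onz(t,tc(*p),12).round(0)[:2] for p in [(20,543),(484,570),(62,68)]])
print('deck scene: NL,NR',[onz(s,sc(*p),12).round(0)[:2] for p in [(750,120),(200,50)]])
print('rail end top z42',onz(t,tc(262,556),42).round(), )
print('block top corners z44',[onz(t,tc(*p),44).round(0)[:2] for p in [(305,328),(390,334),(298,452),(384,458)]])
print('knob',tri(t,tc(104,228),s,sc(655,304)))
print('stick top',tri(t,ts(167,267),s,ss(368,156)))
print('stand top corners z70',[onz(t,ts(*p),70).round(0)[:2] for p in [(98,257),(182,282),(62,352),(155,375)]])
print('stand scene',[onz(s,ss(*p),70).round(0)[:2] for p in [(360,345),(480,308),(430,375)]])
```

```text
deck top: NL,NR,FL [array([423., 226.]), array([ 406., -111.]), array([785., 208.])]
deck scene: NL,NR [array([423., 229.]), array([ 407., -106.])]
rail end top z42 [412.  48.  42.]
block top corners z44 [array([577.,  20.]), array([573., -42.]), array([486.,  24.]), array([483., -38.])]
knob (array([644.42061989, 166.17122215,  71.74815605]), np.float64(2.4596126532743035))
stick top (array([ 589.18663516, -336.47673172,  196.40143876]), np.float64(4.042876091510905))
stand top corners z70 [array([ 627., -316.]), array([ 609., -376.]), array([ 557., -289.]), array([ 541., -354.])]
stand scene [array([ 610., -355.]), array([ 567., -295.]), array([ 629., -305.])]
```

Run:
```python
from h import *
import pickle
o=pickle.load(open('c0.pkl','rb'));s,t=o['scene'],o['top']
ts=lambda x,y:(385+(x+.5)/4.5-.5,120+(y+.5)/4.5-.5)
ss=lambda x,y:(110+(x+.5)/4.5-.5,140+(y+.5)/4.5-.5)
print('A top',tri(t,ts(180,105),s,ss(284,164)),'foot',tri(t,ts(112,205),s,ss(370,500)))
print('B top',tri(t,ts(360,160),s,ss(102,105)),'foot',tri(t,ts(263,250),s,ss(210,450)))
print('dec',tri(t,ts(133,485),s,ss(478,113)))
S=o['s'];M=R.from_euler('xyz',S['tcp_rot']).as_matrix();print(M.round(3))
```

```text
A top (array([ 680.88124179, -334.95435263,  258.02432825]), np.float64(4.686662143648411)) foot (array([ 679.75644352, -336.22893689,   12.12123504]), np.float64(4.274739718073197))
B top (array([ 645.32545239, -448.29535352,  257.66874262]), np.float64(3.6646840127142157)) foot (array([ 647.79461344, -449.760941  ,    5.12944211]), np.float64(2.8017076281410667))
dec (array([ 453.67148728, -323.99143118,  133.17226529]), np.float64(0.1031834278673497))
[[-0.     0.304 -0.953]
 [ 0.001 -0.953 -0.304]
 [-1.    -0.001 -0.   ]]
```

>>> {"method": "move_arm", "body": {"targets": [[0,0,0.05,0,0,0,1],[0.02,0.01,0.1,0,0,0,1],[0.05,0.04,0.15,0,0,0,1],[0.09,0.065,0.16,0,0,0,1],[0.13,0.09,0.16,0,0,0,1],[0.17,0.12,0.16,0,0,0,1],[0.21,0.15,0.16,0,0,0,1],[0.25,0.18,0.16,0,0,0,1],[0.29,0.21,0.16,0,0,0,1],[0.33,0.235,0.16,0,0,0,1]]}}

```text
t: 1.25
eef_pos: [514.4, -363.2, 338.3]
tcp_rot: [1.715, 1.571, -1.118]
ft_force: [-0.5, -0.2, 0.8]
opening: 0.998
```

Run:
```python
from h import *
import pickle
o=save(['wrist']);pickle.dump(o,open('c1.pkl','wb'))
cv2.imwrite('pics/w1.png',o['wrist']['img'])
s=o['s'];print(s['t'],s['eef_pos'],s['ft_force'])
```

```text
1.25 [ 514.4066383  -363.21626415  338.28129128] [-0.512395   -0.16022769  0.82217654]
```

View pics/w1.png

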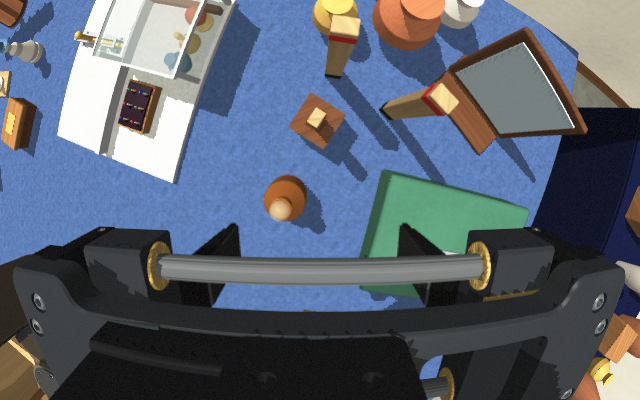

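Run:
```python
from h import *
import pickle
o=pickle.load(open('c1.pkl','rb'));w=o['wrist']
crop(w['img'],270,80,370,160,8,'w1c.png')
crop(w['img'],40,0,250,190,3.1,'w1d.png')
```

```text
(no output)
```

View pics/w1c.png

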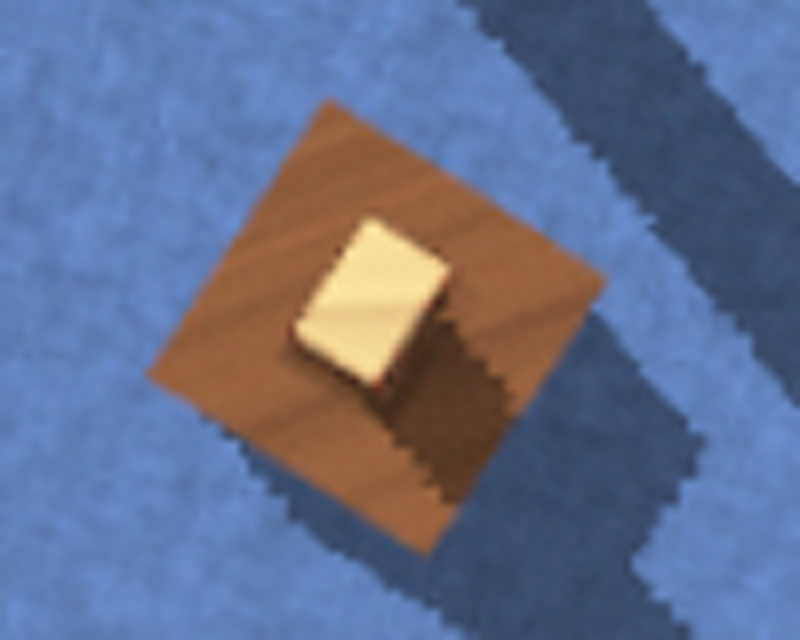

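View pics/w1d.png

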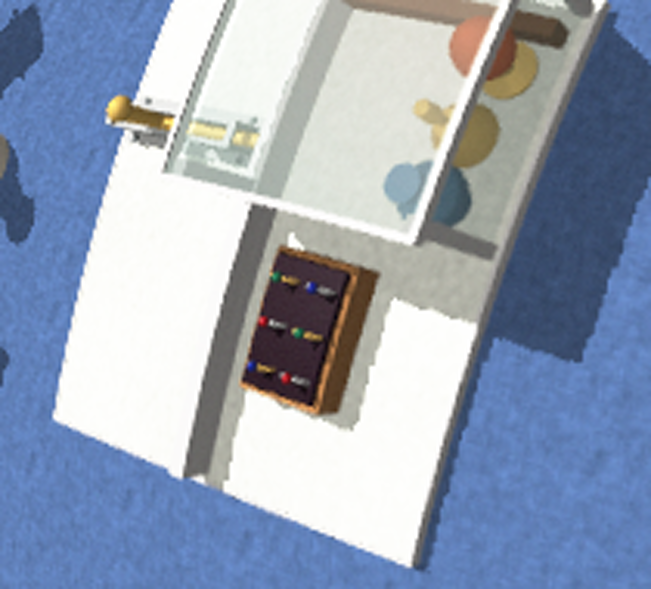

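Stick top corners in the crop: (372,218),(450,268),(378,385),(296,330); the case also is visible. Measure both.

Run:
```python
from h import *
import pickle
o=pickle.load(open('c1.pkl','rb'));w=o['wrist'];T=wcam(w,o['s'])
c=lambda x,y:(270+(x+.5)/8-.5,80+(y+.5)/8-.5)
P=np.array([wonz(w,T,c(*p),200) for p in [(372,218),(450,268),(378,385),(296,330)]])
print(P.round(1),P.mean(0).round(1)); e=[np.diff(P[[0,1,2,3,0]],axis=0)]; print([(np.hypot(*v[:2]).round(1),np.arctan2(v[1],v[0]).round(3)) for v in e[0]])
P=np.array([wonz(w,T,c(*p),70) for p in [(331,98),(608,280),(430,555),(148,374)]])
print(P.round(1),P.mean(0).round(1)); e=[np.diff(P[[0,1,2,3,0]],axis=0)]; print([(np.hypot(*v[:2]).round(1),np.arctan2(v[1],v[0]).round(3)) for v in e[0]])
d=lambda x,y:(40+(x+.5)/3.1-.5,(y+.5)/3.1-.5)
print('deck NL NR',[wonz(w,T,d(*p),12).round(1)[:2] for p in [(53,418),(418,568)]])
print('block top',[wonz(w,T,d(*p),44).round(1)[:2] for p in [(281,247),(350,265),(313,413),(242,385)]])
print('rail near R top, glass near corners(z118)',wonz(w,T,d(187,475),42),[wonz(w,T,d(*p),118).round(1) for p in [(165,172),(412,240)]])
```

```text
[[ 597.5 -333.2  200. ]
 [ 594.1 -345.6  200. ]
 [ 575.5 -341.1  200. ]
 [ 579.4 -328.   200. ]] [ 586.6 -337.   200. ]
[(np.float64(12.8), np.float64(-1.838)), (np.float64(19.1), np.float64(2.905)), (np.float64(13.7), np.float64(1.281)), (np.float64(18.8), np.float64(-0.283))]
[[ 625.6 -315.1   70. ]
 [ 608.4 -375.8   70. ]
 [ 547.4 -359.8   70. ]
 [ 564.6 -297.9   70. ]] [ 586.5 -337.2   70. ]
[(np.float64(63.1), np.float64(-1.847)), (np.float64(63.0), np.float64(2.885)), (np.float64(64.3), np.float64(1.301)), (np.float64(63.4), np.float64(-0.275))]
deck NL NR [array([421.7, 228. ]), array([ 404.9, -112.7])]
block top [array([574.3,  16.5]), array([572.6, -36.6]), array([484.1, -35.7]), array([488.4,  21.7])]
rail near R top, glass near corners(z118) [423.27441035  55.59992279  42.        ] [array([602.5,  61.5, 118. ]), array([ 591.4, -112.8,  118. ])]
```

>>> {"method": "move_arm", "body": {"targets": [[0.04,0.014,0,0,0,-8,1],[0.0666,0.0234,0,0,0,-16,1],[0.0666,0.0234,0,0,0,-24,1],[0.0666,0.0234,-0.03,0,0,-33,1],[0.0666,0.0234,-0.07,0,0,-33,1],[0.0666,0.0234,-0.11,0,0,-33,1],[0.0666,0.0234,-0.14,0,0,-33,1],[0.0666,0.0234,-0.16,0,0,-33,1],[0.0666,0.0234,-0.16,0,0,-33,1]]}}

```text
t: 2.2
eef_pos: [578.5, -340.8, 175.0]
tcp_rot: [-0.343, 1.566, 2.532]
ft_force: [0.3, 0.2, 0.4]
opening: 0.999
```

Run:
```python
from h import *
import pickle
o=save(['wrist','top']);pickle.dump(o,open('c2.pkl','wb'))
cv2.imwrite('pics/w2.png',o['wrist']['img'])
s=o['s'];print(s['t'],s['eef_pos'],s['ft_force'],s['joints']); M=R.from_euler('xyz',s['tcp_rot']).as_matrix();print(M.round(3))
```

```text
2.2 [ 578.53083806 -340.77807279  175.03602067] [0.3478626  0.23089203 0.44545572] [-6.30577555e-01  5.63572005e-01  1.43369813e+00 -1.19762043e-04
  1.14961753e+00  1.20742842e+00]
[[-0.004 -0.264 -0.965]
 [ 0.003 -0.965  0.264]
 [-1.    -0.002  0.005]]
```

View pics/w2.png

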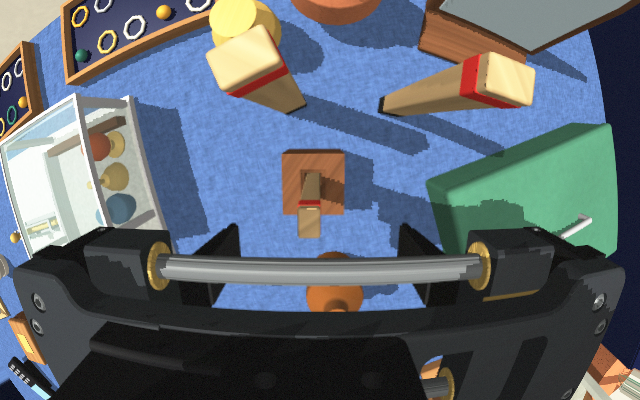

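>>> {"method": "move_arm", "body": {"targets": [[0.008,0.0037,0,0,0,0,1],[0.008,0.0037,-0.02,0,0,0,1],[0.008,0.0037,-0.039,0,0,0,1],[0.008,0.0037,-0.039,0,0,0,0.6],[0.008,0.0037,-0.039,0,0,0,-1],[0.008,0.0037,-0.039,0,0,0,-1],[0.008,0.0037,-0.039,0,0,0,-1]]}}

```text
t: 3.0
eef_pos: [588.2, -338.1, 140.4]
tcp_rot: [2.759, 1.569, -0.65]
ft_force: [0.4, -0.5, -0.3]
opening: 0.719
```

Run:
```python
from h import *
import pickle
o=save(['wrist']);pickle.dump(o,open('c3.pkl','wb'))
cv2.imwrite('pics/w3.png',o['wrist']['img'])
s=o['s'];print(s)
```

```text
{'t': 3.0, 'joints': array([-6.18943142e-01,  6.01971654e-01,  1.45894513e+00, -6.85296973e-05,
        1.07872710e+00,  1.21903214e+00]), 'qvel': array([-0.00095425,  0.0036769 ,  0.00872607,  0.00157463, -0.00327623,
       -0.00091643]), 'tau': array([ 4.89391177e-02, -6.81354403e+01, -2.58041847e+01,  5.62559080e-02,
       -5.72957005e-02,  2.56543339e-03]), 'eef_pos': array([ 588.17957891, -338.08251788,  140.39028854]), 'tcp_rot': array([ 2.7588127 ,  1.56884661, -0.64992659]), 'ft_force': array([ 0.40214073, -0.45782049, -0.2941259 ]), 'moment': array([ 0.05680852,  0.01725125, -0.00633875]), 'opening': 0.7186301535948714}
```

View pics/w3.png

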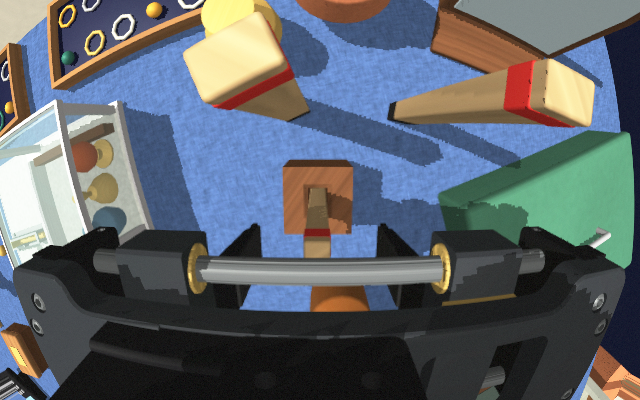

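>>> {"method": "move_arm", "body": {"targets": [[0,0,0,0,0,0,-1],[0,0,0,0,0,0,-1],[0,0,0,0,0,0,-1],[0,0,0,0,0,0,-1],[0,0,0,0,0,0,-1],[0,0,0,0,0,0,-1],[0,0,0,0,0,0,-1],[0,0,0,0,0,0,-1]]}}

```text
t: 3.85
eef_pos: [587.7, -337.8, 139.0]
tcp_rot: [1.214, 1.571, -2.195]
ft_force: [0.4, -0.1, -0.4]
opening: 0.145
```

>>> {"method": "move_arm", "body": {"targets": [[0,0,0.008,0,0,0,-1],[0,0,0.025,0,0,0,-1],[0,0,0.05,0,0,0,-1],[0,0,0.08,0,0,0,-1],[0,0,0.11,0,0,0,-1],[0,0,0.13,0,0,0,-1],[0,0,0.14,0,0,0,-1],[0,0,0.14,0,0,0,-1]]}}

```text
t: 4.65
eef_pos: [587.9, -337.9, 280.5]
tcp_rot: [2.753, 1.569, -0.655]
ft_force: [-0.7, -0.0, -1.0]
opening: 0.144
```

Run:
```python
from h import *
import pickle
o=save(['wrist','scene','top']);pickle.dump(o,open('c4.pkl','wb'))
cv2.imwrite('pics/w4.png',o['wrist']['img'])
crop(o['top']['img'],235,120,355,250,4.5,'t4.png')
crop(o['scene']['img'],110,100,250,270,3.5,'s4.png')
s=o['s'];print(s)
```

```text
{'t': 4.65, 'joints': array([-6.18970634e-01,  4.97193845e-01,  1.27269642e+00, -8.22670318e-05,
        1.36948076e+00,  1.21894268e+00]), 'qvel': array([-0.00087789,  0.02750114,  0.04359538, -0.00145638, -0.02660035,
       -0.00134186]), 'tau': array([-1.61458069e-02, -6.69356704e+01, -3.09262776e+01,  6.12154766e-02,
        2.85603292e-01, -1.16783185e-04]), 'eef_pos': array([ 587.9290958 , -337.93452933,  280.45092589]), 'tcp_rot': array([ 2.75345643,  1.56857323, -0.65523685]), 'ft_force': array([-0.65866838, -0.0132523 , -0.97637455]), 'moment': array([ 0.01210192,  0.06505244, -0.00053939]), 'opening': 0.14386323264771225}
```

View pics/w4.png

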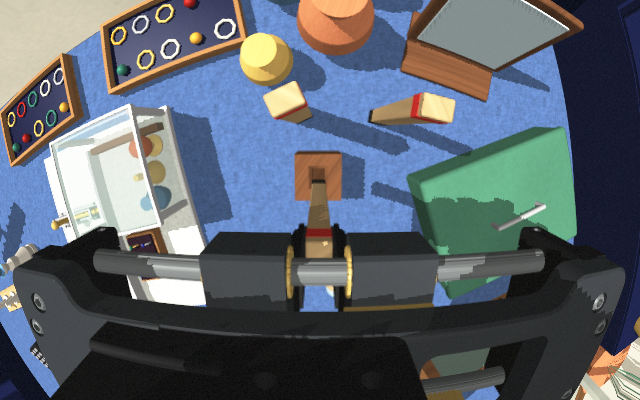

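View pics/s4.png

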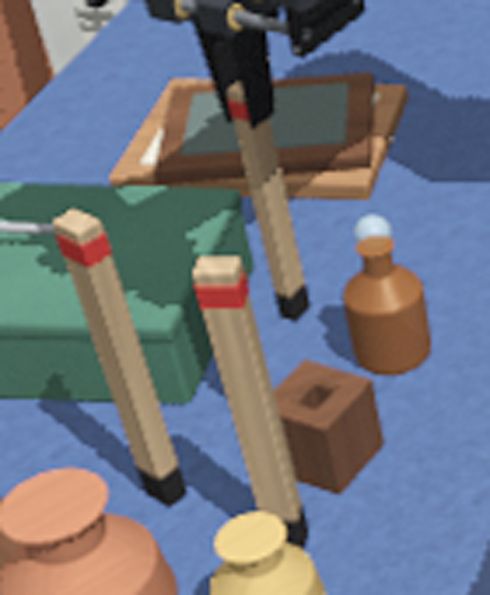

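View pics/t4.png

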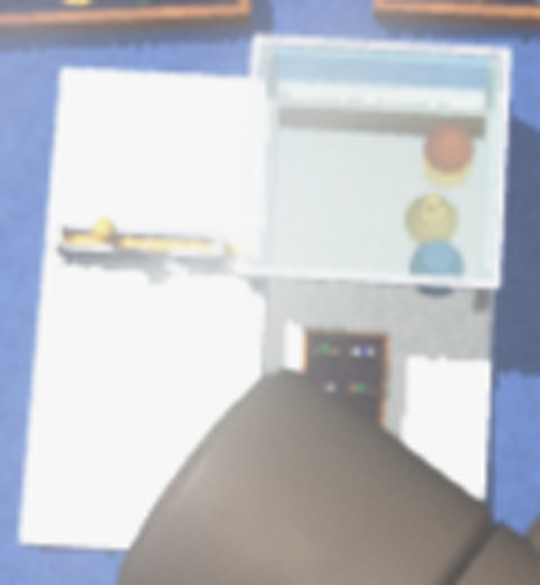

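>>> {"method": "move_arm", "body": {"targets": [[-0.015,0.03,0,0,0,3,-1],[-0.03,0.07,0,0,0,7,-1],[-0.045,0.11,0,0,0,12.5,-1],[-0.06,0.15,0,0,0,12.5,-1],[-0.06,0.19,0,0,0,12.5,-1],[-0.06,0.23,-0.02,0,0,12.5,-1],[-0.06,0.255,-0.05,0,0,12.5,-1],[-0.06,0.265,-0.08,0,0,12.5,-1],[-0.06,0.265,-0.09,0,0,12.5,-1],[-0.06,0.265,-0.09,0,0,12.5,-1]]}}

```text
t: 5.8
eef_pos: [527.1, -72.9, 187.7]
tcp_rot: [-0.143, 1.568, 2.95]
ft_force: [-0.3, 0.6, -0.2]
opening: 0.145
```

Run:
```python
from h import *
import pickle
o=save(['wrist','scene','top']);pickle.dump(o,open('c5.pkl','wb'))
cv2.imwrite('pics/w5.png',o['wrist']['img'])
crop(o['top']['img'],235,120,355,250,4.5,'t5.png')
crop(o['scene']['img'],225,125,415,305,4,'s5.png')
s=o['s'];print(s['eef_pos'],s['tcp_rot'],s['joints'],s['ft_force']);M=R.from_euler('xyz',s['tcp_rot']).as_matrix();print(M.round(3))
```

```text
[527.09206799 -72.89684454 187.669477  ] [-0.14276495  1.56750398  2.95017649] [-2.61459249e-01  3.50187845e-01  1.77116993e+00 -2.69826535e-04
  1.02351916e+00  1.35812909e+00] [-0.27540402  0.63262711 -0.21474531]
[[-0.003 -0.049 -0.999]
 [ 0.001 -0.999  0.049]
 [-1.    -0.     0.003]]
```

View pics/w5.png

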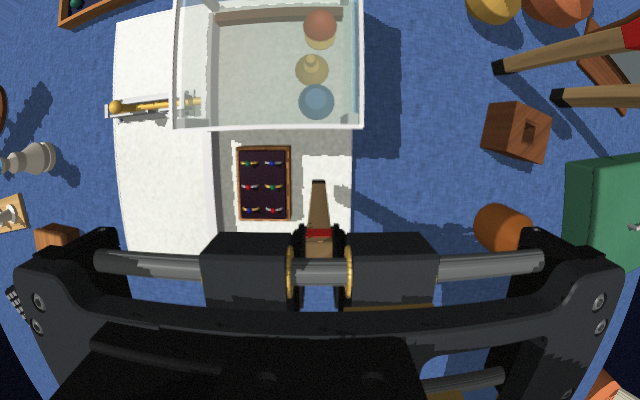

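View pics/s5.png

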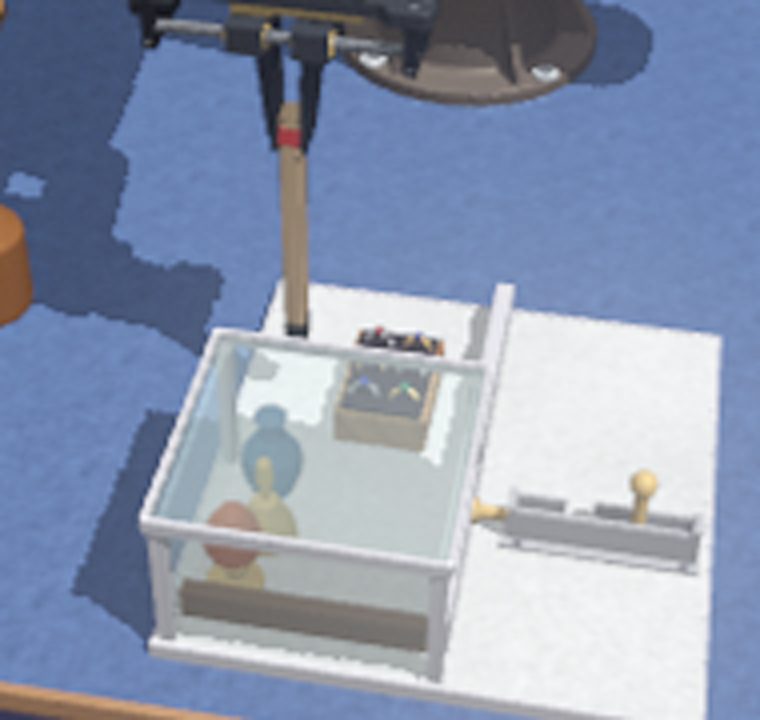

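Run:
```python
from h import *
import pickle
o=pickle.load(open('c5.pkl','rb'));w=o['wrist']
crop(w['img'],190,90,370,240,4.4,'w5c.png')
```

View pics/w5c.png

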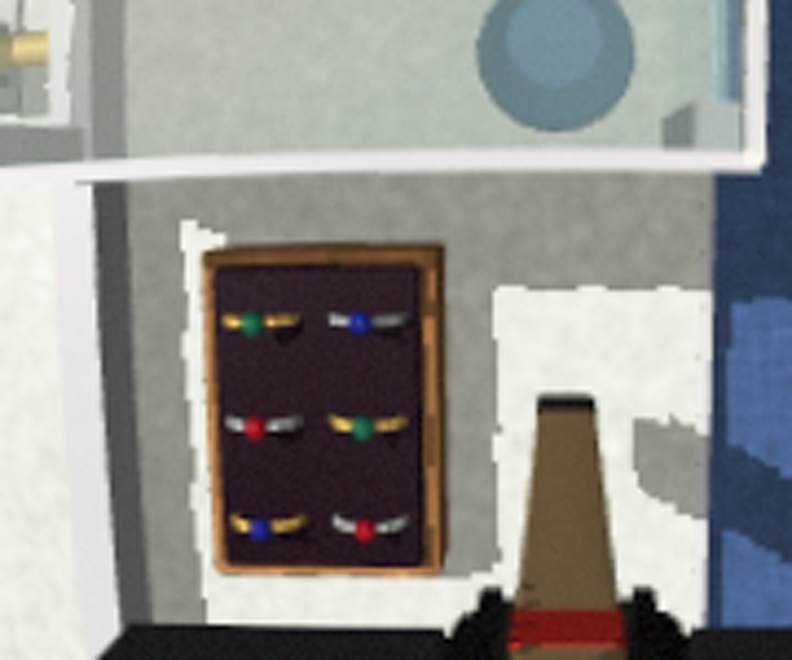

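Run:
```python
from h import *
import pickle
o=pickle.load(open('c5.pkl','rb'));w=o['wrist'];T=wcam(w,o['s'])
d=lambda x,y:(190+(x+.5)/4.4-.5,90+(y+.5)/4.4-.5)
f=lambda p,z:wonz(w,T,d(*p),z).round(1)[:2]
print('rail top edge',f((93,184),42),f((120,625),42),' bottom',f((128,184),12),f((150,620),12))
print('glass near edge right corner top118/bottom112',f((765,170),118),f((200,178),112),f((600,172),112))
print('block top L corners',f((204,252),44),f((219,570),44),'R near top',f((430,572),44),'R bottom',f((443,245),12),f((441,572),12))
print('deck right edge',f((713,290),12),f((708,600),12))
print('foot z',T[:3,3], f((567,397),58.7),f((541,410),58.7),f((594,408),58.7))
```

```text
rail top edge [596.6  50.8] [473.1  57.3]  bottom [595.9  50.7] [464.3  58.5]
glass near edge right corner top118/bottom112 [ 589.5 -115.8] [594.6   1.5] [590.2 -82.5]
block top L corners [575.7  20.5] [488.9  25.1] R near top [485.9 -33.6] R bottom [571.4 -39.9] [476.1 -33. ]
deck right edge [ 555.1 -115.2] [ 463.5 -111.4]
foot z [591.83797368 -75.78484844 394.83151532] [534.3 -73. ] [531.3 -66.3] [531.2 -79.6]
```

>>> {"method": "move_arm", "body": {"targets": [[0.001,0,-0.015,0,0,0,-1],[0.002,0,-0.032,0,0,0,-1],[0.002,0.0,-0.0415,0,0,0,-1],[0.002,0.008,-0.0415,0,0,0,-1],[0.003,0.018,-0.0415,0,0,0,-1],[0.003,0.024,-0.0415,0,0,0,-1],[0.0035,0.028,-0.0415,0,0,0,-1],[0.0038,0.033,-0.0415,0,0,0,-1],[0.004,0.038,-0.0415,0,0,0,-1],[0.0042,0.043,-0.0415,0,0,0,-1]]}}

```text
t: 6.95
eef_pos: [532.0, -29.6, 147.8]
tcp_rot: [2.44, 1.57, -0.751]
ft_force: [-0.7, -2.3, 0.8]
opening: 0.148
```

Run:
```python
from h import *
import pickle
o=save(['wrist','scene']);pickle.dump(o,open('c6.pkl','wb'))
crop(o['wrist']['img'],190,90,370,240,4.4,'w6c.png')
crop(o['scene']['img'],225,125,415,305,4,'s6.png')
s=o['s'];print(s['eef_pos'],s['ft_force'])
```

```text
[532.03551111 -29.58315049 147.76993427] [-0.66755246 -2.31252154  0.82600393]
```

View pics/w6c.png

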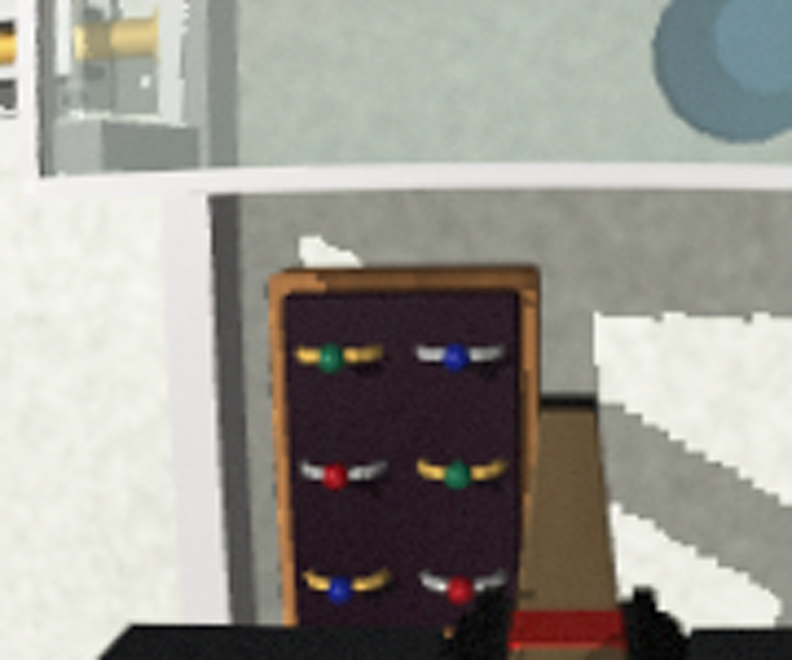

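View pics/s6.png

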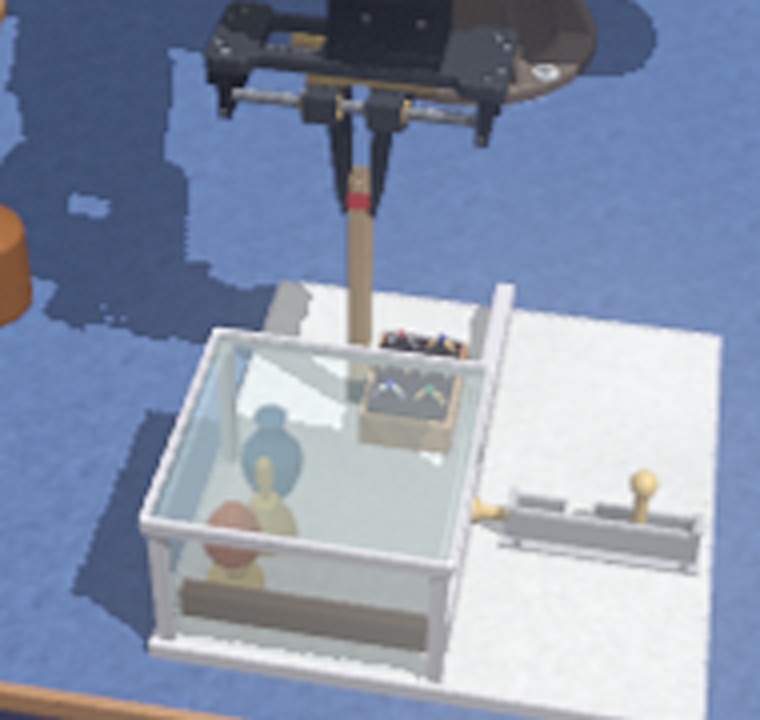

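>>> {"method": "move_arm", "body": {"targets": [[0.0002,0.004,0,0,0,0,-1],[0.0004,0.008,0,0,0,0,-1],[0.0005,0.01,0,0,0,0,-1],[0.0005,0.011,0,0,0,0,-1],[0.0006,0.012,0,0,0,0,-1]]}}

```text
t: 7.55
eef_pos: [532.4, -17.7, 147.5]
tcp_rot: [0.07, 1.571, -3.121]
ft_force: [-0.7, -0.7, -0.3]
opening: 0.148
```

>>> {"method": "move_arm", "body": {"targets": [[0,0.001,0,0,0,0,-1],[0,0.002,0,0,0,0,-1],[0,0.002,0,0,0,0,-1]]}}

```text
t: 7.85
eef_pos: [532.5, -16.1, 147.6]
tcp_rot: [1.541, 1.57, -1.649]
ft_force: [-0.8, -4.6, -0.0]
opening: 0.147
```

Run:
```python
from h import *
import pickle
o=save(['wrist']);pickle.dump(o,open('c7.pkl','wb'))
crop(o['wrist']['img'],190,90,370,240,4.4,'w7c.png')
s=o['s'];print(s['eef_pos'],s['ft_force'])
```

```text
[532.47132155 -16.11052928 147.556936  ] [-0.80872893 -4.61031323 -0.04489094]
```

View pics/w7c.png

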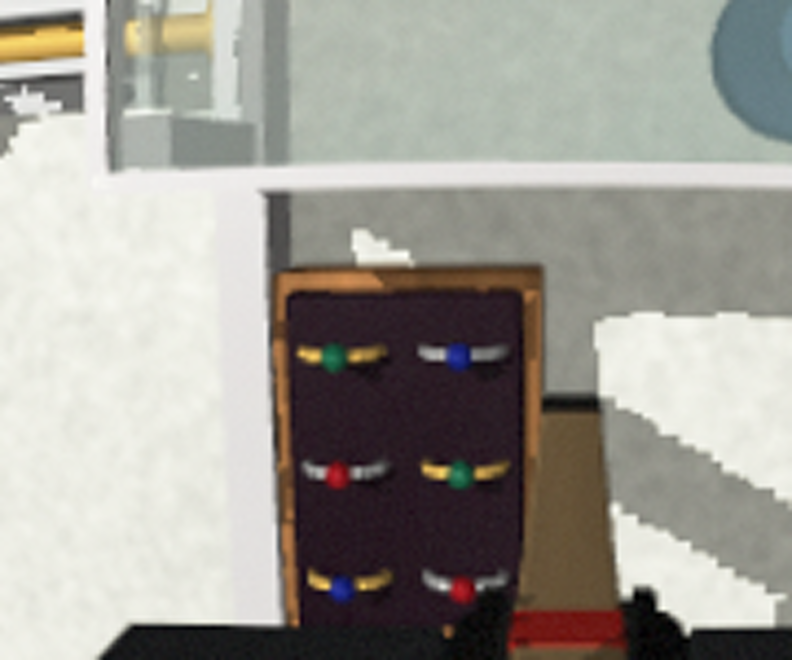

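Run:
```python
from h import *
import pickle
from scipy.optimize import least_squares
D=[]
for k in range(0,8):
    try:o=pickle.load(open(f'c{k}.pkl','rb'))
    except: continue
    s=o['s'];D.append(np.r_[s['joints'],np.hypot(*s['eef_pos'][:2]),s['eef_pos'][2],np.arctan2(s['eef_pos'][1],s['eef_pos'][0])])
D=np.array(D)
print(D.round(3))
def f(p):
    a,h,L1,L2,o3=p
    r=a+L1*np.sin(D[:,1])+L2*np.sin(D[:,1]+D[:,2]+o3)
    z=h+L1*np.cos(D[:,1])+L2*np.cos(D[:,1]+D[:,2]+o3)
    return np.r_[r-D[:,6],z-D[:,7]]
q=least_squares(f,[0,0,600,600,0],x_scale=[10,10,100,100,.1]);print(q.x.round(3),q.fun.round(2))
```

```text
[[-1.36800e+00  4.91000e-01  1.55900e+00 -0.00000e+00  1.09200e+00
  -1.06000e-01  6.24798e+02  1.77627e+02 -1.26200e+00]
 [-7.20000e-01  3.91000e-01  1.30200e+00 -0.00000e+00  1.44900e+00
   5.42000e-01  6.29714e+02  3.38281e+02 -6.15000e-01]
 [-6.31000e-01  5.64000e-01  1.43400e+00 -0.00000e+00  1.15000e+00
   1.20700e+00  6.71437e+02  1.75036e+02 -5.32000e-01]
 [-6.19000e-01  6.02000e-01  1.45900e+00 -0.00000e+00  1.07900e+00
   1.21900e+00  6.78421e+02  1.40390e+02 -5.22000e-01]
 [-6.19000e-01  4.97000e-01  1.27300e+00 -0.00000e+00  1.36900e+00
   1.21900e+00  6.78130e+02  2.80451e+02 -5.22000e-01]
 [-2.61000e-01  3.50000e-01  1.77100e+00 -0.00000e+00  1.02400e+00
   1.35800e+00  5.32109e+02  1.87669e+02 -1.37000e-01]
 [-1.79000e-01  3.96000e-01  1.82100e+00 -0.00000e+00  9.24000e-01
   1.44100e+00  5.32857e+02  1.47770e+02 -5.60000e-02]
 [-1.54000e-01  3.96000e-01  1.82100e+00 -1.00000e-03  9.24000e-01
   1.46600e+00  5.32715e+02  1.47557e+02 -3.00000e-02]]
[ 4.83400e+00 -1.09730e+02  5.84096e+02  4.12878e+02  1.04000e-01] [ 0.13 -0.05  1.57 -0.69 -0.64  0.67 -0.57 -0.42  0.04 -0.17  0.13  0.2
 -0.02 -0.1  -0.04 -0.04]
```

>>> {"method": "move_arm", "body": {"targets": [[0,-0.006,0,0,0,0,-1],[0,-0.015,0.005,0,0,0,-1],[-0.005,-0.02,0.03,0,0,8,-1],[-0.01,-0.02,0.06,0,0,16,-1],[-0.02,-0.01,0.075,0,0,24,-1],[-0.03,0.005,0.075,0,0,32,-1],[-0.045,0.02,0.075,0,0,40,-1],[-0.055,0.03,0.075,0,0,48,-1],[-0.064,0.041,0.075,0,0,56,-1],[-0.064,0.041,0.075,0,0,64,-1]]}}

```text
t: 8.9
eef_pos: [467.6, 25.9, 223.1]
tcp_rot: [-3.018, 1.57, 1.198]
ft_force: [0.4, -0.5, -0.8]
opening: 0.145
```

>>> {"method": "move_arm", "body": {"targets": [[0,0,0,0,0,8,-1],[0,0,0,0,0,16,-1],[0,0,0,0,0,24,-1],[0,0,0,0,0,26,-1],[0,0,0,0,0,26,-1]]}}

```text
t: 9.4
eef_pos: [468.6, 24.9, 222.9]
tcp_rot: [2.417, 1.57, 0.797]
ft_force: [-0.3, 0.7, -1.1]
opening: 0.146
```

Run:
```python
from h import *
import pickle
o=save(['wrist']);pickle.dump(o,open('c8.pkl','wb'))
cv2.imwrite('pics/w8.png',o['wrist']['img'])
s=o['s'];print(s['eef_pos'],s['ft_force'],s['joints']);print(R.from_euler('xyz',s['tcp_rot']).as_matrix().round(3))
```

```text
[468.55764477  24.91552394 222.90473335] [-0.28262898  0.66999491 -1.05562724] [-8.81368125e-02  2.17747697e-01  1.86309837e+00  6.03942388e-04
  1.06031529e+00 -3.92729549e-02]
[[ 0.     0.999 -0.049]
 [ 0.    -0.049 -0.999]
 [-1.     0.    -0.001]]
```

View pics/w8.png

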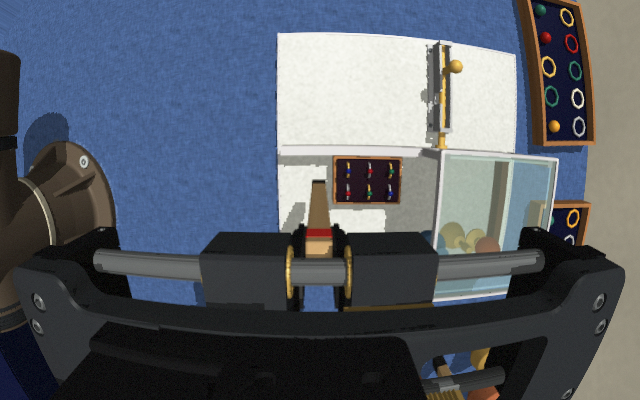

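>>> {"method": "move_arm", "body": {"targets": [[-0.011,0.0,0,-0.25,-5,0,-1],[-0.011,0.0,0,-0.5,-10,0,-1],[-0.011,0.0,0,-0.5,-10,0,-1]]}}

```text
t: 9.75
eef_pos: [455.8, 25.3, 222.8]
tcp_rot: [1.572, 1.395, -0.049]
ft_force: [0.3, -0.4, -0.4]
opening: 0.15
```

Run:
```python
from h import *
import pickle
o8=pickle.load(open('c8.pkl','rb'));crop(o8['wrist']['img'],270,120,450,240,4.4,'w8c.png')
o=save(['wrist']);pickle.dump(o,open('c9.pkl','wb'))
s=o['s'];print(s['eef_pos'],s['joints']);M=R.from_euler('xyz',s['tcp_rot']).as_matrix();print(M.round(3))
# fit: unit-plane model incl. lateral offset e, tool len Lt
from scipy.optimize import least_squares
D=[pickle.load(open(f'c{k}.pkl','rb'))['s'] for k in range(0,10)]
def fk(p,q):
    a,h,L1,L2,o3,e,Lt=p
    # wrist centre in plane; tool dir from q4,q5
    w=np.array([a+L1*np.sin(q[1])+L2*np.sin(q[1]+q[2]+o3),e,h+L1*np.cos(q[1])+L2*np.cos(q[1]+q[2]+o3)])
    A=q[1]+q[2]
    f=np.array([np.sin(A),0,np.cos(A)]);n=np.array([np.cos(A),0,-np.sin(A)]);y=np.array([0,1,0])
    d=np.cos(q[4])*f+np.sin(q[4])*(np.cos(q[3])*n+np.sin(q[3])*y)
    Rz=R.from_euler('z',q[0]).as_matrix()
    return Rz@(w+Lt*d),Rz@d
def f(p):
    out=[]
    for s in D:
        P,d=fk(p,s['joints']); out+=list(P-s['eef_pos'])
    return out
q=least_squares(f,[0,250,600,450,0,66,350],x_scale=[10,10,100,100,.1,10,50]);print(q.x.round(3),np.abs(q.fun).max().round(2))
P,d=fk(q.x,s['joints']);print(d,M[:,0])
pickle.dump(q.x,open('fk.pkl','wb'))
```

```text
[455.83937224  25.26619844 222.76842748] [-0.09498025  0.12047556  2.0040033   0.0107966   0.84139005 -0.050963  ]
[[ 0.175  0.983 -0.05 ]
 [-0.009 -0.05  -0.999]
 [-0.985  0.175 -0.   ]]
[0.00000e+00 1.96700e+02 5.86800e+02 4.13254e+02 1.04000e-01 6.59000e+01
 3.08466e+02] 0.0
[ 0.17481897 -0.00856855 -0.98456331] [ 0.17481897 -0.00856855 -0.98456331]
```

View pics/w8c.png

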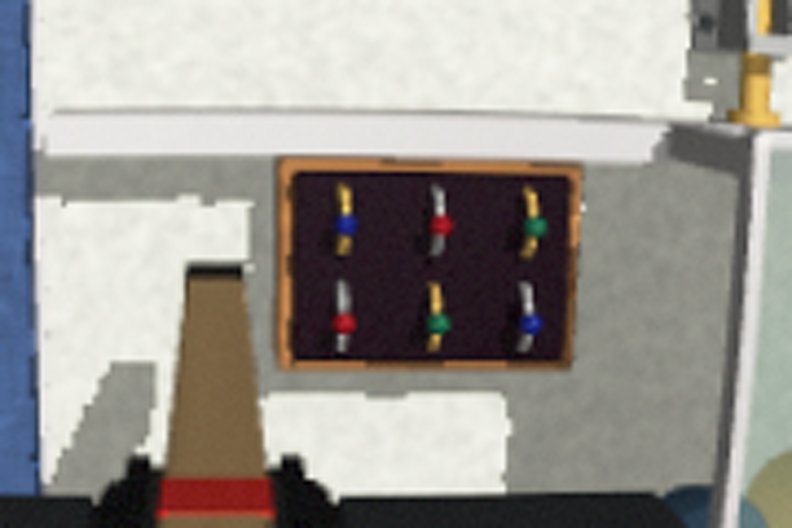

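```bash
cat > ik.py <<'E'
from h import *
import pickle
P=pickle.load(open('fk.pkl','rb')); a,h,L1,L2,o3,e,Lt=P
O=np.array([602,30.5]);yaw=-0.05
ex=np.array([np.cos(yaw),np.sin(yaw),0]);ey=np.array([-np.sin(yaw),np.cos(yaw),0]);ez=np.array([0,0,1.])
def cw(x,y,z): return np.r_[O,0]+x*ex+y*ey+z*ez   # case mm -> world (z world)
def wc(p): d=np.asarray(p)[:2]-O; return np.array([d@ex[:2],d@ey[:2]])
def ikq(tcp,d):
    w=tcp-Lt*d
    rr=np.sqrt(w[0]**2+w[1]**2-e**2); q1=np.arctan2(w[1],w[0])-np.arctan2(e,rr)
    X,Z=rr-a,w[2]-h;D=np.hypot(X,Z)
    c=(D*D-L1*L1-L2*L2)/(2*L1*L2)
    if abs(c)>1:return None
    q3=np.arccos(c)
    q2=np.arctan2(X,Z)-np.arctan2(L2*np.sin(q3),L1+L2*np.cos(q3)); q3-=o3
    dl=R.from_euler('z',-q1).as_matrix()@d;A=q2+q3
    f=np.array([np.sin(A),0,np.cos(A)]);n=np.array([np.cos(A),0,-np.sin(A)])
    q5=np.arccos(dl@f);q4=np.arctan2(dl[1],dl@n)
    return np.array([q1,q2,q3,q4,q5])
def pose(cx,cy,cz,th,fl=129.,half=7.):
    """contact corner (case x,y, world z) for lean th (deg), jaws in the lean plane"""
    t=np.radians(th);tx=np.sin(t)*ex-np.cos(t)*ez;ty=np.cos(t)*ex+np.sin(t)*ez
    return cw(cx,cy,cz)-fl*tx-half*ty,tx
E
python3 - <<'E'
from ik import *
o=pickle.load(open('c8.pkl','rb'));w=o['wrist'];T=wcam(w,o['s'])
d=lambda x,y:(270+(x+.5)/4.4-.5,120+(y+.5)/4.4-.5)
for p in [(278,158),(280,368),(580,162),(572,368)]: 
    q=wonz(w,T,d(*p),44);print('blk',q.round(1)[:2],wc(q).round(1))
q=wonz(w,T,d(50,155),42);print('rail',wc(q)); q=wonz(w,T,d(640,162),42);print('rail',wc(q))
q=wonz(w,T,d(758,135),118);print('glass cnr',wc(q))
q=wonz(w,T,d(215,262),94);print('foot edge',wc(q),wc(o['s']['eef_pos']))
for cx,th in [(-114,0),(-60,0),(-60,10),(-45,10),(-30,15),(-15,15),(0,20),(0,25),(15,25),(20,30),(40,30),(40,32),(40,34)]:
    t,dd=pose(cx,-12,24 if th>0 else 18,th); print(cx,th,t.round(),ikq(t,dd).round(3), 'clear@glass h',(112-(22+(cx+5)/np.tan(np.radians(max(th,.1))))).round())
E
```

```text
blk [486.6  55.8] [-116.6   19.5]
blk [484.7  -5.5] [-115.4  -41.8]
blk [574.6  51.7] [-28.4  19.8]
blk [572.3  -9.8] [-27.7 -41.8]
rail [-181.6697661    20.38930851]
rail [-9.28591169 20.18334526]
glass cnr [-3.42898959 34.3153777 ]
foot edge [-134.39765327   -2.23970371] [-132.99647956  -12.24683498]
-114 0 [481.  25. 147.] [-0.086  0.328  1.939  0.     0.874] clear@glass h 62542.0
-60 0 [534.  22. 147.] [-0.083  0.4    1.816  0.     0.925] clear@glass h 31603.0
-60 10 [512.  23. 150.] [-0.088  0.301  1.99   0.011  0.676] clear@glass h 402.0
-45 10 [527.  22. 150.] [-0.087  0.321  1.957  0.01   0.689] clear@glass h 317.0
-30 15 [531.  22. 147.] [-0.089  0.305  2.016  0.019  0.559] clear@glass h 183.0
-15 15 [546.  21. 147.] [-0.087  0.325  1.983  0.018  0.572] clear@glass h 127.0
0 20 [551.  21. 143.] [-0.089  0.315  2.044  0.032  0.434] clear@glass h 76.0
0 25 [541.  22. 138.] [-0.093  0.297  2.137  0.067  0.272] clear@glass h 79.0
15 25 [556.  21. 138.] [-0.091  0.315  2.105  0.062  0.286] clear@glass h 47.0
20 30 [551.  21. 132.] [-0.094  0.314  2.187  0.187  0.119] clear@glass h 47.0
40 30 [571.  20. 132.] [-0.092  0.338  2.143  0.152  0.139] clear@glass h 12.0
40 32 [567.  20. 130.] [-0.093  0.338  2.18   0.341  0.069] clear@glass h 18.0
40 34 [564.  20. 127.] [-0.095  0.341  2.217  1.954  0.027] clear@glass h 23.0
```

```bash
cat > wp.py <<'E'
from ik import *
def table(rows,cur=None,th0=None):
    """rows: (cx,cy,th[,cz]) -> deltas from the current measured pose"""
    from cell import state
    s=state();p0=s['eef_pos'];M=R.from_euler('xyz',s['tcp_rot']).as_matrix()
    th0=np.degrees(np.arctan2(M[:,0]@ex,-M[:,0]@ez))
    print('now',p0.round(1),'lean',th0.round(2),'F',s['ft_force'].round(1))
    for r in rows:
        cx,cy,th=r[:3];cz=r[3] if len(r)>3 else 15.5+14*np.sin(np.radians(th))
        t,d=pose(cx,cy,cz,th);dd=(t-p0)/1000;dt=th-th0
        print(r,dd.round(4).tolist(),[round(-0.05*dt,2),round(-dt,2),0],'q5',ikq(t,d)[4].round(3))
E
python3 - <<'E'
from wp import *
table([(-130,-13,10),(-120,-13,10),(-112,-13,10)])
E
```

```text
now [456.9  25.1 223.1] lean 9.99 F [ 0.5 -0.2 -0.2]
(-130, -13, 10) [-0.0146, 0.0004, -0.0793] [np.float64(-0.0), np.float64(-0.01), 0] q5 0.606
(-120, -13, 10) [-0.0046, -0.0001, -0.0793] [np.float64(-0.0), np.float64(-0.01), 0] q5 0.613
(-112, -13, 10) [0.0034, -0.0005, -0.0793] [np.float64(-0.0), np.float64(-0.01), 0] q5 0.619
```

>>> {"method": "move_arm", "body": {"targets": [[-0.01,0.0004,-0.02,0,0,0,-1],[-0.0146,0.0004,-0.05,0,0,0,-1],[-0.0146,0.0004,-0.07,0,0,0,-1],[-0.0146,0.0004,-0.0793,0,0,0,-1],[-0.011,0.0002,-0.0793,0,0,0,-1],[-0.006,0,-0.0793,0,0,0,-1],[-0.003,-0.0001,-0.0793,0,0,0,-1],[0.0,-0.0003,-0.0793,0,0,0,-1],[0.0034,-0.0005,-0.0793,0,0,0,-1]]}}

```text
t: 10.7
eef_pos: [460.7, 24.7, 143.6]
tcp_rot: [1.57, 1.397, -0.05]
ft_force: [-2.6, 0.1, 1.6]
opening: 0.147
```

Run:
```python
from wp import *
o=save(['wrist','scene']);pickle.dump(o,open('c10.pkl','wb'))
crop(o['wrist']['img'],250,100,430,240,4.4,'w10c.png')
crop(o['scene']['img'],225,125,415,305,4,'s10.png')
table([(-106,-13,10),(-100,-12.9,10),(-60,-12.4,10)])
```

```text
now [461.3  24.7 143.5] lean 10.04 F [-1.1 -0.1 -0.1]
(-106, -13, 10) [0.005, -0.0004, 0.0003] [np.float64(0.0), np.float64(0.04), 0] q5 0.623
(-100, -12.9, 10) [0.011, -0.0006, 0.0003] [np.float64(0.0), np.float64(0.04), 0] q5 0.628
(-60, -12.4, 10) [0.0509, -0.0021, 0.0003] [np.float64(0.0), np.float64(0.04), 0] q5 0.66
```

View pics/w10c.png

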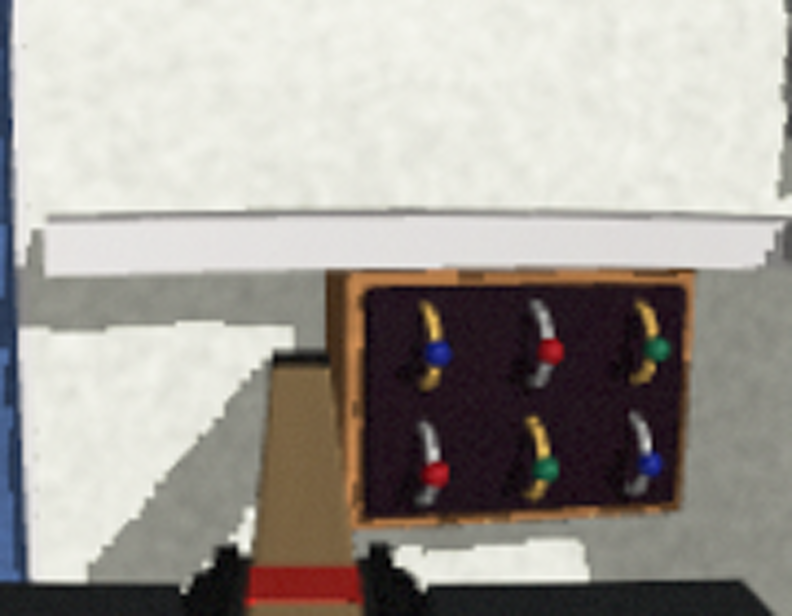

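View pics/s10.png

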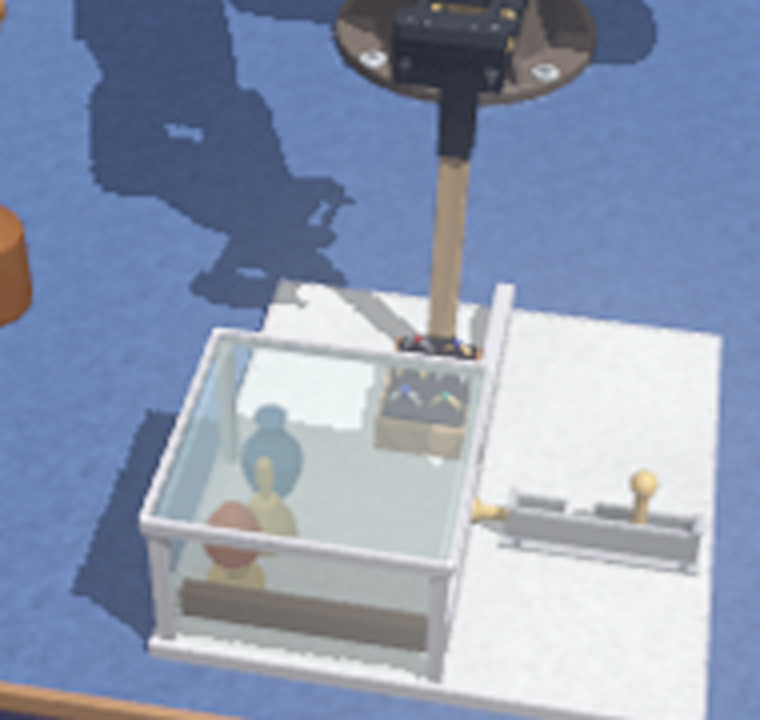

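>>> {"method": "move_arm", "body": {"targets": [[0.004,-0.0001,0,0,0,0,-1],[0.008,-0.0003,0,0,0,0,-1],[0.013,-0.0005,0,0,0,0,-1],[0.018,-0.0007,0,0,0,0,-1],[0.023,-0.0009,0,0,0,0,-1],[0.028,-0.0011,0,0,0,0,-1],[0.033,-0.0013,0,0,0,0,-1],[0.038,-0.0015,0,0,0,0,-1],[0.043,-0.0017,0,0,0,0,-1],[0.048,-0.0019,0,0,0,0,-1]]}}

```text
t: 11.8
eef_pos: [509.3, 22.8, 143.3]
tcp_rot: [1.57, 1.396, -0.05]
ft_force: [-3.5, -1.0, 1.5]
opening: 0.144
```

Run:
```python
from wp import *
o=save(['wrist','scene']);pickle.dump(o,open('c11.pkl','wb'))
crop(o['wrist']['img'],250,100,430,240,4.4,'w11c.png')
crop(o['scene']['img'],225,125,415,305,4,'s11.png')
table([(-60,-12.4,10),(-50,-12.3,10),(-15,-12,10)])
```

```text
now [509.9  22.7 143.4] lean 10.09 F [-0.2  0.1 -0.8]
(-60, -12.4, 10) [0.0023, -0.0001, 0.0004] [np.float64(0.0), np.float64(0.09), 0] q5 0.66
(-50, -12.3, 10) [0.0123, -0.0005, 0.0004] [np.float64(0.0), np.float64(0.09), 0] q5 0.669
(-15, -12, 10) [0.0472, -0.002, 0.0004] [np.float64(0.0), np.float64(0.09), 0] q5 0.701
```

View pics/w11c.png

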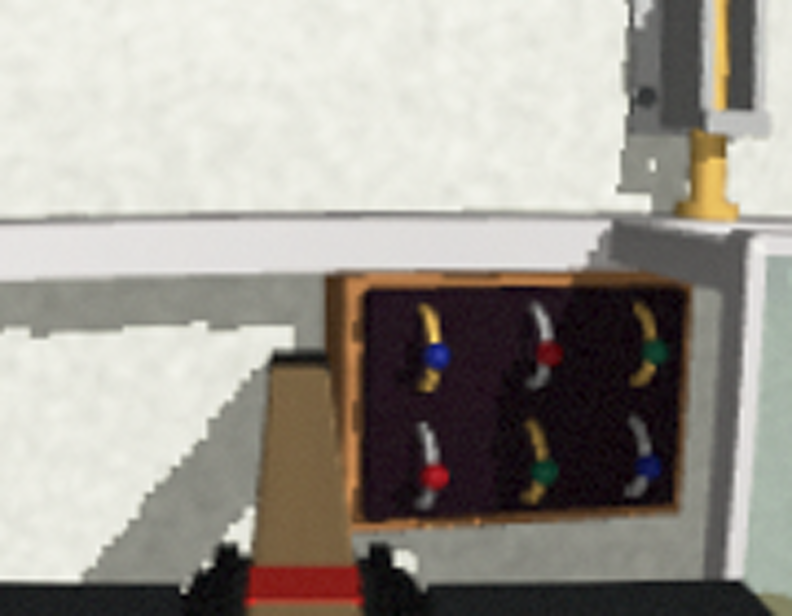

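Run:
```python
from h import *
import pickle
for k in (10,11):
    o=pickle.load(open(f'c{k}.pkl','rb'));crop(o['wrist']['img'],310,140,420,230,7,f'z{k}.png')
```

```text
(no output)
```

View pics/z10.png

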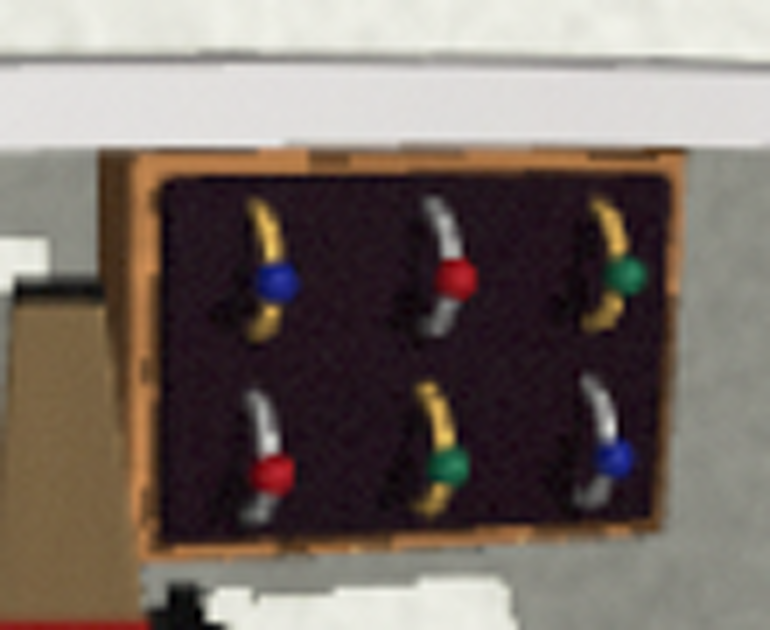

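View pics/z11.png

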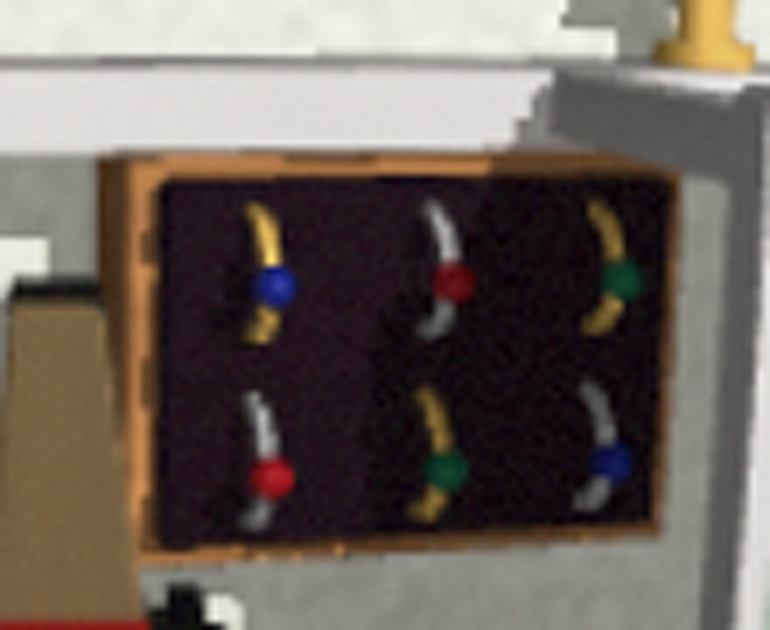

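>>> {"method": "move_arm", "body": {"targets": [[0.004,-0.0001,0,0,0,0,-1],[0.008,-0.0003,0,0,0,0,-1],[0.013,-0.0005,0,0,0,0,-1],[0.018,-0.0007,0,0,0,0,-1],[0.023,-0.0009,0,0,0,0,-1],[0.028,-0.0011,0,0,0,0,-1],[0.033,-0.0013,0,0,0,0,-1],[0.038,-0.0015,0,0,0,0,-1],[0.043,-0.0017,0,0,0,0,-1],[0.047,-0.0019,0,0,0,0,-1]]}}

```text
t: 12.9
eef_pos: [556.4, 20.9, 143.2]
tcp_rot: [1.57, 1.396, -0.05]
ft_force: [-3.1, 0.8, 1.5]
opening: 0.147
```

Run:
```python
from wp import *
o=save(['wrist','scene']);pickle.dump(o,open('c12.pkl','wb'))
crop(o['wrist']['img'],310,140,420,230,7,f'z12.png')
crop(o['scene']['img'],225,125,415,305,4,'s12.png')
table([(-10,-12,12.5),(-5,-12,15),(0,-12,17.5),(5,-12,20),(10,-12,22.5),(14,-11.9,25),(18,-11.8,27),(22,-11.8,29),(26,-11.7,30),(30,-11.6,31),(40,-11.5,31)])
```

```text
now [556.7  20.8 143.3] lean 10.08 F [ 0.4  0.4 -0.6]
(-10, -12, 12.5) [-0.0, -0.0001, -0.0004] [np.float64(-0.12), np.float64(-2.42), 0] q5 0.636
(-5, -12, 15) [-0.0004, -0.0001, -0.0014] [np.float64(-0.25), np.float64(-4.92), 0] q5 0.569
(0, -12, 17.5) [-0.0007, -0.0, -0.0027] [np.float64(-0.37), np.float64(-7.42), 0] q5 0.5
(5, -12, 20) [-0.001, -0.0, -0.0042] [np.float64(-0.5), np.float64(-9.92), 0] q5 0.428
(10, -12, 22.5) [-0.0011, -0.0, -0.006] [np.float64(-0.62), np.float64(-12.42), 0] q5 0.355
(14, -11.9, 25) [-0.0021, 0.0001, -0.008] [np.float64(-0.75), np.float64(-14.92), 0] q5 0.278
(18, -11.8, 27) [-0.0021, 0.0002, -0.0097] [np.float64(-0.85), np.float64(-16.92), 0] q5 0.215
(22, -11.8, 29) [-0.0019, 0.0002, -0.0116] [np.float64(-0.95), np.float64(-18.92), 0] q5 0.151
(26, -11.7, 30) [0.0002, 0.0002, -0.0126] [np.float64(-1.0), np.float64(-19.92), 0] q5 0.12
(30, -11.6, 31) [0.0023, 0.0002, -0.0136] [np.float64(-1.05), np.float64(-20.92), 0] q5 0.09
(40, -11.5, 31) [0.0123, -0.0002, -0.0136] [np.float64(-1.05), np.float64(-20.92), 0] q5 0.1
```

View pics/z12.png

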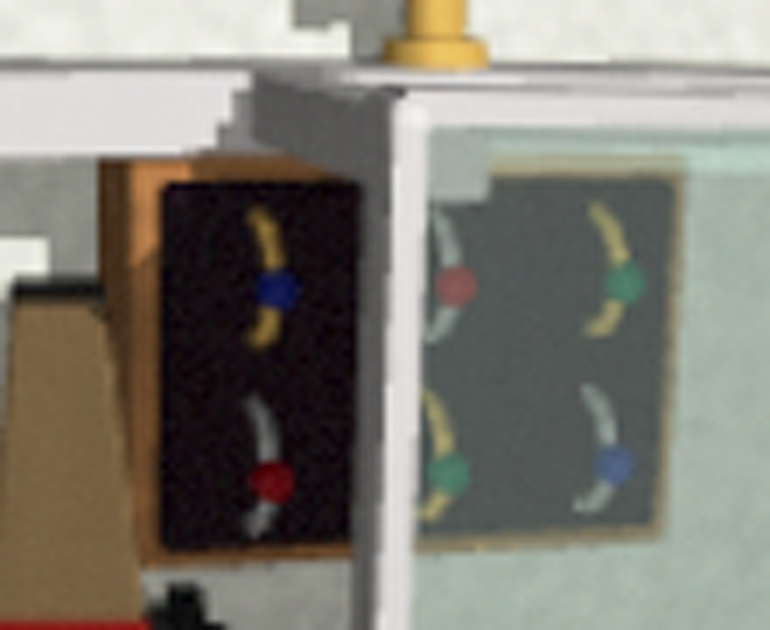

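View pics/s12.png

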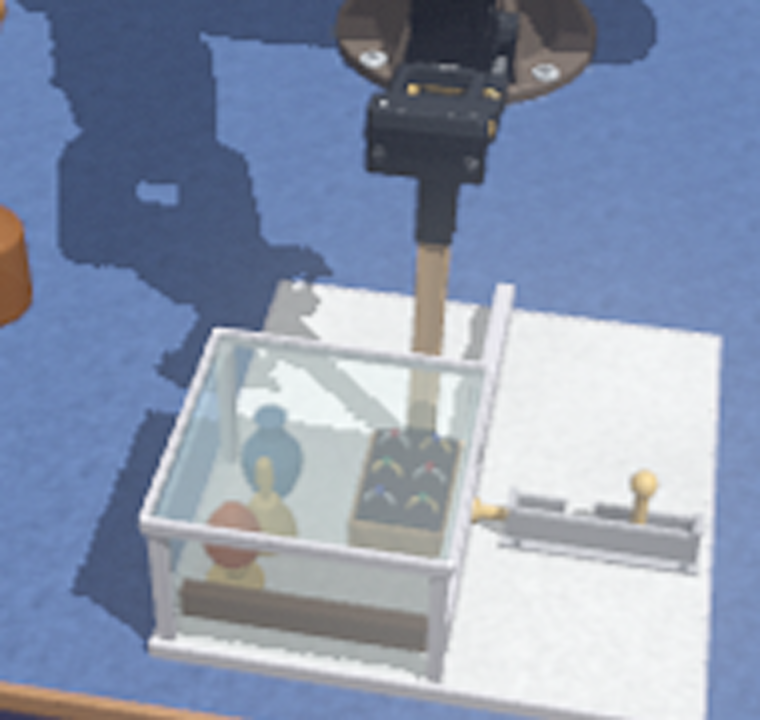

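>>> {"method": "move_arm", "body": {"targets": [[0.0,-0.0001,-0.0002,-0.06,-1.2,0,-1],[0.0,-0.0001,-0.0005,-0.12,-2.4,0,-1],[-0.0003,-0.0001,-0.0014,-0.25,-4.9,0,-1],[-0.0006,0,-0.0027,-0.37,-7.4,0,-1],[-0.001,0,-0.0042,-0.5,-9.9,0,-1],[-0.0011,0,-0.006,-0.62,-12.4,0,-1],[-0.0021,0.0001,-0.008,-0.75,-14.9,0,-1],[-0.0021,0.0001,-0.0097,-0.85,-16.9,0,-1],[-0.0019,0.0002,-0.0116,-0.95,-18.9,0,-1],[0.0002,0.0002,-0.0126,-1,-19.9,0,-1]]}}

```text
t: 14.0
eef_pos: [555.3, 21.1, 130.4]
tcp_rot: [1.569, 1.048, -0.051]
ft_force: [-0.6, -0.5, -1.2]
opening: 0.147
```

Run:
```python
from wp import *
o=save(['wrist','scene']);pickle.dump(o,open('c13.pkl','wb'))
cv2.imwrite('pics/w13.png',o['wrist']['img'])
crop(o['scene']['img'],225,125,415,305,4,'s13.png')
print(o['s']['joints'].round(3))
table([(30,-11.6,31),(34,-11.6,31),(36,-11.6,31),(38,-11.6,31),(40,-11.5,31)])
```

```text
[-0.093  0.323  2.179  0.178  0.119 -0.215]
now [555.8  21.1 130.5] lean 29.94 F [-0.2 -0.5 -0.2]
(30, -11.6, 31) [0.0032, -0.0001, -0.0008] [np.float64(-0.05), np.float64(-1.06), 0] q5 0.09
(34, -11.6, 31) [0.0072, -0.0003, -0.0008] [np.float64(-0.05), np.float64(-1.06), 0] q5 0.094
(36, -11.6, 31) [0.0092, -0.0004, -0.0008] [np.float64(-0.05), np.float64(-1.06), 0] q5 0.096
(38, -11.6, 31) [0.0112, -0.0005, -0.0008] [np.float64(-0.05), np.float64(-1.06), 0] q5 0.098
(40, -11.5, 31) [0.0132, -0.0005, -0.0008] [np.float64(-0.05), np.float64(-1.06), 0] q5 0.1
```

View pics/w13.png

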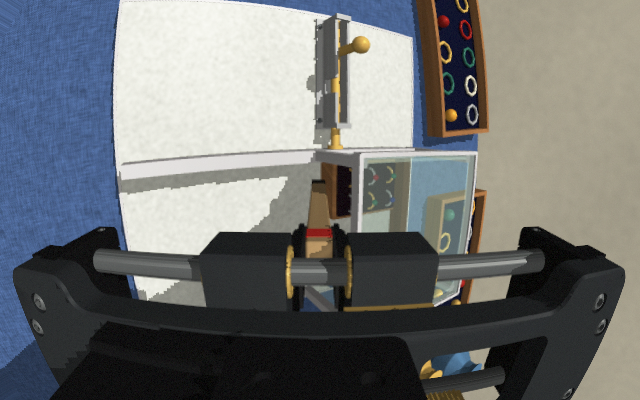

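View pics/s13.png

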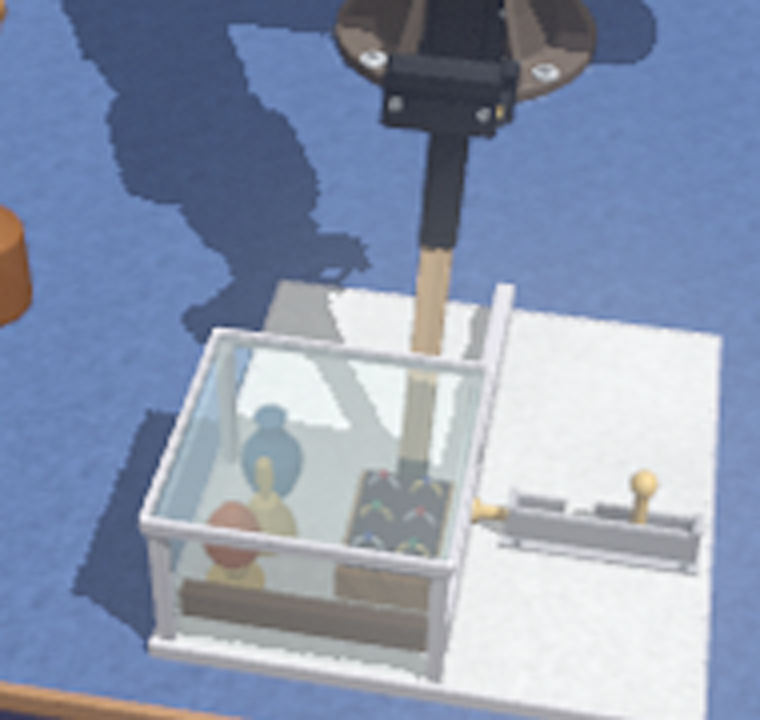

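>>> {"method": "move_arm", "body": {"targets": [[0.002,-0.0001,-0.0005,-0.03,-0.6,0,-1],[0.005,-0.0002,-0.0006,-0.03,-0.7,0,-1],[0.008,-0.0003,-0.0006,-0.03,-0.7,0,-1],[0.0105,-0.0004,-0.0006,-0.03,-0.7,0,-1],[0.012,-0.0005,-0.0006,-0.03,-0.7,0,-1]]}}

```text
t: 14.6
eef_pos: [568.5, 20.6, 130.1]
tcp_rot: [1.57, 1.036, -0.05]
ft_force: [-1.2, 0.1, -0.7]
opening: 0.148
```

>>> {"method": "move_arm", "body": {"targets": [[0.001,-0.0001,0,0,0,0,-1],[0.002,-0.0001,0,0,0,0,-1]]}}

```text
t: 14.8
eef_pos: [570.1, 20.5, 130.1]
tcp_rot: [1.57, 1.036, -0.05]
ft_force: [-2.2, 0.3, 1.3]
opening: 0.147
```

Run:
```python
from wp import *
o=save(['wrist','scene','top']);pickle.dump(o,open('c14.pkl','wb'))
crop(o['wrist']['img'],290,110,430,240,5,'w14.png')
crop(o['scene']['img'],225,200,375,305,5,'s14.png')
crop(o['top']['img'],285,120,355,190,8,'t14.png')
table([(38,-11.6,31),(40,-11.5,31)])
```

```text
now [570.1  20.5 130.1] lean 30.65 F [-1.9 -1.  -1.2]
(38, -11.6, 31) [-0.0031, 0.0002, -0.0004] [np.float64(-0.02), np.float64(-0.35), 0] q5 0.098
(40, -11.5, 31) [-0.0011, 0.0002, -0.0004] [np.float64(-0.02), np.float64(-0.35), 0] q5 0.1
```

View pics/s14.png

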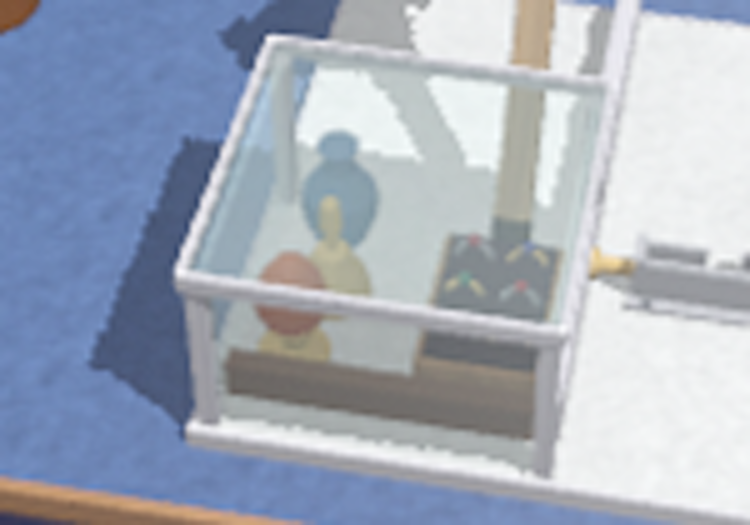

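View pics/t14.png

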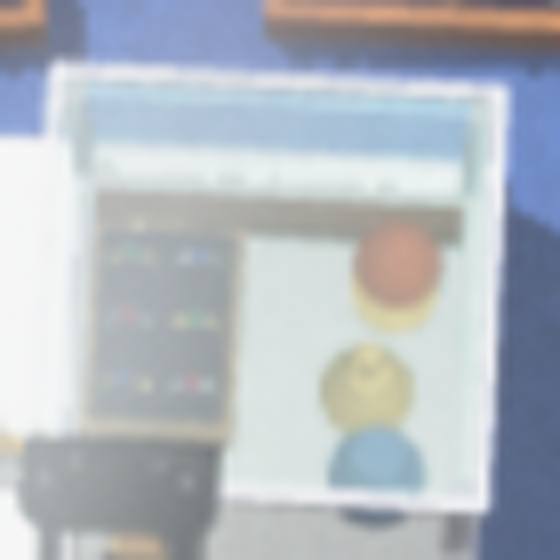

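View pics/w14.png

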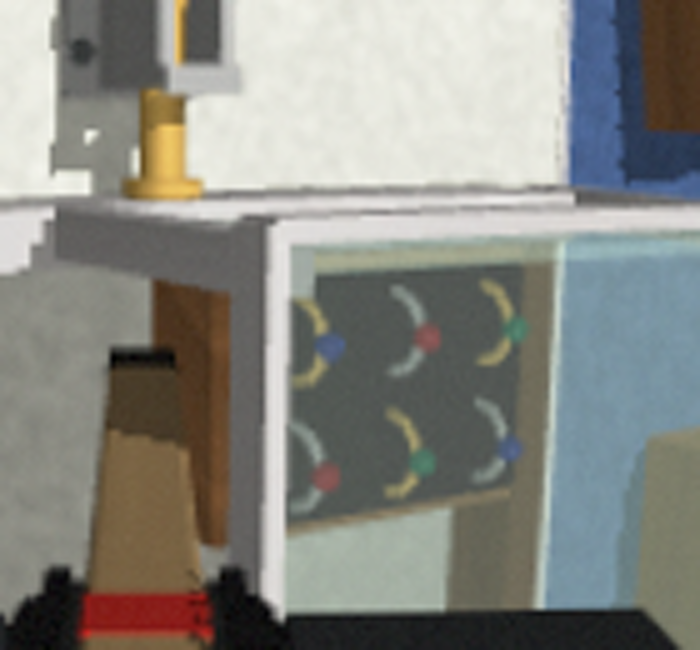

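>>> {"method": "move_arm", "body": {"targets": [[0.001,-0.0001,0,0,0,0,-1],[0.002,-0.0001,0,0,0,0,-1]]}}

```text
t: 15.15
eef_pos: [572.1, 20.4, 130.1]
tcp_rot: [1.57, 1.036, -0.05]
ft_force: [-2.4, -0.0, -0.2]
opening: 0.146
```

>>> {"method": "move_arm", "body": {"targets": [[0.001,-0.0001,0,0,0,0,-1],[0.0015,-0.0001,0,0,0,0,-1]]}}

```text
t: 15.35
eef_pos: [573.7, 20.3, 130.0]
tcp_rot: [1.57, 1.036, -0.05]
ft_force: [-3.1, 0.5, 0.1]
opening: 0.147
```

>>> {"method": "move_arm", "body": {"targets": [[0.001,-0.0001,0,0,0,0,-1],[0.001,-0.0001,0,0,0,0,-1]]}}

```text
t: 15.55
eef_pos: [574.3, 20.3, 129.9]
tcp_rot: [1.57, 1.037, -0.05]
ft_force: [-3.5, 0.2, 1.0]
opening: 0.148
```

Run:
```python
from wp import *
o=save(['wrist','scene','top']);pickle.dump(o,open('c15.pkl','wb'))
crop(o['wrist']['img'],290,110,430,240,5,'w15.png')
crop(o['scene']['img'],225,200,375,305,5,'s15.png')
print(o['s']['joints'].round(3))
table([(40,-11.5,31)])
```

```text
[-0.091  0.346  2.146  0.18   0.118 -0.215]
now [574.3  20.2 129.9] lean 30.61 F [-3.6 -0.4  1.3]
(40, -11.5, 31) [-0.0053, 0.0004, -0.0003] [np.float64(-0.02), np.float64(-0.39), 0] q5 0.1
```

View pics/s15.png

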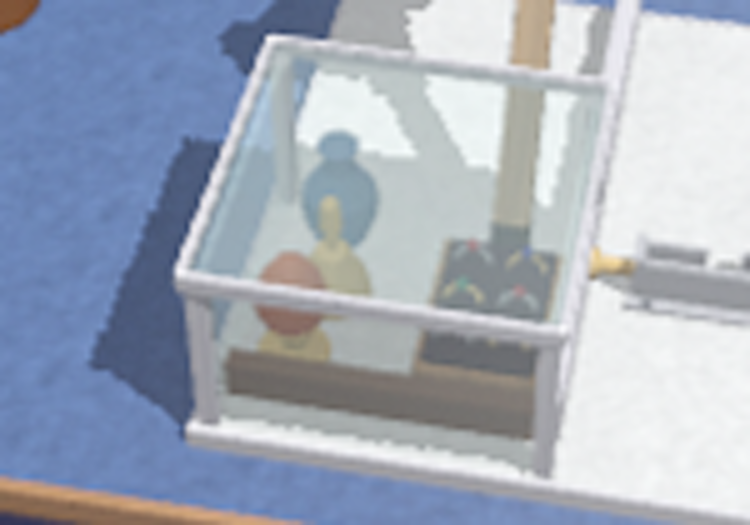

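View pics/w15.png

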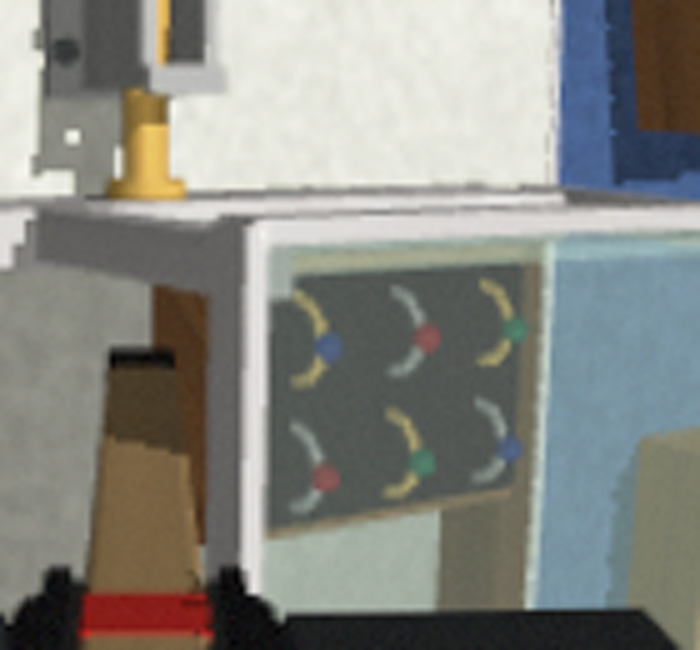

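>>> {"method": "move_arm", "body": {"targets": [[0.001,-0.0001,0,0,0,0,-1],[0.0015,-0.0001,0,0,0,0,-1],[0.0015,-0.0001,0,0,0,0,-1]]}}

```text
t: 16.0
eef_pos: [575.4, 20.2, 129.8]
tcp_rot: [1.57, 1.037, -0.049]
ft_force: [-7.3, -0.3, 4.1]
opening: 0.146
```

>>> {"method": "move_arm", "body": {"targets": [[0.001,0.0004,0,0,0,0,-1],[0.001,0.0008,0,0,0,0,-1]]}}

```text
t: 16.2
eef_pos: [576.2, 21.0, 129.7]
tcp_rot: [1.57, 1.038, -0.049]
ft_force: [-8.7, -0.5, 4.6]
opening: 0.148
```

Run:
```python
from wp import *
o=save(['wrist','scene','top']);pickle.dump(o,open('c16.pkl','wb'))
crop(o['wrist']['img'],290,110,430,240,5,'w16.png')
crop(o['scene']['img'],285,220,365,300,8,'s16.png')
table([(40,-11.5,31)])
```

```text
now [576.2  21.  129.6] lean 30.53 F [-8.8 -0.6  4. ]
(40, -11.5, 31) [-0.0071, -0.0004, 0.0] [np.float64(-0.02), np.float64(-0.47), 0] q5 0.1
```

View pics/s16.png

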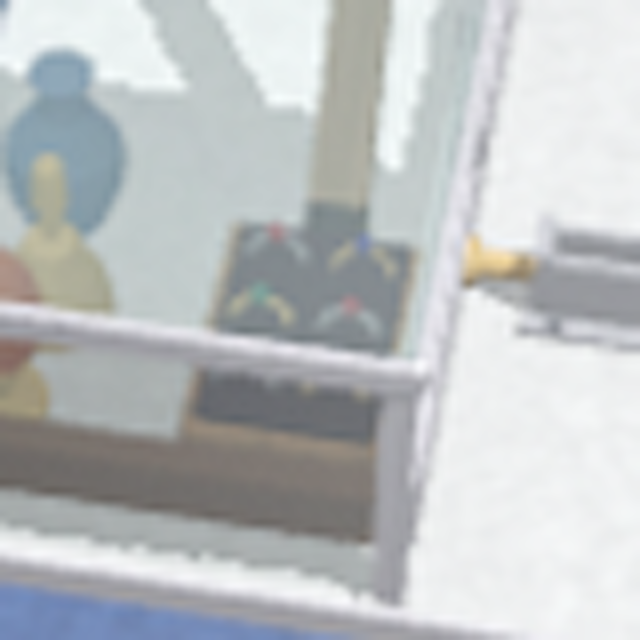

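View pics/w16.png

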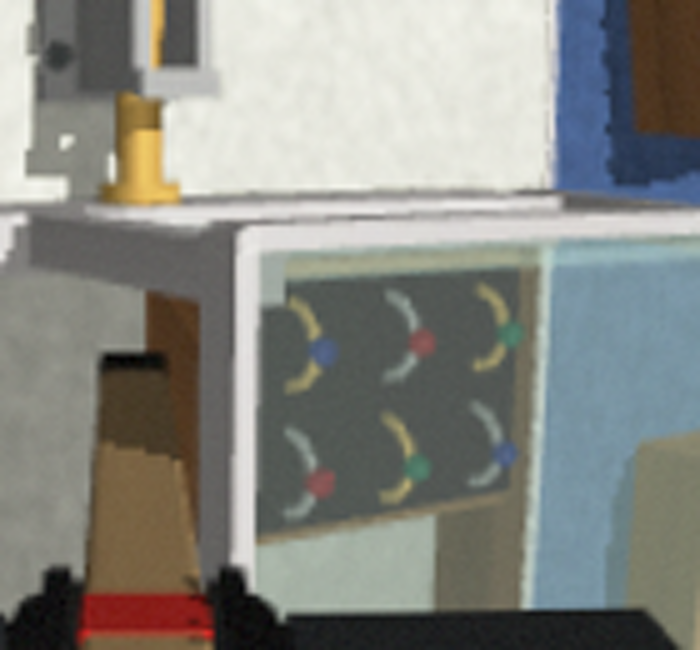

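Run:
```python
from ik import *
o=pickle.load(open('c16.pkl','rb'))
for nm,(x0,y0,s,x1,y1) in {'scene':(285,220,8,365,300),'top':(285,130,8,345,190)}.items():
    c=o[nm];im=cv2.resize(c['img'][y0:y1,x0:x1],None,fx=s,fy=s,interpolation=cv2.INTER_CUBIC)
    for Ox,col in ((602,(0,0,255)),(604.5,(0,255,0))):
        off=np.array([Ox-602,0,0])
        for x,y in [(40,-44),(40,20),(130,20),(130,-44)]:
            p=proj(c,cw(x,y,44)+off)[0];q=((p-[x0,y0]+.5)*s-.5).astype(int);cv2.circle(im,tuple(int(v) for v in q),4,col,1)
    cv2.imwrite(f'pics/chk_{nm}.png',im)
```

```text
(no output)
```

View pics/chk_scene.png

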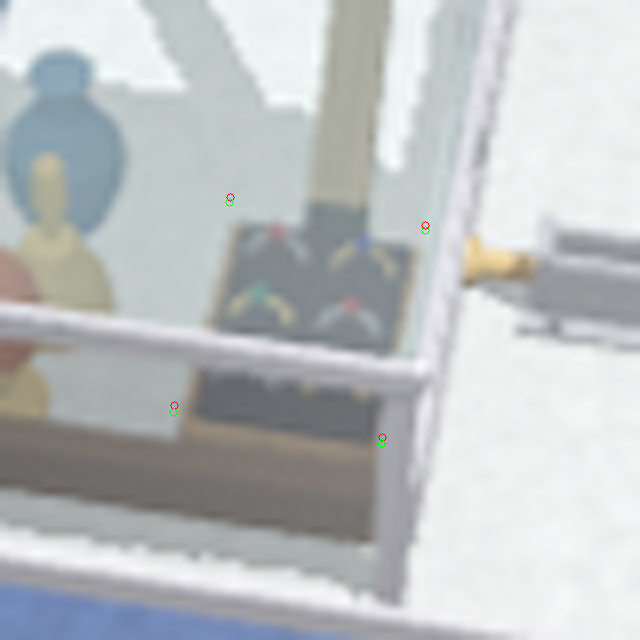

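View pics/chk_top.png

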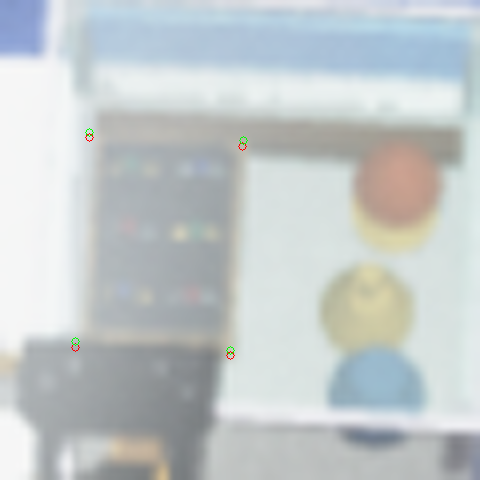

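Run:
```python
from ik import *
o=pickle.load(open('c16.pkl','rb'));w=o['wrist'];T=wcam(w,o['s'])
x0,y0,s=300,145,9
im=cv2.resize(w['img'][y0:y0+65,x0:x0+110],None,fx=s,fy=s*0.999,interpolation=cv2.INTER_CUBIC)
im=im[:,:800]
for x,y,z,col in [(40,20,44,(0,0,255)),(130,20,44,(0,0,255)),(130,-44,44,(0,0,255)),(40,-44,44,(0,0,255)),(40,20,42,(0,255,0)),(130,20,42,(0,255,0)),(-40,20,42,(0,255,0)),(130,-44,34,(255,0,0)),(130,20,34,(255,0,0)),(-5,-12,118,(255,255,0))]:
    p=wproj(w,T,cw(x,y,z)+np.array([1.5,0,0]))[0];q=(p-[x0,y0]+.5)*s-.5;print((x,y,z),q.round());cv2.circle(im,(int(q[0]),int(q[1])),4,col,1)
cv2.imwrite('pics/w16z.png',im)
```

```text
(40, 20, 44) [301. 161.]
(130, 20, 44) [868. 132.]
(130, -44, 44) [844. 598.]
(40, -44, 44) [295. 701.]
(40, 20, 42) [292. 160.]
(130, 20, 42) [857. 130.]
(-40, 20, 42) [-374.  207.]
(130, -44, 34) [795. 582.]
(130, 20, 34) [816. 124.]
(-5, -12, 118) [329. 646.]
```

View pics/w16z.png

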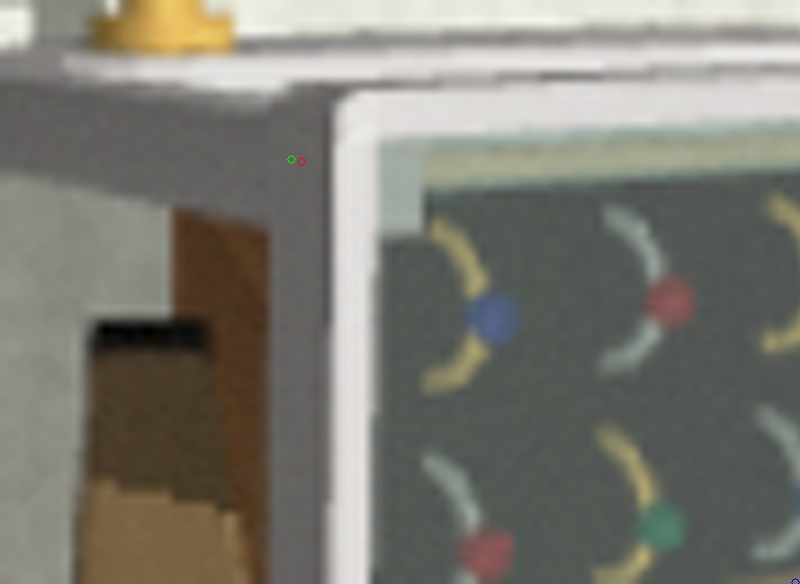

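Run:
```python
from wp import *
table([(40,-12.2,30.5),(34,-13,30),(26,-14,28),(16,-15,25),(6,-15,20),(-4,-15,16),(-14,-15,13),(-26,-15,12),(-40,-15,10),(-58,-15,10)])
```

```text
now [576.2  21.  129.6] lean 30.53 F [-8.8 -0.6  4. ]
(40, -12.2, 30.5) [-0.0062, -0.0011, 0.0006] [np.float64(0.0), np.float64(0.03), 0] q5 0.117
(34, -13, 30) [-0.0113, -0.0017, 0.0011] [np.float64(0.03), np.float64(0.53), 0] q5 0.129
(26, -14, 28) [-0.0156, -0.0025, 0.003] [np.float64(0.13), np.float64(2.53), 0] q5 0.189
(16, -15, 25) [-0.0197, -0.0033, 0.0057] [np.float64(0.28), np.float64(5.53), 0] q5 0.28
(6, -15, 20) [-0.0196, -0.0033, 0.0095] [np.float64(0.53), np.float64(10.53), 0] q5 0.429
(-4, -15, 16) [-0.0212, -0.0032, 0.0118] [np.float64(0.73), np.float64(14.53), 0] q5 0.54
(-14, -15, 13) [-0.0247, -0.003, 0.0131] [np.float64(0.88), np.float64(17.53), 0] q5 0.618
(-26, -15, 12) [-0.0345, -0.0025, 0.0135] [np.float64(0.93), np.float64(18.53), 0] q5 0.635
(-40, -15, 10) [-0.0441, -0.002, 0.0141] [np.float64(1.03), np.float64(20.53), 0] q5 0.678
(-58, -15, 10) [-0.0621, -0.0011, 0.0141] [np.float64(1.03), np.float64(20.53), 0] q5 0.662
```

>>> {"method": "move_arm", "body": {"targets": [[-0.006,0.0002,0.0003,0,0,0,-1],[-0.0113,-0.0005,0.0011,0.03,0.5,0,-1],[-0.0156,-0.0015,0.003,0.13,2.5,0,-1],[-0.0197,-0.0025,0.0057,0.28,5.5,0,-1],[-0.0196,-0.0033,0.0095,0.53,10.5,0,-1],[-0.0212,-0.0032,0.0118,0.73,14.5,0,-1],[-0.0247,-0.003,0.0131,0.88,17.5,0,-1],[-0.0345,-0.0025,0.0135,0.93,18.5,0,-1],[-0.0441,-0.002,0.0141,1.03,20.5,0,-1],[-0.0621,-0.0011,0.0145,1.03,20.5,0,-1]]}}

```text
t: 17.35
eef_pos: [515.2, 19.6, 144.6]
tcp_rot: [1.569, 1.393, -0.051]
ft_force: [-0.1, -0.3, -1.2]
opening: 0.147
```

Run:
```python
from wp import *
o=save(['wrist','scene','top']);pickle.dump(o,open('c17.pkl','wb'))
cv2.imwrite('pics/w17.png',o['wrist']['img'])
crop(o['scene']['img'],225,125,415,305,4,'s17.png')
crop(o['top']['img'],285,120,355,190,8,'t17.png')
table([])
```

```text
now [514.2  19.8 144.7] lean 10.17 F [0.6 0.3 0.4]
```

View pics/w17.png

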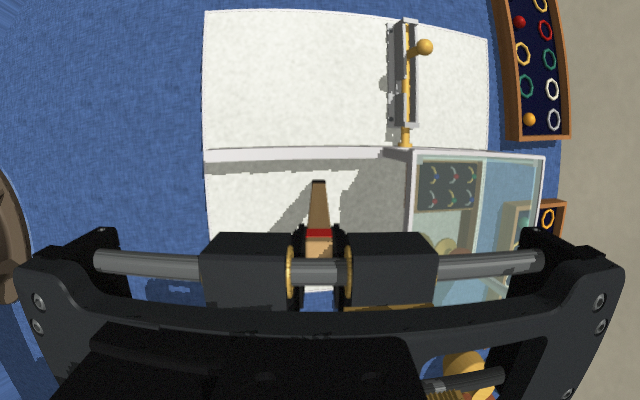

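View pics/s17.png

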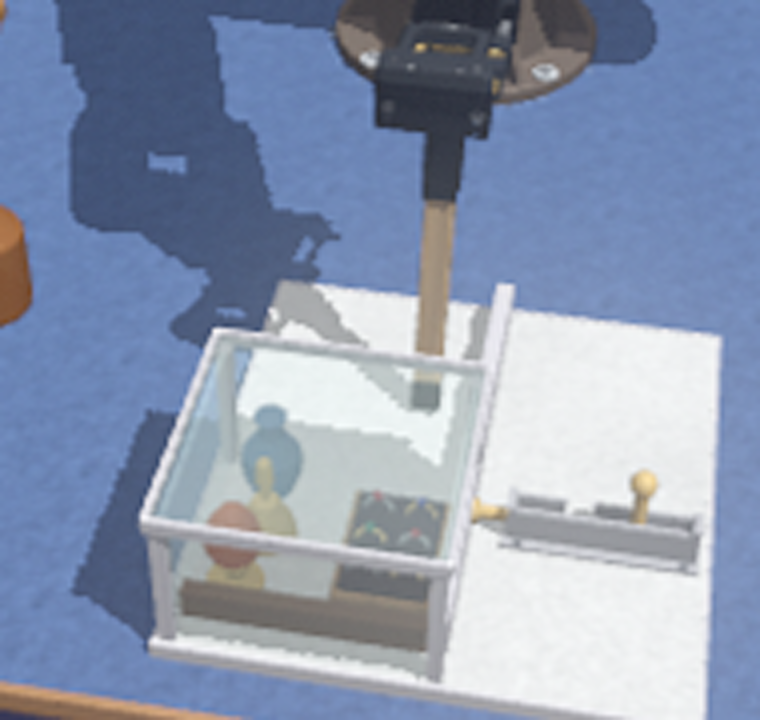

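View pics/t17.png

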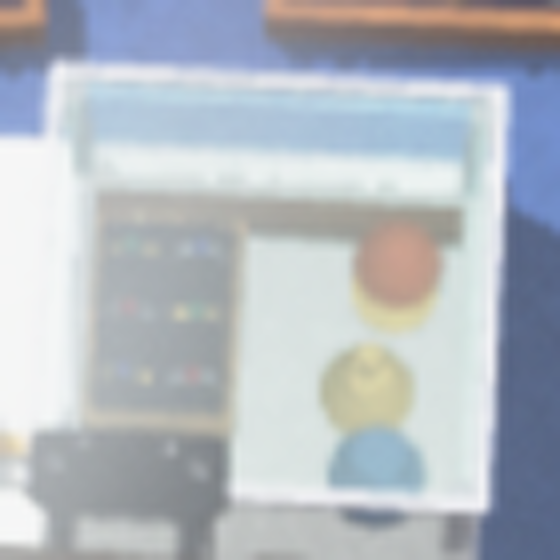

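>>> {"method": "move_arm", "body": {"targets": [[-0.004,0,0.015,0.1,2,0,-1],[-0.004,0,0.05,0.25,5,0,-1],[0,0,0.09,0.4,8,0,-1],[0,-0.01,0.125,0.51,10.16,0,-1],[0.0,-0.02,0.14,0.51,10.16,0,-1],[0.0,-0.03,0.14,0.51,10.16,0,-1]]}}

```text
t: 18.1
eef_pos: [516.3, -10.8, 286.4]
tcp_rot: [1.469, 1.567, -0.15]
ft_force: [-0.7, -0.4, -0.6]
opening: 0.145
```

>>> {"method": "move_arm", "body": {"targets": [[0.005,-0.03,0,0,0,-8,-1],[0.013,-0.065,0,0,0,-16.5,-1],[0.02,-0.1,0,0,0,-25,-1],[0.027,-0.135,0,0,0,-33.5,-1],[0.034,-0.17,0,0,0,-42,-1],[0.041,-0.205,0,0,0,-50.5,-1],[0.048,-0.24,0,0,0,-59,-1],[0.055,-0.27,0,0,0,-67,-1],[0.064,-0.295,0,0,0,-75,-1],[0.073,-0.315,0,0,0,-83,-1]]}}

```text
t: 19.1
eef_pos: [587.8, -327.1, 282.5]
tcp_rot: [-1.03, 1.569, 2.178]
ft_force: [-0.4, 0.6, -0.5]
opening: 0.141
```

Run:
```python
from h import *
from cell import state
s=state();M=R.from_euler('xyz',s['tcp_rot']).as_matrix()
o=__import__('pickle').load(open('c3.pkl','rb'))
# grasp pose: after settling 587.7,-337.8,139.0 ; orientation from c4
G=R.from_euler('xyz',__import__('pickle').load(open('c4.pkl','rb'))['s']['tcp_rot']).as_matrix()
rv=np.degrees(R.from_matrix(G@M.T).as_rotvec())
print(s['t'],s['eef_pos'].round(1),'to grasp xy',(np.array([587.8,-337.9])-s['eef_pos'][:2]).round(1),rv.round(2),s['joints'].round(2))
```

```text
19.1 [ 587.8 -327.1  282.5] to grasp xy [  0.  -10.8] [ -0.17  -0.16 -19.1 ] [-0.61  0.49  1.28  0.    1.37  0.9 ]
```

>>> {"method": "move_arm", "body": {"targets": [[0,-0.006,0,0,0,-8,-1],[0,-0.0108,0,0,0,-16,-1],[0,-0.0108,0,-0.1,-0.1,-19.1,-1],[0,-0.0108,0,-0.1,-0.1,-19.1,-1],[0,-0.0108,0,-0.1,-0.1,-19.1,-1]]}}

```text
t: 19.6
eef_pos: [587.8, -336.1, 283.5]
tcp_rot: [2.974, 1.57, -0.426]
ft_force: [-0.9, -0.6, -1.5]
opening: 0.146
```

Run:
```python
from h import *
import pickle
o=save(['wrist','scene','top']);pickle.dump(o,open('c18.pkl','wb'));s=o['s']
M=R.from_euler('xyz',s['tcp_rot']).as_matrix();p=pickle.load(open('c4.pkl','rb'))
G=R.from_euler('xyz',p['s']['tcp_rot']).as_matrix()
print(s['eef_pos'].round(2),p['s']['eef_pos'].round(2),np.degrees(R.from_matrix(G@M.T).as_rotvec()).round(2))
a=cv2.resize(p['wrist']['img'][140:250,270:370],None,fx=4,fy=4,interpolation=cv2.INTER_CUBIC)
b=cv2.resize(o['wrist']['img'][140:250,270:370],None,fx=4,fy=4,interpolation=cv2.INTER_CUBIC)
cv2.imwrite('pics/cmp.png',np.hstack([a,b]))
a=cv2.resize(p['scene']['img'][110:230,150:250],None,fx=4,fy=4,interpolation=cv2.INTER_CUBIC)
b=cv2.resize(o['scene']['img'][110:230,150:250],None,fx=4,fy=4,interpolation=cv2.INTER_CUBIC)
cv2.imwrite('pics/cmps.png',np.hstack([a,b]))
```

```text
[ 587.77 -336.06  283.45] [ 587.93 -337.93  280.45] [-0.05 -0.05 -0.49]
```

View pics/cmp.png

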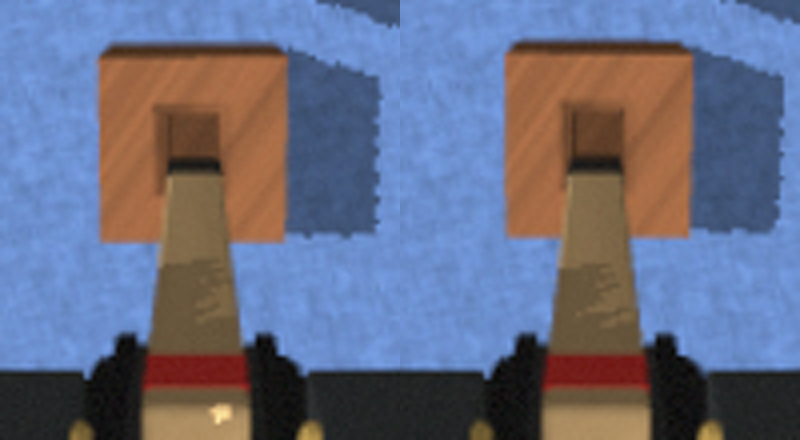

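View pics/cmps.png

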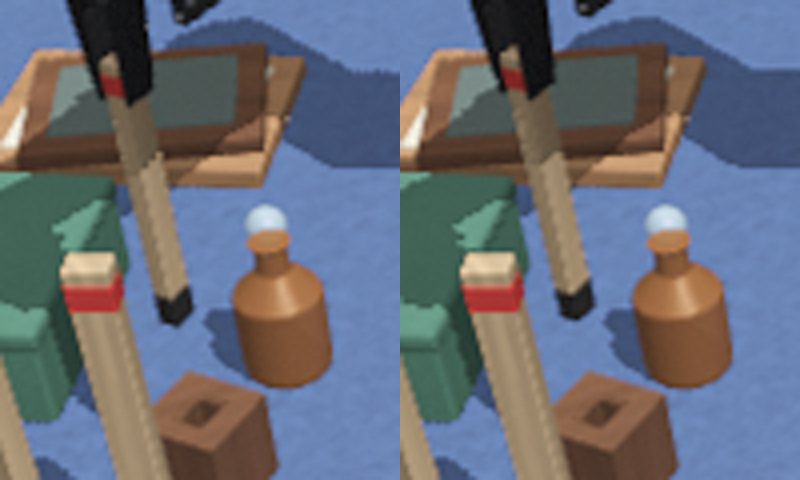

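>>> {"method": "move_arm", "body": {"targets": [[0,-0.0015,-0.02,0,0,-0.5,-1],[0,-0.0015,-0.05,0,0,-0.5,-1],[0,-0.0015,-0.068,0,0,-0.5,-1],[0,-0.0015,-0.075,0,0,-0.5,-1],[0,-0.0015,-0.075,0,0,-0.5,-1],[0,-0.0015,-0.075,0,0,-0.5,-1]]}}

```text
t: 20.35
eef_pos: [588.4, -337.7, 210.6]
tcp_rot: [2.834, 1.567, -0.576]
ft_force: [0.4, 0.0, -0.2]
opening: 0.147
```

Run:
```python
from h import *
import pickle
o=save(['wrist','scene']);pickle.dump(o,open('c19.pkl','wb'));s=o['s']
M=R.from_euler('xyz',s['tcp_rot']).as_matrix();p=pickle.load(open('c4.pkl','rb'))
G=R.from_euler('xyz',p['s']['tcp_rot']).as_matrix()
print(s['eef_pos'].round(2),(np.array([587.8,-337.9])-s['eef_pos'][:2]).round(2),np.degrees(R.from_matrix(G@M.T).as_rotvec()).round(2))
crop(o['wrist']['img'],270,130,370,240,5,'w19.png')
crop(o['scene']['img'],150,110,250,230,5,'s19.png')
```

```text
[ 588.42 -337.73  210.64] [-0.62 -0.17] [0.03 0.07 0.09]
```

View pics/w19.png

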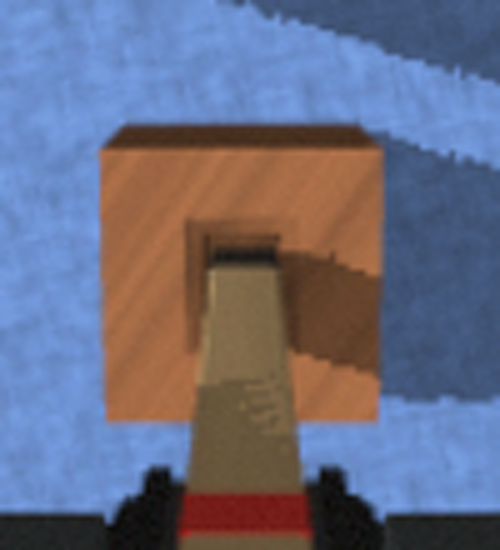

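View pics/s19.png

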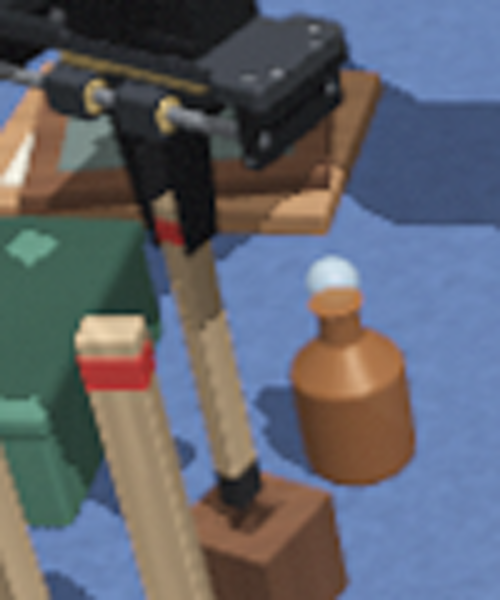

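>>> {"method": "move_arm", "body": {"targets": [[-0.0005,-0.0002,-0.006,0,0,0,-1],[-0.0006,-0.0002,-0.014,0,0,0,-1],[-0.0006,-0.0002,-0.022,0,0,0,-1],[-0.0006,-0.0002,-0.03,0,0,0,-1]]}}

```text
t: 20.85
eef_pos: [587.2, -337.6, 178.6]
tcp_rot: [2.864, 1.569, -0.546]
ft_force: [-0.1, 0.4, -1.0]
opening: 0.146
```

>>> {"method": "move_arm", "body": {"targets": [[0.0003,-0.0002,-0.008,0,0,0,-1],[0.0003,-0.0002,-0.016,0,0,0,-1],[0.0003,-0.0002,-0.024,0,0,0,-1],[0.0003,-0.0002,-0.031,0,0,0,-1],[0.0003,-0.0002,-0.036,0,0,0,-1],[0.0003,-0.0002,-0.038,0,0,0,-1],[0.0003,-0.0002,-0.038,0,0,0,-1]]}}

```text
t: 21.55
eef_pos: [587.7, -337.9, 141.4]
tcp_rot: [2.852, 1.569, -0.559]
ft_force: [0.4, 0.5, -0.4]
opening: 0.144
```

>>> {"method": "move_arm", "body": {"targets": [[0,0,-0.001,0,0,0,-1],[0,0,-0.0017,0,0,0,-1],[0,0,-0.0017,0,0,0,-1],[0,0,-0.0017,0,0,0,0],[0,0,-0.0017,0,0,0,0],[0,0,-0.0017,0,0,0,0],[0,0,-0.0017,0,0,0,0],[0,0,-0.0017,0,0,0,0]]}}

```text
t: 22.35
eef_pos: [587.7, -337.9, 139.9]
tcp_rot: [2.848, 1.569, -0.562]
ft_force: [-0.5, -0.2, 0.5]
opening: 0.481
```

Run:
```python
from h import *
import pickle
o=save(['wrist','scene']);s=o['s'];print(s['eef_pos'],s['opening'],s['ft_force'])
crop(o['wrist']['img'],250,130,390,290,4,'w20.png')
crop(o['scene']['img'],150,110,250,230,5,'s20.png')
```

```text
[ 587.68920227 -337.90242707  139.87248086] 0.4810595474572328 [-0.46761953 -0.23377831  0.46526759]
```

View pics/w20.png

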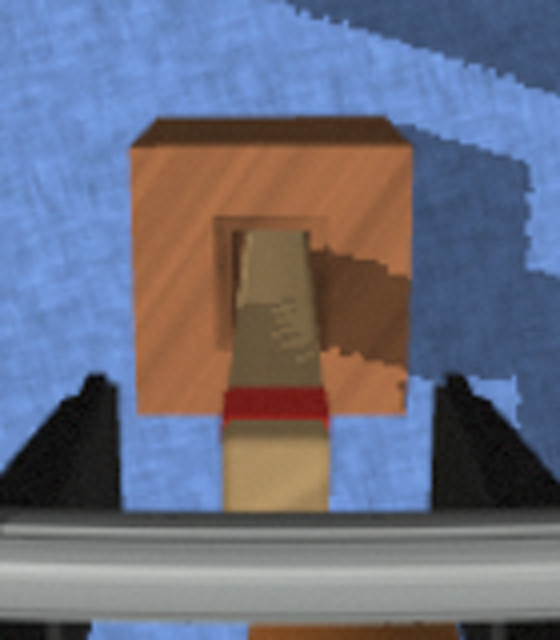

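View pics/s20.png

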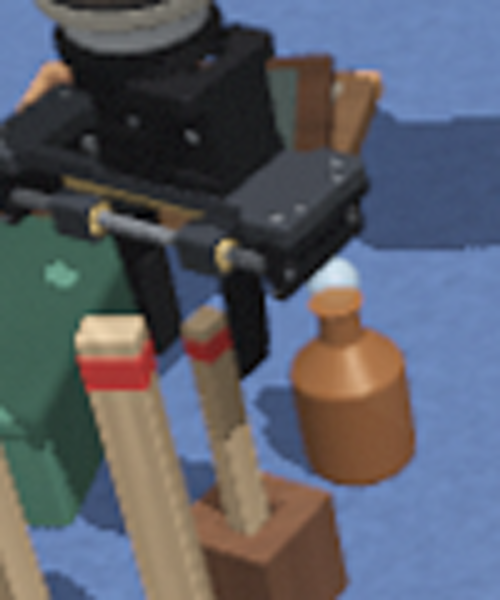

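>>> {"method": "move_arm", "body": {"targets": [[0,0,0.03,0,0,0,0],[0,0,0.075,0,0,0,0],[0,0,0.12,0,0,0,0],[0,0.03,0.14,0,0,8,-1],[0.005,0.075,0.14,0,0,16.5,-1],[0.01,0.125,0.14,0,0,25,-1],[0.015,0.175,0.14,0,0,33.5,-1],[0.02,0.225,0.14,0,0,42,-1],[0.025,0.275,0.14,0,0,50.5,-1],[0.03,0.325,0.14,0,0,59,-1]]}}

```text
t: 23.45
eef_pos: [617.4, -12.2, 280.1]
tcp_rot: [2.765, 1.568, 0.39]
ft_force: [0.4, -0.3, -0.7]
opening: 0.014
```

>>> {"method": "move_arm", "body": {"targets": [[0.0,0.045,0,0,0,8,-1],[0.0,0.09,0,0,0,16.5,-1],[0,0.13,0,0,0,25,-1],[0,0.16,-0.01,0,0,33.5,-1],[0,0.18,-0.03,0,0,42,-1],[0,0.19,-0.05,0,0,43.5,-1],[0,0.19,-0.05,0,0,43.5,-1]]}}

```text
t: 24.15
eef_pos: [616.3, 177.0, 227.3]
tcp_rot: [-1.875, 1.567, 2.788]
ft_force: [0.3, -0.1, -0.3]
opening: 0.002
```

Run:
```python
from h import *
import pickle
o=save(['wrist','scene','top']);pickle.dump(o,open('c21.pkl','wb'));s=o['s'];print(s['t'],s['eef_pos'],s['opening'],s['ft_force']);M=R.from_euler('xyz',s['tcp_rot']).as_matrix();print(M.round(3))
cv2.imwrite('pics/w21.png',o['wrist']['img'])
crop(o['top']['img'],385,120,485,250,4.5,'t21.png')
```

```text
24.15 [616.29368614 176.95462236 227.348887  ] 0.0016608188686636973 [ 0.31259257 -0.12922752 -0.30752368]
[[-0.004  0.999 -0.049]
 [ 0.001 -0.049 -0.999]
 [-1.    -0.004 -0.001]]
```

View pics/w21.png

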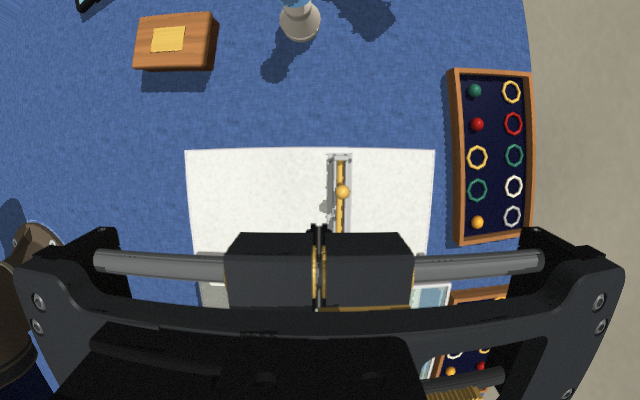

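View pics/t21.png

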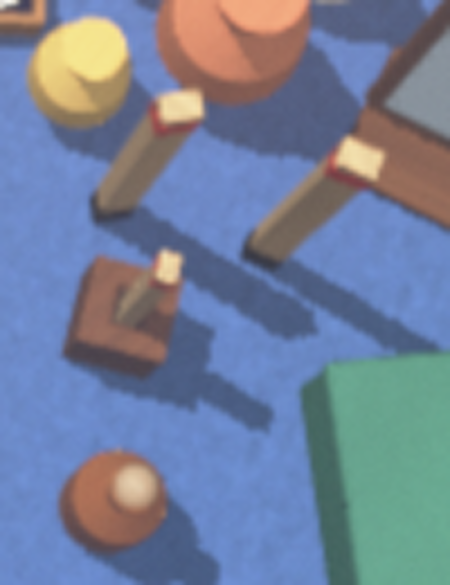

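Run:
```python
from ik import *
o=pickle.load(open('c21.pkl','rb'));w=o['wrist'];T=wcam(w,o['s']);im=w['img']
h=cv2.cvtColor(im[170:215,320:365],cv2.COLOR_BGR2HSV)
crop(im,310,140,370,240,7,'w21c.png')
m=cv2.inRange(h,(12,110,120),(35,255,255));n,l,st,c=cv2.connectedComponentsWithStats(m);print(st,c+[320,170])
for p in [(343,191),(343.0,192)]:
    q=wonz(w,T,p,71);print(q.round(1),wc(q).round(1))
```

```text
[[   0    0   45   45 1672]
 [  16    0   13   45  353]] [[342.32894737 191.96471292]
 [340.44192635 192.16713881]]
[643.2 166.9  71. ] [ 34.4 138.3]
[643.2 165.6  71. ] [ 34.4 137. ]
```

View pics/w21c.png

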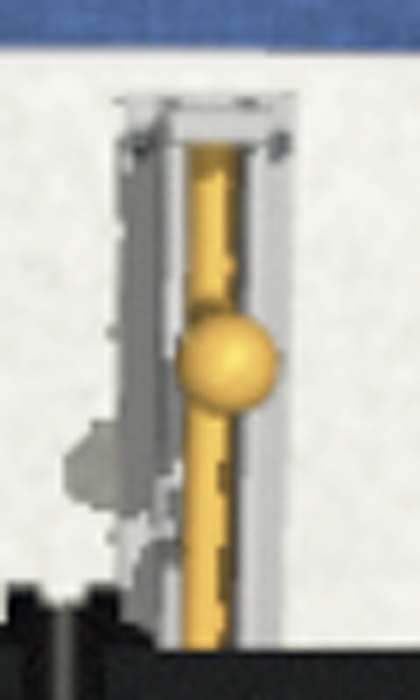

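>>> {"method": "move_arm", "body": {"targets": [[0.02,0.012,-0.01,0,0,0,-1],[0.027,0.018,-0.04,0,0,0,-1],[0.027,0.018,-0.08,0,0,0,-1],[0.027,0.018,-0.12,0,0,0,-1],[0.027,0.018,-0.15,0,0,0,-1],[0.027,0.018,-0.166,0,0,0,-1],[0.027,0.018,-0.169,0,0,0,-1],[0.027,0.018,-0.169,0,0,0,-1]]}}

```text
t: 25.1
eef_pos: [645.3, 193.3, 61.8]
tcp_rot: [2.497, 1.568, 0.874]
ft_force: [1.2, -0.5, 0.6]
opening: 0.006
```

Run:
```python
from ik import *
o=save(['wrist','scene']);pickle.dump(o,open('c22.pkl','wb'));s=o['s'];print(s['t'],s['eef_pos'],s['ft_force'])
crop(o['wrist']['img'],250,100,400,240,4,'w22.png')
crop(o['scene']['img'],325,200,425,300,6,'s22.png')
```

```text
25.1 [645.33161258 193.28083155  61.82890433] [ 1.16793228 -0.46519099  0.60845684]
```

View pics/w22.png

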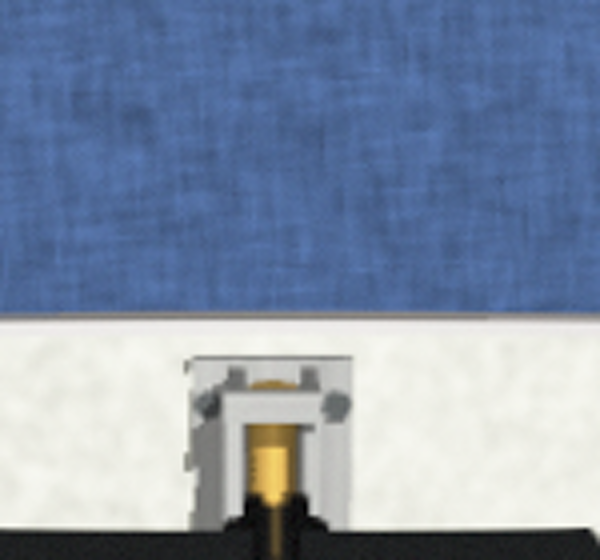

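View pics/s22.png

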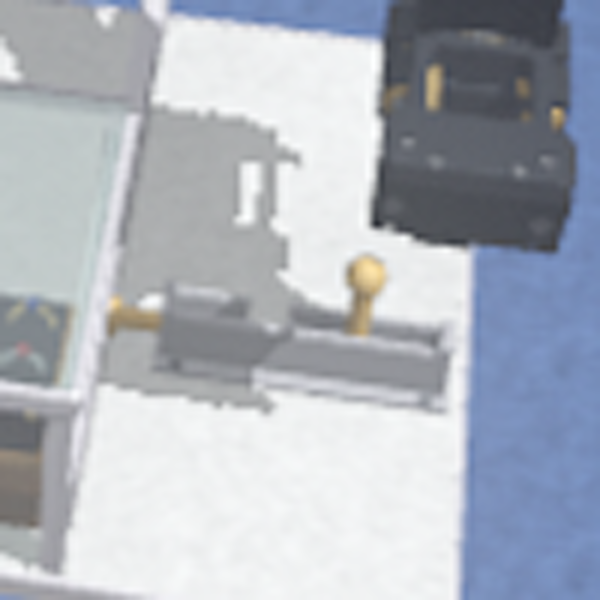

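Run:
```python
from ik import *
o=pickle.load(open('c22.pkl','rb'));c=o['scene']
for P in [o['s']['eef_pos'],(643.2,166.4,71)]:
    print(((proj(c,P)[0]-[325,200])*6).round())
```

```text
[423. 297.]
[361. 272.]
```

Run:
```python
from ik import *
o=pickle.load(open('c22.pkl','rb'));c=o['scene']
for P in [(735,193+37,140),(735,193-37,140),(645,193,140),(645,193,100),(645,203,62)]:
    print(P,((proj(c,P)[0]-[325,200])*6).round())
cv2.imwrite('pics/s22f.png',c['img'])
```

```text
(735, 230, 140) [554. 336.]
(735, 156, 140) [352. 315.]
(645, 193, 140) [449. 161.]
(645, 193, 100) [435. 232.]
(645, 203, 62) [447. 299.]
```

View pics/s22f.png

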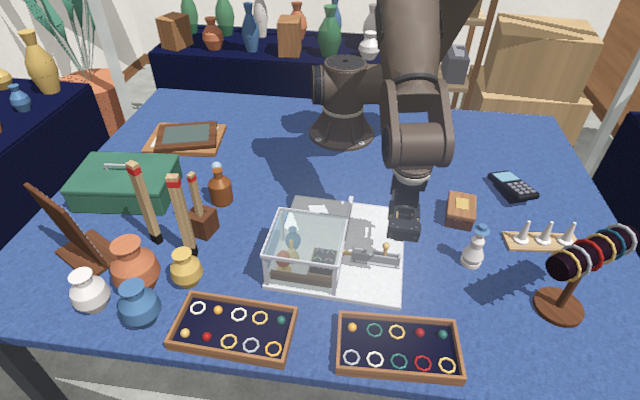

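Run:
```python
from ik import *
o=pickle.load(open('c22.pkl','rb'));c=o['scene']
crop(c['img'],365,170,435,250,9,'s22g.png')
w=o['wrist'];T=wcam(w,o['s'])
q=wonz(w,T,(250+270/4,100+316/4),12);print('deck edge',q,wc(q))
print(c['cam_to_world'].round(2))
```

```text
deck edge [644.41127229 216.65610492  12.        ] [ 33.05434176 188.04313842]
[[-1.30000e-01 -6.40000e-01  7.50000e-01  1.39639e+03]
 [ 9.90000e-01 -1.00000e-01  1.00000e-01  8.48100e+01]
 [ 1.00000e-02  7.60000e-01  6.50000e-01  8.26560e+02]
 [ 0.00000e+00  0.00000e+00  0.00000e+00  1.00000e+00]]
```

View pics/s22g.png

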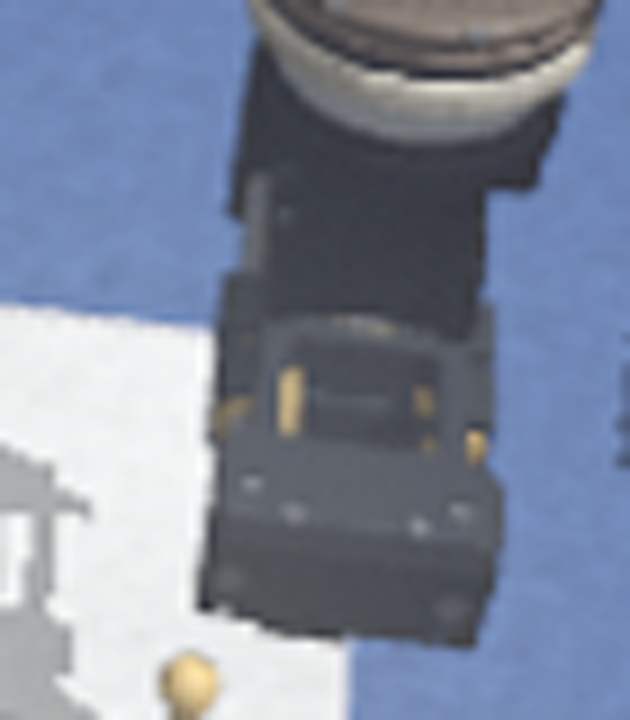

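Run:
```python
from ik import *
for k,(x0,y0,s) in {10:(225,125,4),17:(225,125,4),5:(225,125,4)}.items():
    o=pickle.load(open(f'c{k}.pkl','rb'));print(k,((proj(o['scene'],o['s']['eef_pos'])[0]-[x0,y0])*s).round())
from cell import state
print(state()['eef_pos'],state()['t'])
o=save(['scene','top']);pickle.dump(o,open('c23.pkl','wb'))
crop(o['scene']['img'],325,180,425,300,5,'s23.png');crop(o['top']['img'],235,130,335,250,5,'t23.png');print(o['s']['t'],state()['eef_pos'],proj(o['top'],o['s']['eef_pos']))
```

```text
10 [449. 196.]
17 [433. 243.]
5 [292. 188.]
[645.58029101 193.63917924  62.65739571] 25.2
25.2 [645.29180488 193.8219785   62.43620588] [[249.29330205 170.55153753]]
```

View pics/s23.png

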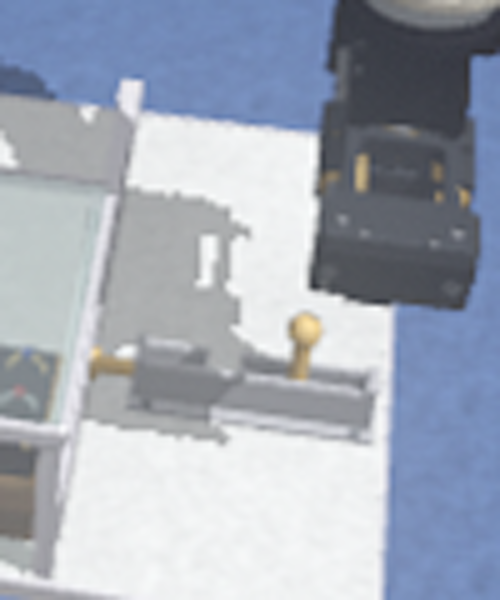

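View pics/t23.png

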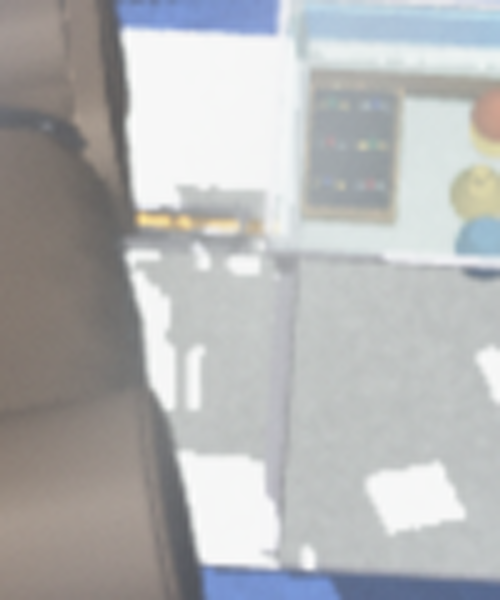

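Run:
```python
from ik import *
o=pickle.load(open('c18.pkl','rb'));p=o['s']['eef_pos']
for dz in (61,0,-129): print(dz,((proj(o['scene'],p+[0,0,dz])[0]-[150,110])*4).round())
o=pickle.load(open('c4.pkl','rb'));p=o['s']['eef_pos']
for dz in (61,0,-129): print(dz,((proj(o['scene'],p+[0,0,dz])[0]-[150,110])*4).round())
```

```text
61 [117.  46.]
0 [137. 137.]
-129 [175. 308.]
61 [115.  51.]
0 [135. 142.]
-129 [173. 311.]
```

Run:
```python
from ik import *
o=pickle.load(open('c21.pkl','rb'));w=o['wrist']
T=np.array(w['mount'])
for px in [(318.5,223.5),(318.5,226)]:
    a,d=wray(w,T,px)
    for z in (-10,0,10): print(px,z,(a+d*(z-a[2])/d[2]).round(1))
```

```text
(318.5, 223.5) -10 [-31.9  -1.3 -10. ]
(318.5, 223.5) 0 [-0.4 -1.3  0. ]
(318.5, 223.5) 10 [31.  -1.4 10. ]
(318.5, 226) -10 [-36.7  -1.3 -10. ]
(318.5, 226) 0 [-6.1 -1.3  0. ]
(318.5, 226) 10 [24.5 -1.4 10. ]
```

>>> {"method": "move_arm", "body": {"targets": [[-0.001,0,-0.008,0,0,0,-1],[-0.002,0,-0.016,0,0,0,-1],[-0.002,-0.003,-0.0165,0,0,0,-1],[-0.0022,-0.006,-0.0165,0,0,0,-1],[-0.0024,-0.009,-0.0165,0,0,0,-1],[-0.0026,-0.012,-0.0165,0,0,0,-1],[-0.0028,-0.015,-0.0165,0,0,0,-1]]}}

```text
t: 26.0
eef_pos: [641.8, 178.5, 44.5]
tcp_rot: [2.755, 1.569, 1.134]
ft_force: [0.2, -0.6, -0.5]
opening: 0.001
```

Run:
```python
from ik import *
o=save(['wrist','scene']);pickle.dump(o,open('c24.pkl','wb'));s=o['s'];print(s['t'],s['eef_pos'],s['ft_force'])
crop(o['wrist']['img'],250,100,400,240,4,'w24.png')
crop(o['scene']['img'],325,180,425,300,5,'s24.png')
```

```text
26.0 [641.83698368 178.51537651  44.53719512] [ 0.16798379 -0.59656988 -0.5161458 ]
```

View pics/s24.png

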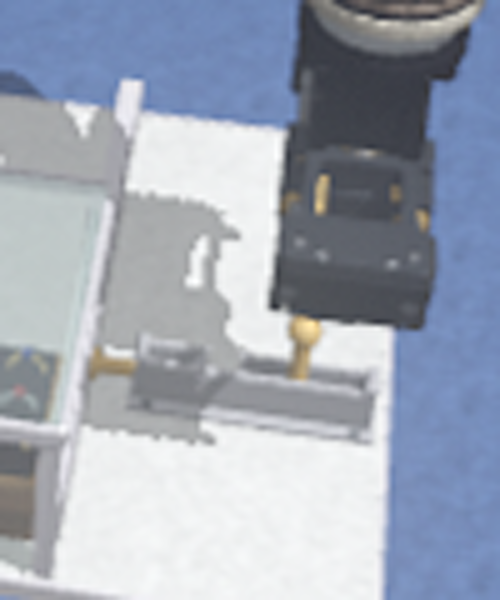

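>>> {"method": "move_arm", "body": {"targets": [[-0.0001,-0.002,0,0,0,0,-1],[-0.0002,-0.004,0,0,0,0,-1],[-0.0003,-0.006,0,0,0,0,-1]]}}

```text
t: 26.4
eef_pos: [641.4, 172.7, 44.4]
tcp_rot: [2.842, 1.569, 1.22]
ft_force: [0.6, 0.6, -0.4]
opening: 0.006
```

Run:
```python
from ik import *
o=save(['wrist','scene']);pickle.dump(o,open('c25.pkl','wb'));s=o['s'];print(s['t'],s['eef_pos'],s['ft_force'])
crop(o['scene']['img'],325,180,425,300,5,'s25.png')
```

```text
26.4 [641.445865  172.7396185  44.3579703] [ 0.59119379  0.56695307 -0.36761733]
```

View pics/s25.png

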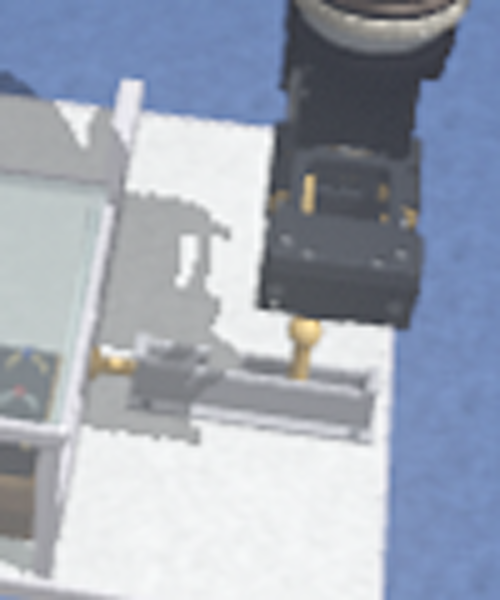

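Run:
```python
from ik import *
o=pickle.load(open('c25.pkl','rb'));c=o['scene'];p=o['s']['eef_pos']
for z in (40,60,80,100,120,140,160,180): print(z,proj(c,[(p[0]+90,p[1]-40,z),(p[0]+90,p[1]+32,z),(p[0],p[1],z)]).round(1).tolist())
print(proj(c,[643.2,166.4,71]))
im=c['img'];crop(im,365,220,415,265,14,'s25z.png')
crop(o['wrist']['img'],220,200,420,320,4,'w25z.png')
```

```text
40 [[369.1, 279.0], [399.4, 282.4], [386.2, 253.5]]
60 [[369.9, 273.6], [400.6, 277.0], [387.2, 248.1]]
80 [[370.7, 268.0], [401.8, 271.4], [388.2, 242.5]]
100 [[371.6, 262.2], [403.1, 265.6], [389.2, 236.8]]
120 [[372.4, 256.3], [404.4, 259.7], [390.2, 230.9]]
140 [[373.3, 250.2], [405.7, 253.7], [391.3, 224.9]]
160 [[374.2, 244.0], [407.1, 247.4], [392.3, 218.7]]
180 [[375.2, 237.5], [408.5, 241.0], [393.4, 212.4]]
[[385.16306278 245.26680392]]
```

View pics/s25z.png

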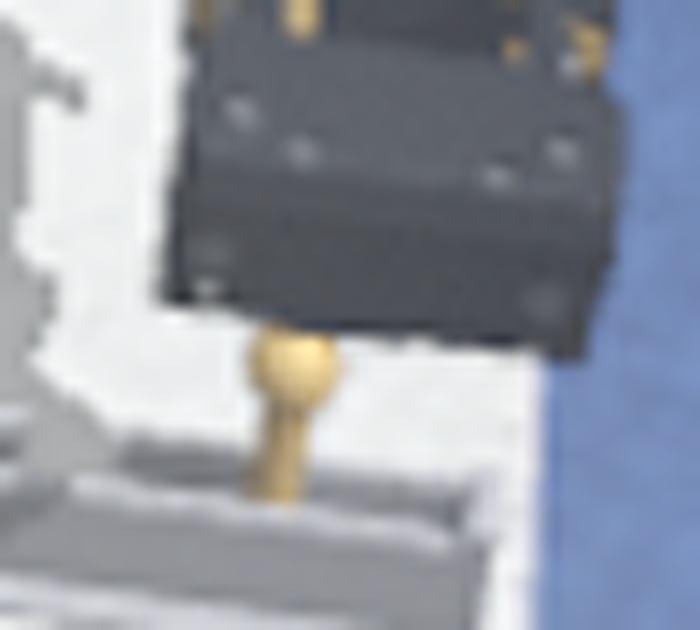

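View pics/w25z.png

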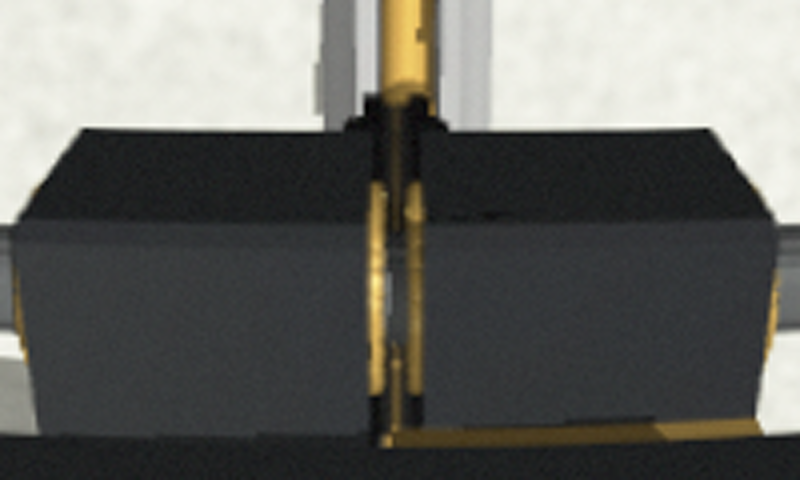

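Run:
```python
from ik import *
o=pickle.load(open('c25.pkl','rb'));w=o['wrist'];Mt=np.array(w['mount'])
for X in (0,-20,-30,-40):
    print(X,wproj(w,Mt,[(X,0,-10),(X,0,0),(X,0,10),(X,-12,-10),(X,12,-10)]).round(1).tolist())
print('body',wproj(w,Mt,[(-78,90,-37),(-78,90,37),(-100,90,-37),(-78,47,-37)]).round(1).tolist())
T=wcam(w,o['s']);print('knob',wproj(w,T,[(643.2,166.4,71)]),wproj(w,T,[(643.2,166.4,40)]))
# c3: stick vertical in world between open fingers, tip relation
o=pickle.load(open('c2.pkl','rb'));w=o['wrist'];T=wcam(w,o['s']);print(o['s']['eef_pos'],wproj(w,T,[(586.6,-337,200),(586.6,-337,175),(586.6,-337,70)]).round(1).tolist())
```

```text
0 [[320.4, 209.5], [320.4, 223.3], [320.4, 236.7], [303.1, 209.5], [337.7, 209.5]]
-20 [[320.6, 217.8], [320.6, 232.7], [320.5, 247.2], [301.6, 217.8], [339.6, 217.8]]
-30 [[320.7, 222.5], [320.7, 238.1], [320.6, 253.2], [300.7, 222.5], [340.7, 222.5]]
-40 [[320.8, 227.8], [320.8, 244.1], [320.7, 259.8], [299.8, 227.7], [341.9, 227.7]]
body [[505.4, 196.7], [479.5, 324.3], [531.5, 208.0], [426.8, 196.2]]
knob [[323.95752292 245.53483194]] [[323.23776131 229.7364623 ]]
[ 578.53083806 -340.77807279  175.03602067] [[309.0, 222.8], [310.1, 211.8], [312.9, 184.0]]
```

>>> {"method": "move_arm", "body": {"targets": [[0.0004,0.006,0,0,0,0,-1],[0.0008,0.013,0,0,0,0,-1],[0.001,0.019,0,0,0,0,-1],[0.0011,0.021,-0.004,0,0,0,-1],[0.0011,0.021,-0.008,0,0,0,-1],[0.0011,0.021,-0.01,0,0,0,-1],[0.0011,0.021,-0.012,0,0,0,-1],[0.0011,0.021,-0.012,0,0,0,-1]]}}

```text
t: 27.3
eef_pos: [642.4, 193.6, 32.0]
tcp_rot: [3.1, 1.569, 1.478]
ft_force: [-0.0, -0.0, 0.4]
opening: 0.001
```

>>> {"method": "move_arm", "body": {"targets": [[0.0,-0.004,0,0,0,0,-1],[-0.0002,-0.008,0,0,0,0,-1],[-0.0004,-0.012,0,0,0,0,-1],[-0.0006,-0.015,0,0,0,0,-1],[-0.0008,-0.018,0,0,0,0,-1],[-0.001,-0.021,0,0,0,0,-1]]}}

```text
t: 27.9
eef_pos: [641.7, 172.6, 32.5]
tcp_rot: [2.716, 1.568, 1.095]
ft_force: [0.9, 2.3, 0.1]
opening: 0.005
```

Run:
```python
from ik import *
o=save(['wrist','scene']);pickle.dump(o,open('c26.pkl','wb'));s=o['s'];print(s['t'],s['eef_pos'],s['ft_force'])
crop(o['scene']['img'],325,200,425,300,7,'s26.png')
crop(o['wrist']['img'],220,180,420,320,4,'w26.png')
```

```text
27.9 [641.6815197  172.60968345  32.47626384] [0.87141408 2.33001096 0.05965542]
```

View pics/s26.png

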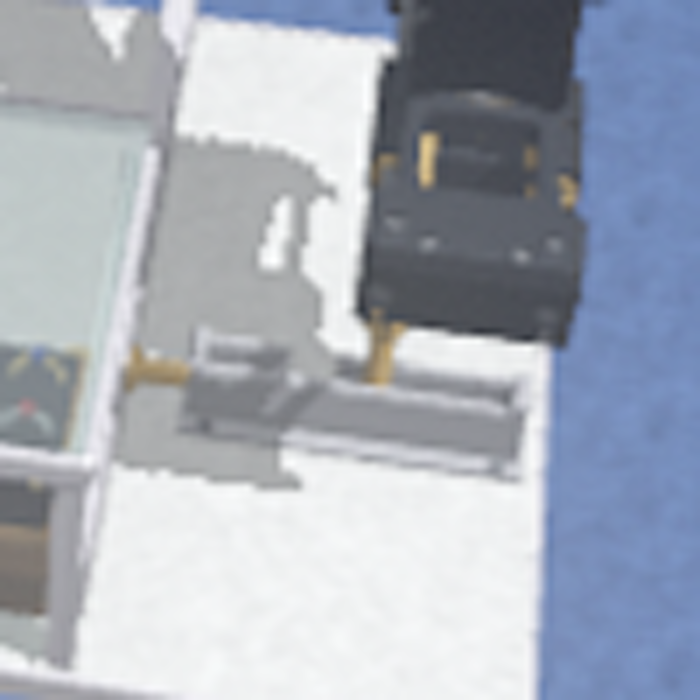

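View pics/w26.png

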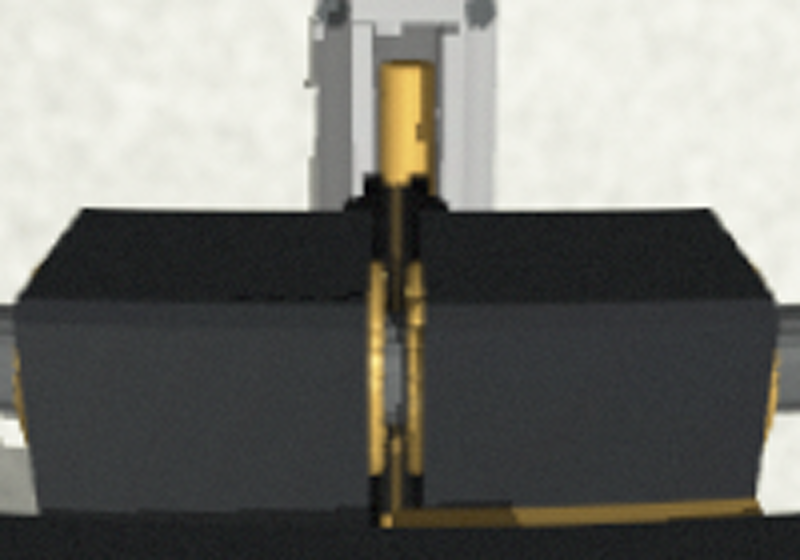

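>>> {"method": "move_arm", "body": {"targets": [[-0.0002,-0.004,0,0,0,0,-1],[-0.0004,-0.008,0,0,0,0,-1],[-0.0006,-0.012,0,0,0,0,-1],[-0.0008,-0.016,0,0,0,0,-1],[-0.001,-0.02,0,0,0,0,-1],[-0.0012,-0.024,0,0,0,0,-1]]}}

```text
t: 28.6
eef_pos: [640.4, 148.5, 32.4]
tcp_rot: [2.82, 1.569, 1.198]
ft_force: [0.6, 7.9, 2.0]
opening: 0.001
```

Run:
```python
from ik import *
o=save(['wrist','scene']);pickle.dump(o,open('c27.pkl','wb'));s=o['s'];print(s['t'],s['eef_pos'],s['ft_force'])
crop(o['scene']['img'],285,200,405,300,6,'s27.png')
crop(o['wrist']['img'],220,140,420,320,4,'w27.png')
```

```text
28.6 [640.39523164 148.52401181  32.3945664 ] [0.55549794 7.9219945  1.96151203]
```

View pics/s27.png

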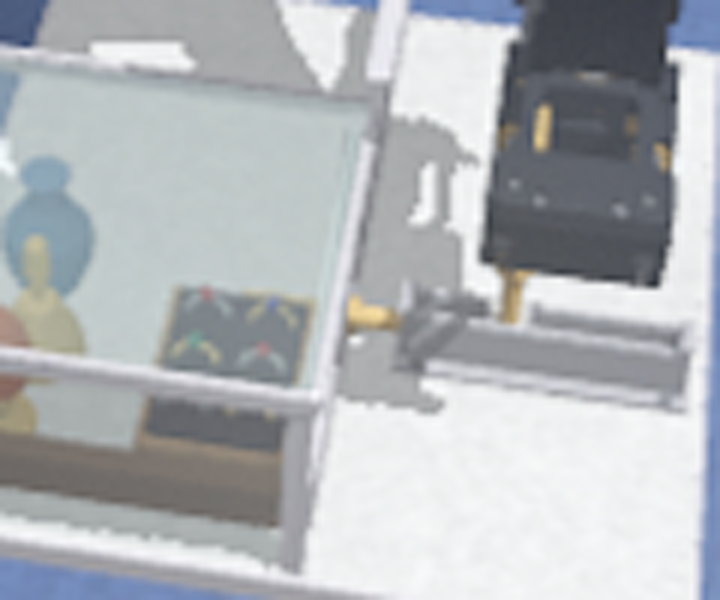

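View pics/w27.png

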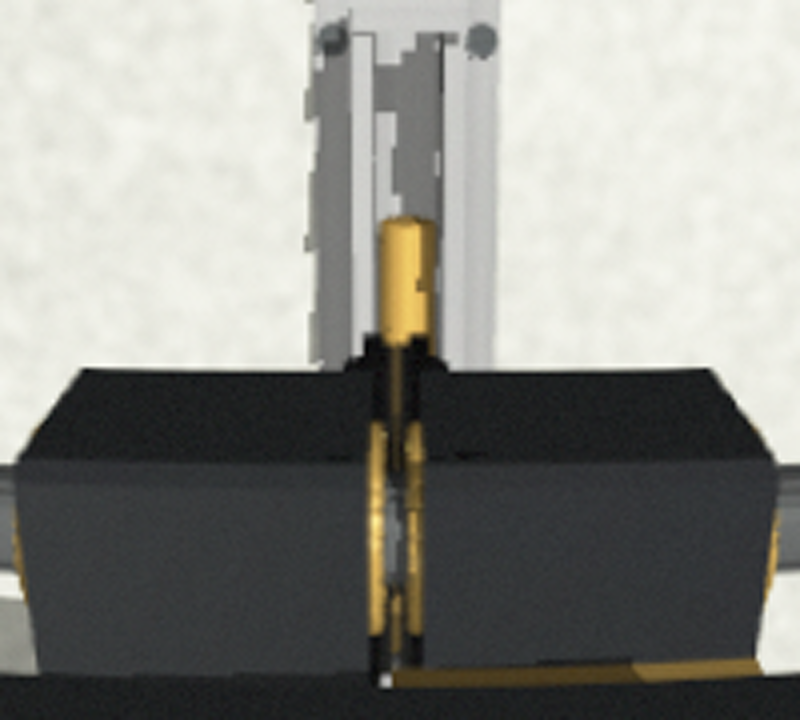

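>>> {"method": "move_arm", "body": {"targets": [[0,-0.001,0,0,0,0,-1],[0,-0.001,0,0,0,0,-1]]}}

```text
t: 28.9
eef_pos: [640.4, 148.5, 32.5]
tcp_rot: [2.862, 1.567, 1.24]
ft_force: [0.4, 6.1, 0.9]
opening: 0.006
```

>>> {"method": "move_arm", "body": {"targets": [[0,-0.0015,0,0,0,0,-1],[0,-0.003,0,0,0,0,-1],[0,-0.003,0,0,0,0,-1]]}}

```text
t: 29.2
eef_pos: [640.5, 147.4, 32.7]
tcp_rot: [2.869, 1.565, 1.247]
ft_force: [1.2, 18.3, 1.5]
opening: 0.004
```

>>> {"method": "move_arm", "body": {"targets": [[0,0.006,0,0,0,0,-1],[0.001,0.015,0.01,0,0,0,-1],[0.001,0.025,0.05,0,0,0,-1],[0.001,0.025,0.09,0,0,0,-1],[0.001,0.025,0.11,0,0,0,-1],[0.001,0.025,0.12,0,0,0,-1]]}}

```text
t: 29.8
eef_pos: [642.0, 170.0, 155.3]
tcp_rot: [2.112, 1.566, 0.491]
ft_force: [0.9, 0.3, -0.1]
opening: 0.01
```

Run:
```python
from ik import *
o=save(['wrist','scene']);pickle.dump(o,open('c28.pkl','wb'));s=o['s'];print(s['t'],s['eef_pos'],s['ft_force'])
crop(o['scene']['img'],285,200,405,300,6,'s28.png')
cv2.imwrite('pics/w28.png',o['wrist']['img'])
```

```text
29.8 [642.0006467  169.97866873 155.30325858] [ 0.87177091  0.28243944 -0.13247255]
```

View pics/s28.png

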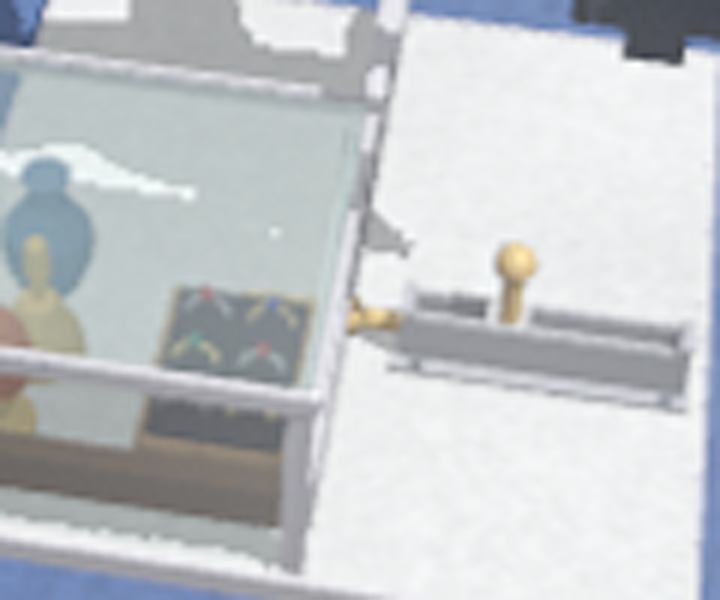

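View pics/w28.png

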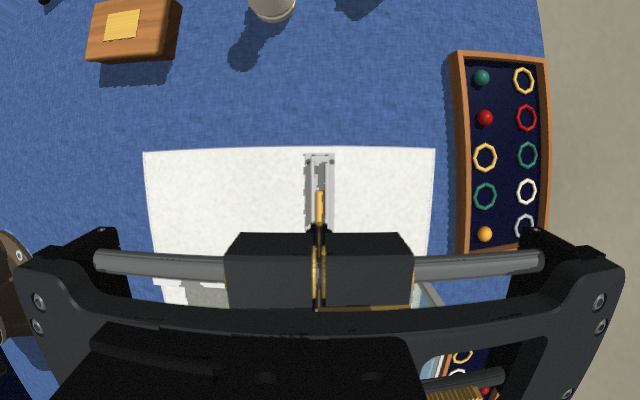

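Run:
```python
from ik import *
o=pickle.load(open('c28.pkl','rb'));c=o['scene'];p=o['s']['eef_pos']
for dz in (0,10,20,30,40): print(dz,proj(c,p+[0,0,dz]).round(1))
k=(285+(516+.5)/6-.5,200+(262+.5)/6-.5); q=onz(c,k,71);print('knob at z71',q,wc(q))
```

```text
0 [[390.9 220.2]]
10 [[391.4 217.1]]
20 [[392.  213.9]]
30 [[392.6 210.7]]
40 [[393.1 207.5]]
knob at z71 [641.47592415 129.94067228  71.        ] [ 34.45662733 101.28937123]
```

>>> {"method": "move_arm", "body": {"targets": [[0.02,-0.01,0,0,0,0,-1],[0.03,-0.03,0,0,0,0,-1],[0.03,-0.0415,-0.02,0,0,0,-1],[0.03,-0.0415,-0.06,0,0,0,-1],[0.03,-0.0415,-0.1,0,0,0,-1],[0.03,-0.0415,-0.122,0,0,0,-1],[0.03,-0.0415,-0.129,0,0,0,-1],[0.03,-0.0415,-0.129,0,0,0,-1]]}}

```text
t: 30.7
eef_pos: [670.6, 128.2, 21.7]
tcp_rot: [-2.135, 1.568, 2.527]
ft_force: [0.0, 1.1, 0.9]
opening: 0.005
```

Run:
```python
from ik import *
o=save(['wrist','scene']);pickle.dump(o,open('c29.pkl','wb'));s=o['s'];print(s['t'],s['eef_pos'],s['ft_force'])
crop(o['scene']['img'],315,180,435,290,6,'s29.png')
```

```text
30.7 [670.58067127 128.1585676   21.71955901] [0.03051778 1.10504538 0.86361277]
```

View pics/s29.png

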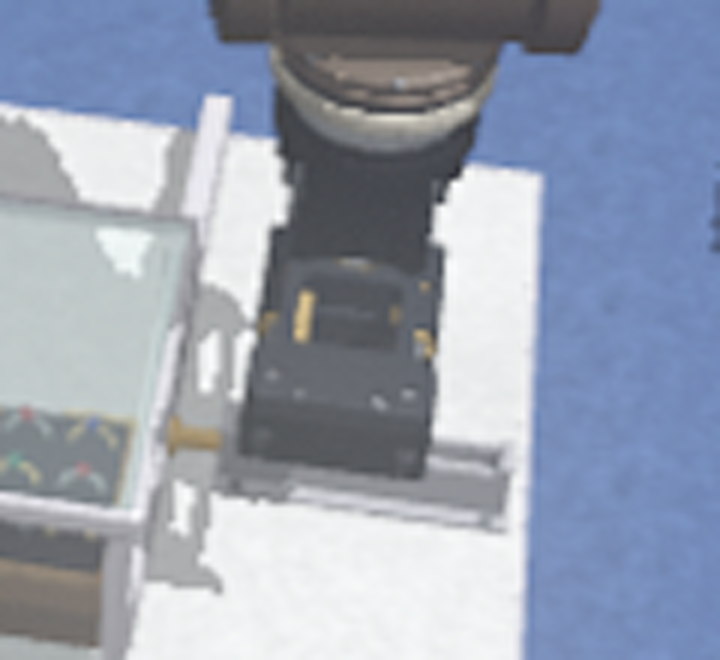

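>>> {"method": "move_arm", "body": {"targets": [[-0.005,0.0002,0,0,0,0,-1],[-0.01,0.0005,0,0,0,0,-1],[-0.014,0.0007,0,0,0,0,-1],[-0.018,0.0009,0,0,0,0,-1],[-0.022,0.0011,0,0,0,0,-1]]}}

```text
t: 31.3
eef_pos: [649.2, 129.5, 23.7]
tcp_rot: [2.584, 1.568, 0.962]
ft_force: [0.5, -0.5, 2.3]
opening: 0.007
```

>>> {"method": "move_arm", "body": {"targets": [[-0.004,0.0002,0,0,0,0,-1],[-0.008,0.0004,0,0,0,0,-1],[-0.012,0.0006,0,0,0,0,-1]]}}

```text
t: 31.6
eef_pos: [637.0, 130.0, 23.3]
tcp_rot: [2.922, 1.569, 1.3]
ft_force: [0.4, -0.0, 0.1]
opening: 0.006
```

Run:
```python
from ik import *
o=save(['wrist','scene']);pickle.dump(o,open('c30.pkl','wb'));s=o['s'];print(s['t'],s['eef_pos'],s['ft_force'])
crop(o['scene']['img'],315,180,435,290,6,'s30.png')
crop(o['wrist']['img'],220,140,420,320,4,'w30.png')
```

```text
31.6 [636.98002833 130.04051227  23.27113759] [ 0.38869323 -0.03897386  0.05052022]
```

View pics/s30.png

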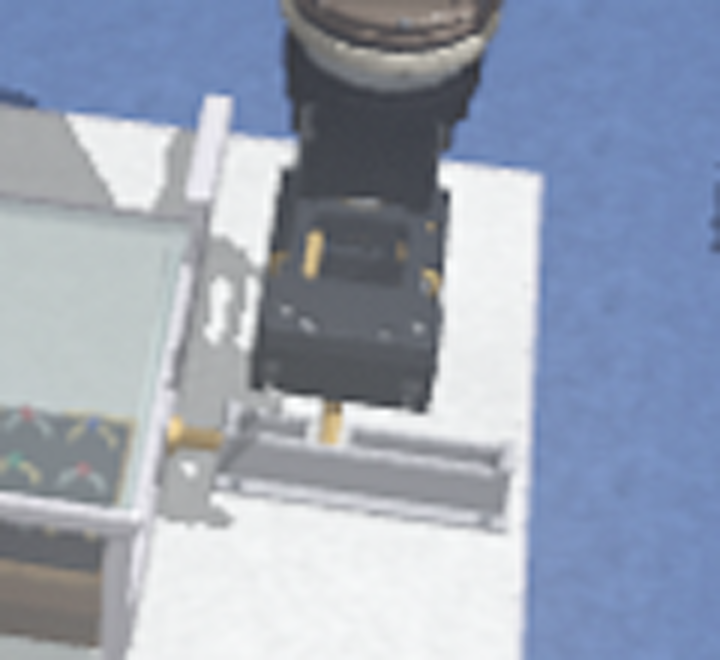

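View pics/w30.png

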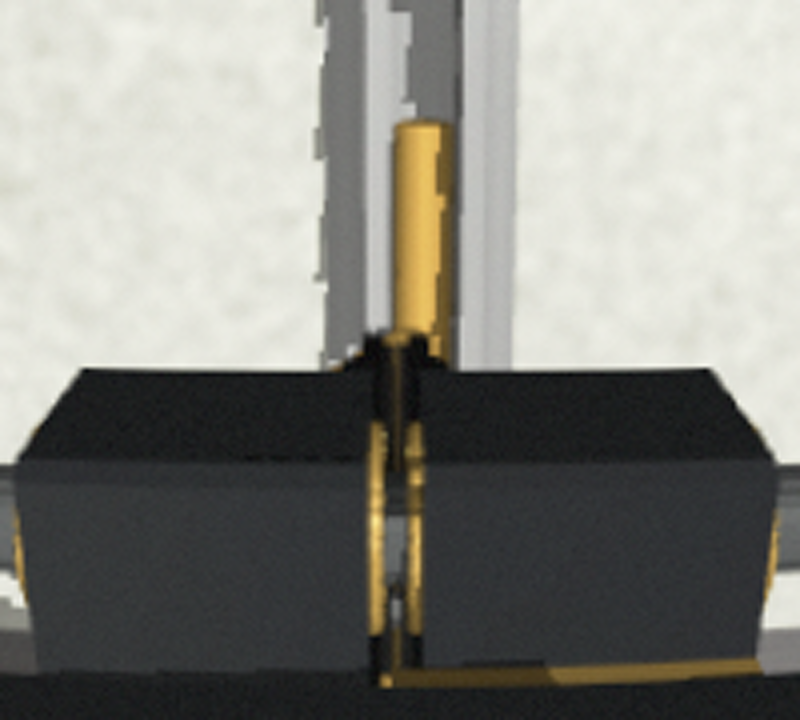

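>>> {"method": "move_arm", "body": {"targets": [[-0.004,0.0002,0,0,0,0,-1],[-0.008,0.0004,-0.002,0,0,0,-1],[-0.012,0.0006,-0.004,0,0,0,-1]]}}

```text
t: 32.0
eef_pos: [625.0, 130.7, 19.2]
tcp_rot: [2.817, 1.569, 1.195]
ft_force: [0.9, -0.1, -0.2]
opening: 0.003
```

Run:
```python
from ik import *
o=save(['wrist','scene']);pickle.dump(o,open('c31.pkl','wb'));s=o['s'];print(s['t'],s['eef_pos'],s['ft_force'])
crop(o['scene']['img'],335,200,435,290,7,'s31.png')
crop(o['wrist']['img'],220,140,420,320,4,'w31.png')
```

```text
32.0 [625.02299469 130.66401113  19.20247618] [ 0.88847836 -0.12577095 -0.19397609]
```

View pics/s31.png

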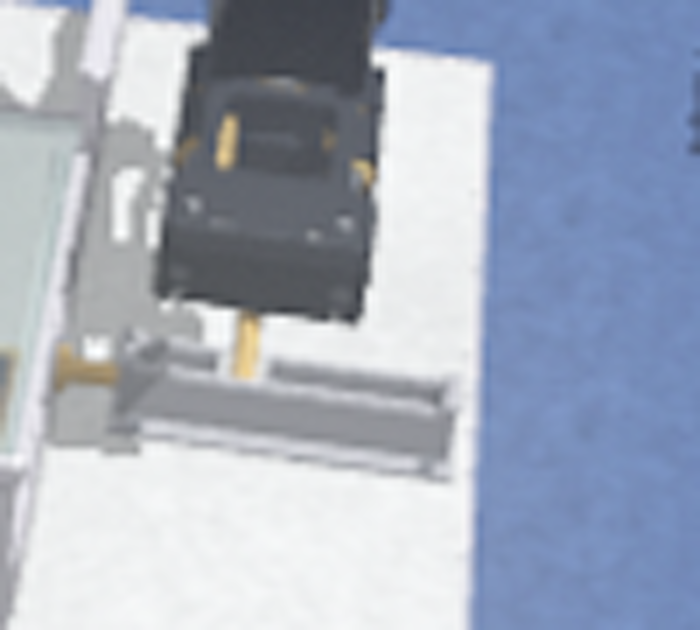

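View pics/w31.png

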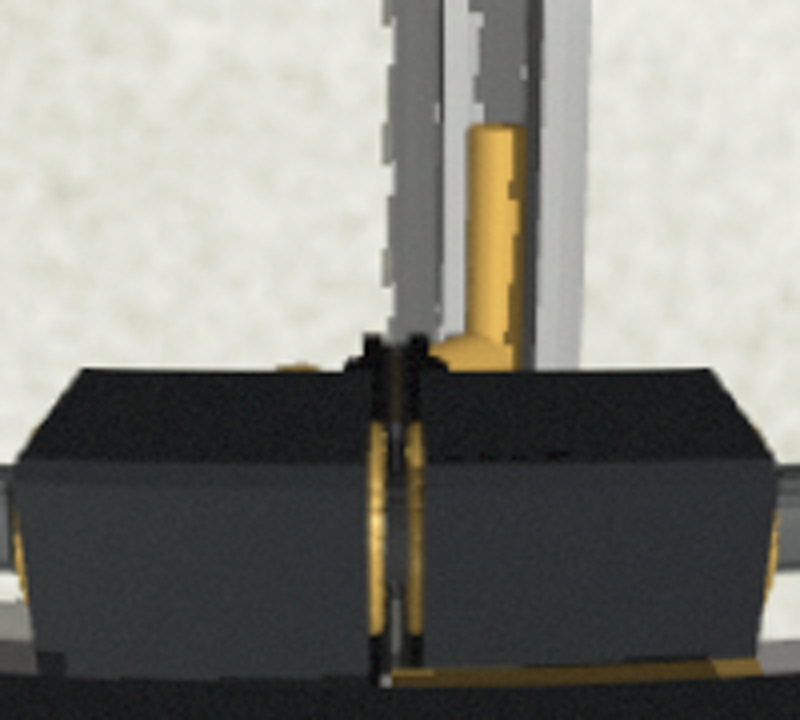

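>>> {"method": "move_arm", "body": {"targets": [[0.002,0,0.01,0,0,0,-1],[0.0,0,0.028,0,0,0,-1],[-0.01,0.0005,0.03,0,0,0,-1],[-0.018,0.0009,0.03,0,0,0,-1],[-0.018,0.0009,0.022,0,0,0,-1],[-0.019,0.0009,0.014,0,0,0,-1],[-0.02,0.001,0.008,0,0,0,-1],[-0.021,0.001,0.003,0,0,0,-1]]}}

```text
t: 32.9
eef_pos: [598.7, 131.9, 21.2]
tcp_rot: [-1.646, 1.559, 3.016]
ft_force: [-31.8, 3.0, 27.6]
opening: 0.006
```

Run:
```python
from ik import *
o=save(['wrist','scene']);pickle.dump(o,open('c32.pkl','wb'));s=o['s'];print(s['t'],s['eef_pos'],s['ft_force'])
crop(o['scene']['img'],335,200,435,290,7,'s32.png')
crop(o['wrist']['img'],220,140,420,320,4,'w32.png')
```

```text
32.9 [598.74008427 131.87036988  21.21215662] [-31.77368658   2.95306176  27.60551821]
```

View pics/s32.png

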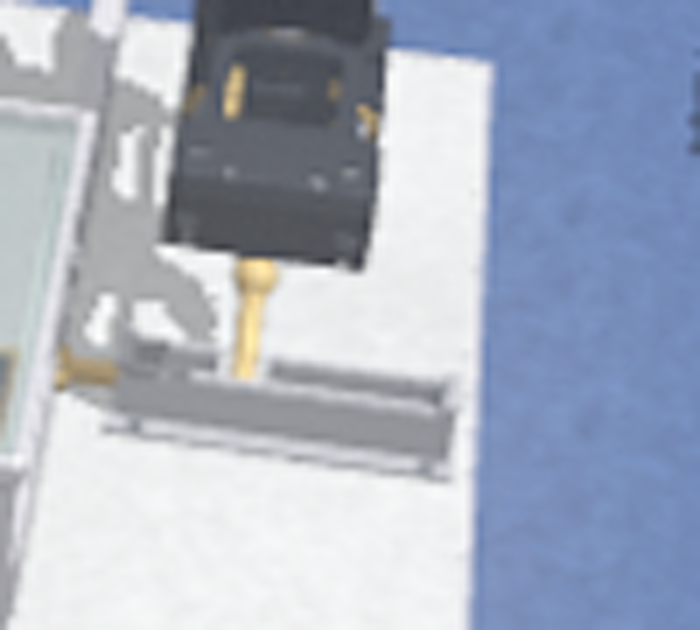

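View pics/w32.png

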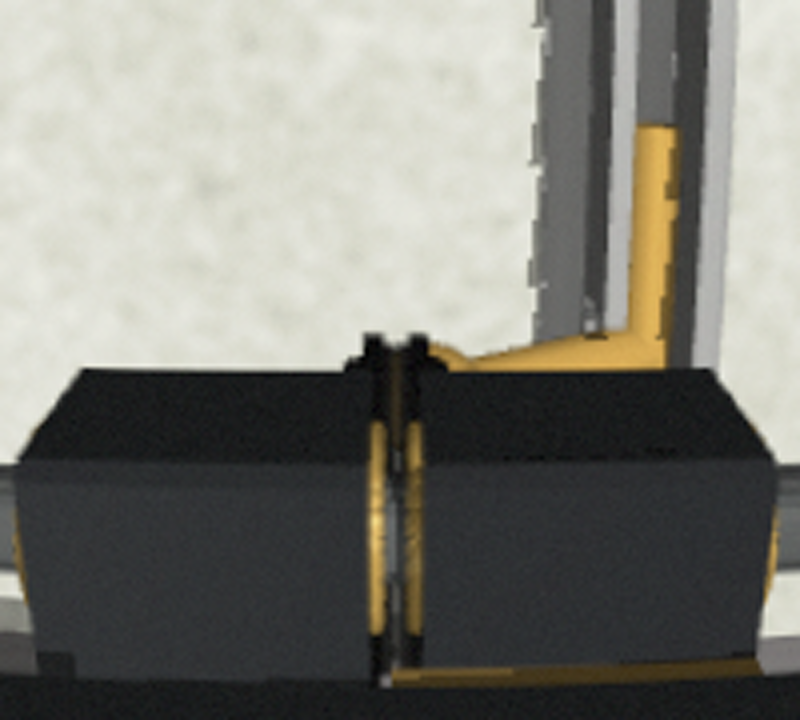

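>>> {"method": "move_arm", "body": {"targets": [[-0.002,0,0.008,0,0,0,-1],[-0.001,0,0.022,0,0,0,-1],[0.008,-0.0005,0.032,0,0,0,-1],[0.016,-0.001,0.034,0,0,0,-1],[0.016,-0.001,0.034,0,0,0,-1]]}}

```text
t: 33.5
eef_pos: [621.8, 130.5, 56.6]
tcp_rot: [2.331, 1.568, 0.709]
ft_force: [-0.1, 0.5, 0.5]
opening: 0.005
```

Run:
```python
from ik import *
o=save(['wrist','scene']);pickle.dump(o,open('c33.pkl','wb'));s=o['s'];print(s['t'],s['eef_pos'],s['ft_force'])
crop(o['scene']['img'],335,200,435,290,7,'s33.png')
crop(o['wrist']['img'],220,140,420,320,4,'w33.png')
for f in (20,30,40,45,50,60):
    a=np.radians(f);P=np.array([641.5,129.5,26])-45*np.sin(a)*np.array([.9988,-.05,0])+[0,0,45*np.cos(a)]
    print(f,P.round(),((proj(o['scene'],P)[0]-[335,200]+.5)*7-.5).round())
```

```text
33.5 [621.7722858  130.46952843  56.56962025] [-0.14066617  0.4980797   0.46836252]
20 [626. 130.  68.] [254. 281.]
30 [619. 131.  65.] [255. 274.]
40 [613. 131.  60.] [255. 271.]
45 [610. 131.  58.] [255. 270.]
50 [607. 131.  55.] [255. 271.]
60 [603. 131.  48.] [254. 275.]
```

View pics/s33.png

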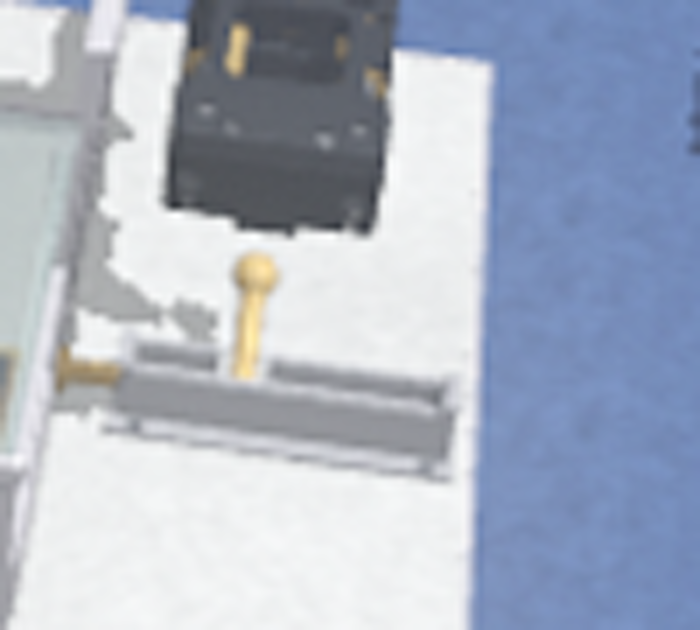

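View pics/w33.png

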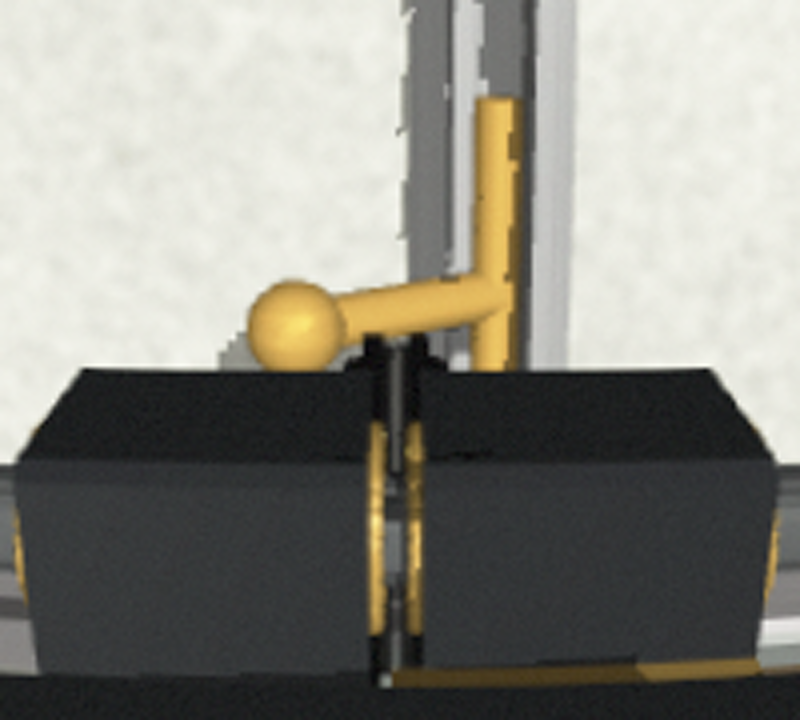

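Run:
```python
from ik import *
o=pickle.load(open('c33.pkl','rb'));w=o['wrist'];T=wcam(w,o['s'])
px=(220+(297.5)/4-.5,140+327.5/4-.5);a,d=wray(w,T,px)
# plane y = 130.5ish
for y in (128,130,132):
    q=a+d*(y-a[1])/d[1];print(y,q.round(1),np.degrees(np.arctan2(641.5-q[0],q[2]-26)).round(),np.hypot(641.5-q[0],q[2]-26).round(1))
# bolt axis px
for p in [(500,320)]:
    q=wonz(w,T,(220+p[0]/4,140+p[1]/4),26);print(q)
```

```text
128 [601.7 128.   40.7] 70.0 42.4
130 [602.3 130.   47.3] 61.0 44.6
132 [603.  132.   53.9] 54.0 47.6
[641.43350182 122.57450197  26.        ]
```

>>> {"method": "move_arm", "body": {"targets": [[-0.009,0.0004,0,0,0,0,-1],[-0.0163,0.0008,0,0,0,0,-1],[-0.0163,0.0008,-0.012,0,0,0,-1],[-0.0163,0.0008,-0.024,0,0,0,-1],[-0.0163,0.0008,-0.03,0,0,0,-1],[-0.0163,0.0008,-0.033,0,0,0,-1]]}}

```text
t: 34.2
eef_pos: [603.6, 131.4, 22.0]
tcp_rot: [-2.535, 1.569, 2.127]
ft_force: [-0.9, -0.1, 0.8]
opening: 0.006
```

>>> {"method": "move_arm", "body": {"targets": [[0,0,-0.002,0,0,0,-1],[0,0,-0.004,0,0,0,-1],[0,0,-0.006,0,0,0,-1]]}}

```text
t: 34.5
eef_pos: [604.2, 131.5, 17.4]
tcp_rot: [2.674, 1.568, 1.052]
ft_force: [-1.2, 0.1, 0.7]
opening: 0.005
```

>>> {"method": "move_arm", "body": {"targets": [[-0.0005,0,-0.002,0,0,0,-1],[-0.001,0,-0.004,0,0,0,-1],[-0.0015,0,-0.006,0,0,0,-1]]}}

```text
t: 34.8
eef_pos: [602.5, 131.5, 11.3]
tcp_rot: [2.783, 1.569, 1.161]
ft_force: [-0.4, -0.2, 0.7]
opening: 0.004
```

Run:
```python
from ik import *
o=save(['wrist','scene']);pickle.dump(o,open('c34.pkl','wb'));s=o['s'];print(s['t'],s['eef_pos'],s['ft_force'])
crop(o['scene']['img'],335,200,435,290,7,'s34.png')
crop(o['wrist']['img'],220,140,420,320,4,'w34.png')
```

```text
34.8 [602.53836713 131.47406174  11.26900986] [-0.43244864 -0.1794481   0.74001489]
```

View pics/s34.png

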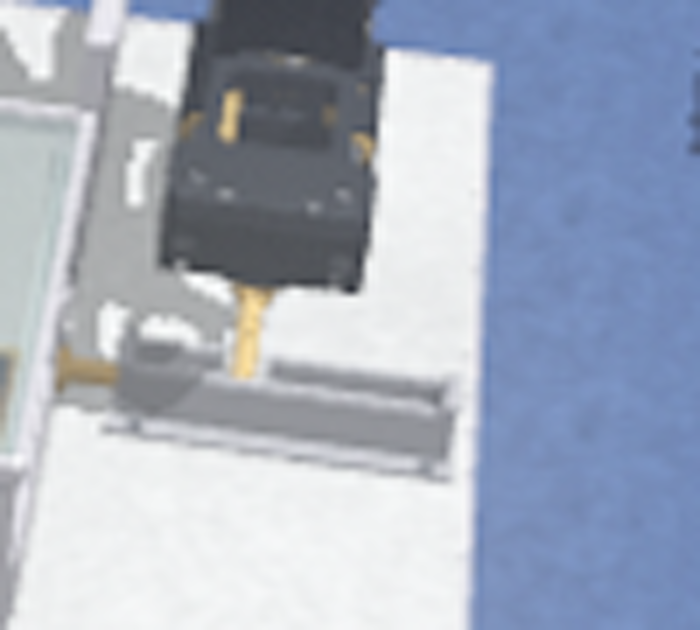

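View pics/w34.png

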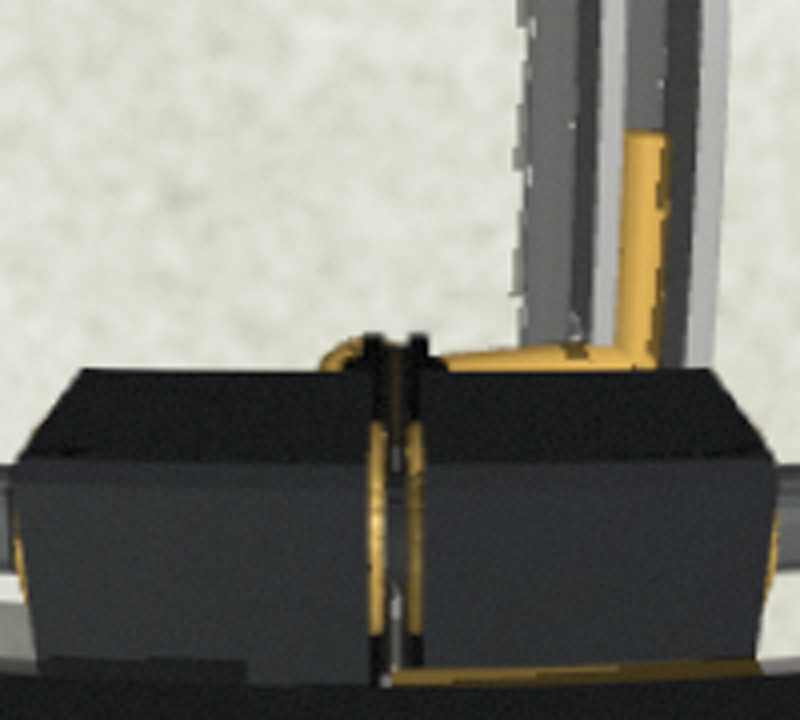

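>>> {"method": "move_arm", "body": {"targets": [[-0.001,0,-0.002,0,0,0,-1],[-0.002,0.0001,-0.004,0,0,0,-1],[-0.003,0.0001,-0.006,0,0,0,-1]]}}

```text
t: 35.2
eef_pos: [599.5, 131.5, 5.2]
tcp_rot: [2.756, 1.569, 1.134]
ft_force: [0.4, -0.3, 0.4]
opening: 0.005
```

>>> {"method": "move_arm", "body": {"targets": [[-0.0005,0,-0.0015,0,0,0,-1],[-0.001,0,-0.003,0,0,0,-1],[-0.001,0,-0.0045,0,0,0,-1]]}}

```text
t: 35.5
eef_pos: [598.5, 131.6, 0.9]
tcp_rot: [2.907, 1.569, 1.285]
ft_force: [-3.4, 1.3, 8.6]
opening: 0.005
```

Run:
```python
from ik import *
o=save(['wrist','scene']);pickle.dump(o,open('c35.pkl','wb'));s=o['s'];print(s['t'],s['eef_pos'],s['ft_force'])
crop(o['scene']['img'],335,200,435,290,7,'s35.png')
crop(o['wrist']['img'],220,140,420,320,4,'w35.png')
```

```text
35.5 [598.46562856 131.58503387   0.90352553] [-3.390763    1.34348932  8.64350088]
```

View pics/w35.png

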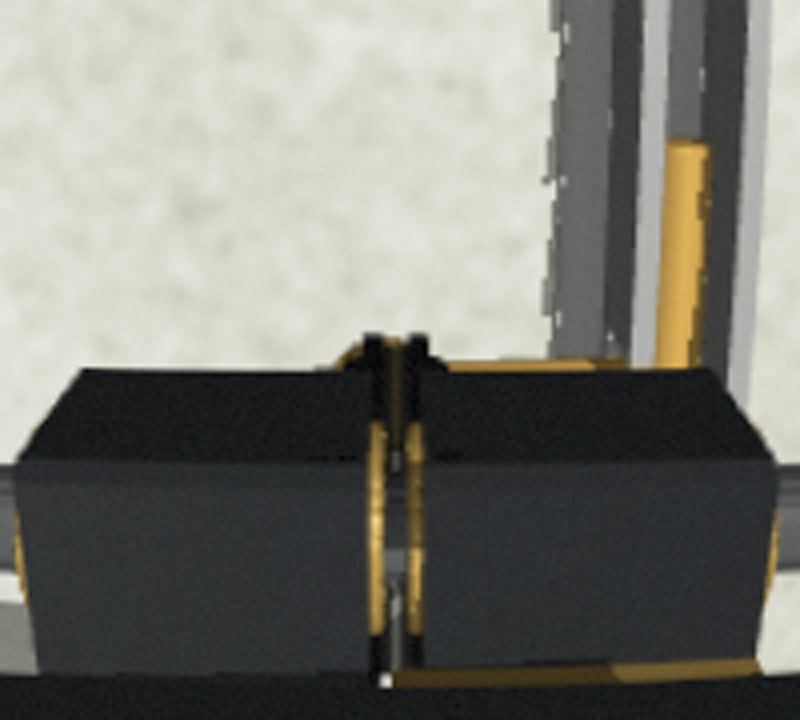

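>>> {"method": "move_arm", "body": {"targets": [[0,0,-0.001,0,0,0,-1],[0,0,-0.001,0,0,0,-1]]}}

```text
t: 35.8
eef_pos: [598.5, 131.6, 0.7]
tcp_rot: [2.747, 1.569, 1.125]
ft_force: [-3.2, 0.6, 10.6]
opening: 0.005
```

Solid stop. Lift clear straight up and look.

>>> {"method": "move_arm", "body": {"targets": [[0,0,0.015,0,0,0,-1],[0,0,0.05,0,0,0,-1],[0,0.01,0.1,0,0,0,-1],[-0.02,0.02,0.15,0,0,0,-1],[-0.05,0.02,0.2,0,0,0,-1],[-0.08,0.02,0.22,0,0,0,-1],[-0.1,0.02,0.22,0,0,0,-1],[-0.1,0.02,0.22,0,0,0,-1]]}}

```text
t: 36.6
eef_pos: [496.9, 151.7, 221.9]
tcp_rot: [2.283, 1.567, 0.662]
ft_force: [-0.3, 0.1, 0.7]
opening: 0.006
```

Run:
```python
from ik import *
o=save(['wrist','scene','top']);pickle.dump(o,open('c36.pkl','wb'));s=o['s'];print(s['t'],s['eef_pos'],s['ft_force'])
crop(o['scene']['img'],255,185,415,305,5,'s36.png')
cv2.imwrite('pics/w36.png',o['wrist']['img'])
cv2.imwrite('pics/t36.png',o['top']['img'])
```

```text
36.6 [496.88140815 151.7054258  221.87510062] [-0.28374969  0.1113145   0.67466575]
```

View pics/s36.png

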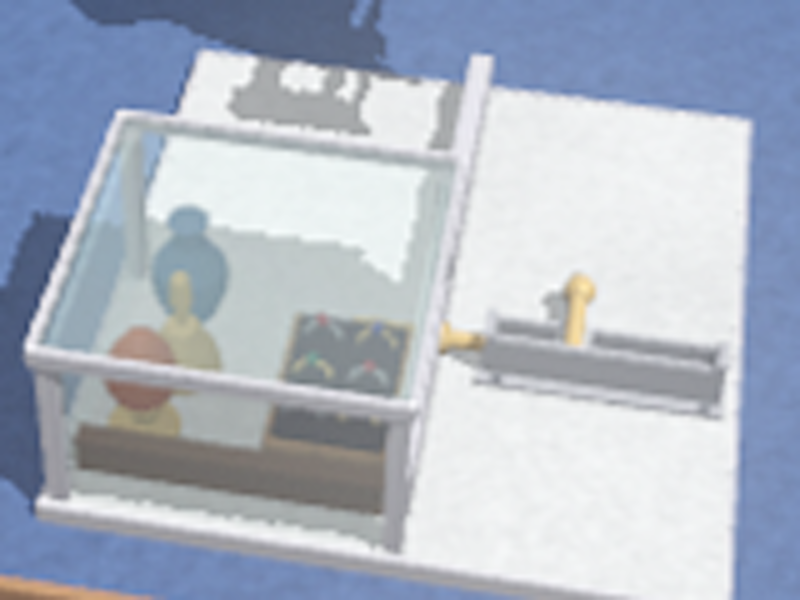

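View pics/w36.png

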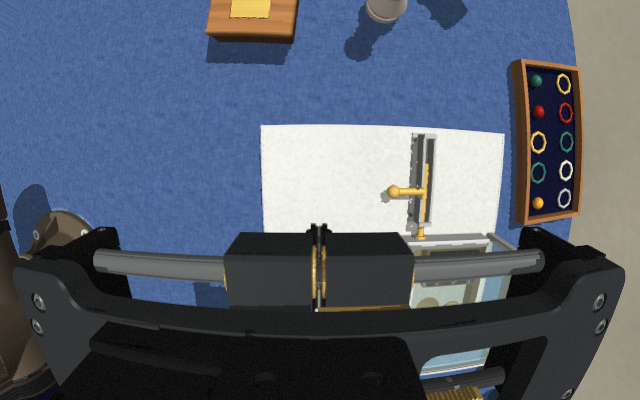

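View pics/t36.png

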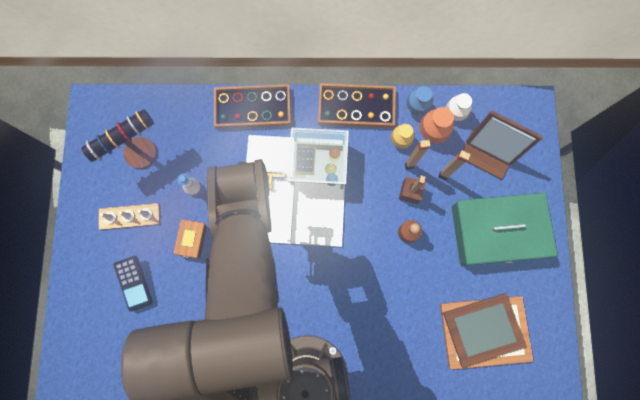

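Run:
```python
from ik import *
o=pickle.load(open('c36.pkl','rb'));c=o['scene'];w=o['wrist'];T=wcam(w,o['s'])
kp=(255+(581.5)/5-.5,185+(291.5)/5-.5)
for f in (50,60,70,80,86):
    a=np.radians(f);P=np.array([641.5,129.5,26])-45*np.sin(a)*np.array([.9988,-.05,0])+[0,0,45*np.cos(a)]
    print(f,P.round(),proj(c,P).round(1),wproj(w,T,P[None]).round(1))
print(kp)
crop(w['img'],370,120,470,250,6,'w36c.png')
a,d=wray(w,T,(393,191));o2,d2=ray(c,kp)
A=np.c_[d,-d2];t=np.linalg.lstsq(A,o2-a,rcond=None)[0];print('tri knob',(a+t[0]*d).round(1),(o2+t[1]*d2).round(1))
```

```text
50 [607. 131.  55.] [[371.  238.3]] [[406.6 194.5]]
60 [603. 131.  48.] [[370.9 238.8]] [[401.9 193.4]]
70 [599. 132.  41.] [[370.7 239.8]] [[398.1 192.3]]
80 [597. 132.  34.] [[370.5 241.3]] [[395.2 191.1]]
86 [597. 132.  29.] [[370.4 242.4]] [[394.  190.4]]
(370.8, 242.8)
tri knob [595.6 130.7  27.8] [596.1 133.1  27.4]
```

View pics/w36c.png

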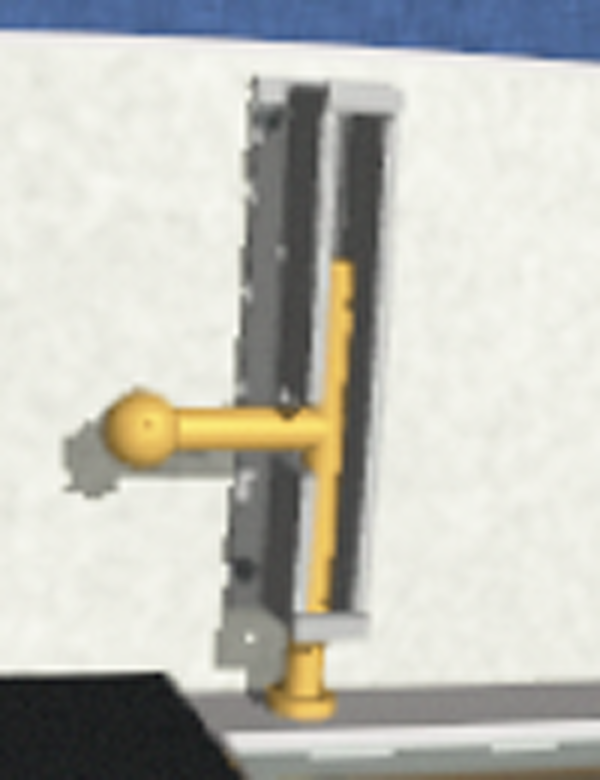

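Run:
```python
from ik import *
a=pickle.load(open('c17.pkl','rb'));b=pickle.load(open('c36.pkl','rb'));z=pickle.load(open('c0.pkl','rb'))
cv2.imwrite('pics/fin.png',np.hstack([cv2.resize(i['scene']['img'][225:295,265:345],None,fx=4.8,fy=4.8,interpolation=cv2.INTER_CUBIC) for i in (a,b)]))
for n,(x0,y0,x1,y1) in {'stand/decanter/sticks':(385,120,485,250),'box/fig':(160,160,205,260)}.items():
    d=cv2.absdiff(z['top']['img'][y0:y1,x0:x1],b['top']['img'][y0:y1,x0:x1]).max(2);print(n,(d>40).sum(),d.mean())
for n,(x0,y0,x1,y1) in {'sc stand':(110,140,250,270),'fig box':(440,180,495,275),'glass right':(262,215,310,290)}.items():
    d=cv2.absdiff(z['scene']['img'][y0:y1,x0:x1],b['scene']['img'][y0:y1,x0:x1]).max(2);print(n,(d>40).sum(),d.mean())
```

```text
stand/decanter/sticks 2 4.397615384615385
box/fig 0 3.892
sc stand 150 1.9364285714285714
fig box 0 1.1117703349282297
glass right 54 2.077777777777778
```

View pics/fin.png

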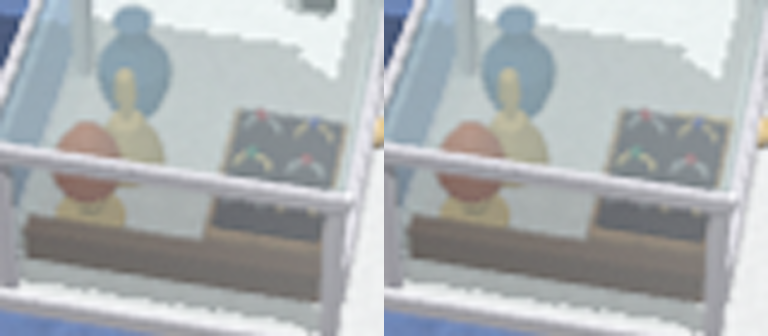

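```bash
python3 -c "
from cell import job_done; print(job_done())"
```

```text
the job is handed in; nothing more can be done
None
```

The job is done and handed in at about 37 s. `job_done` gives no verdict, so the results below rest on my own last checks.

**What I did**
- **To the rail:** I took the smallest stick from its stand and slid the display flat to the rail at about 4.6 N.
- **Feed:** I pushed it along the rail with the stick leaning from 10° up to about 31° under the glass. It met the end stop at about 9 N.
- **Stick:** I stood the stick back in its stand.
- **Bolt:** With the shut fingers I slid the bolt across until it hit its end stop, at about 18 N. I then turned the handle down until it stopped, at about 10 N.

**Last checks**
- **Handle:** two camera views put the knob about 28 mm above the table, so the handle lies level in the notch.
- **Bolt:** with the handle still upright, just before turning it down, the knob measured about 101 mm in the case frame, against 100 mm for fully across.
- **Display:** its position looks the same before and after bolting, and it is flush to the rail within what I could see.
- **Everything else:** the stick, stand, decanter, box and figurine match the starting pictures closely. The vase, bell and egg look the same in the pictures.
- **Gripper:** it ended well clear of everything.

**What failed or disagreed**
- **Fingertips:** with the fingers shut, the tips sit roughly 35 mm behind the reported tool point, so my first pass at the knob went over it.
- **Jam on the knob:** one press on the knob jammed at about 32 N sideways and 28 N upwards (about 42 N together), with the fingertips. I backed off at once and pressed again from above.
- **Case position:** my estimate of the case along the feed was about 3 to 5 mm off. I went by contact force for the end stop instead.
- **Bolt start:** the knob measured about 138 mm when drawn, against the stated 145 mm. I did not find out why.

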